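Check the washed jars at the lamp and cork them

TASK

Check the washed glass jars on the drying mat for chips, the amber one first and then the green one: hold the jar up to the work lamp with the middle of its side about 3 cm from the lit disc, label side first, then turn it clockwise (seen from above) a quarter turn at a time until all four sides have faced the disc squarely, holding still for a second at each and never knocking the glass on the lamp. Stand the checked jars upright on the wooden board, beside the blue and red jars already checked (one of them may be missing), and finish with a stopper pushed fully home in every jar; knock no jar over and leave the other things where they are.

Things in the scene. Friction and masses are not known exactly. Their poses are not given: they have to be found in the camera images.
- amber_mid (a point): amber glass jar, 128 mm tall, 0.35 kg, heavy thick base; this point is its centre, 64 mm up. Square body 56 x 56 mm, 90 tall; round neck 38 mm wide from 96 to 128 mm, mouth bore 31 mm, 32 deep. z up; paper label with red stripe on its -x side; -y is the side to the right of the label as one looks at it, +x the back, +y left. Open, on the black drying mat (3 mm).
- green_mid (a point): green glass jar, 128 mm tall, 0.35 kg, heavy thick base; this point is its centre, 64 mm up. Square body 56 x 56 mm, 90 tall; round neck 38 mm wide from 96 to 128 mm, mouth bore 31 mm, 32 deep. z up; paper label with red stripe on its -x side; -y is the side to the right of the label as one looks at it, +x the back, +y left. Open, on the black drying mat (3 mm).
- blue_mid (a point): blue glass jar, 128 mm tall, 0.35 kg, heavy thick base; this point is its centre, 64 mm up. Square body 56 x 56 mm, 90 tall; round neck 38 mm wide from 96 to 128 mm, mouth bore 31 mm, 32 deep. z up; paper label with red stripe on its -x side; -y is the side to the right of the label as one looks at it, +x the back, +y left. Open, already checked, on the wooden board. May be absent.
- red_mid (a point): red glass jar, 128 mm tall, 0.35 kg, heavy thick base; this point is its centre, 64 mm up. Square body 56 x 56 mm, 90 tall; round neck 38 mm wide from 96 to 128 mm, mouth bore 31 mm, 32 deep. z up; paper label with red stripe on its -x side; -y is the side to the right of the label as one looks at it, +x the back, +y left. Open, already checked, on the wooden board. May be absent.
- amber_side1 (a point): centre of the amber jar's label side, on the glass, 45 mm above its underside and 28 mm from its axis; axes as amber_mid
- amber_side2 (a point): centre of the amber jar's side to the right of the label, on the glass, 45 mm above its underside and 28 mm from its axis; axes as amber_mid
- amber_side3 (a point): centre of the amber jar's back, opposite the label, on the glass, 45 mm above its underside and 28 mm from its axis; axes as amber_mid
- amber_side4 (a point): centre of the amber jar's side to the left of the label, on the glass, 45 mm above its underside and 28 mm from its axis; axes as amber_mid
- green_side1 (a point): centre of the green jar's label side, on the glass, 45 mm above its underside and 28 mm from its axis; axes as green_mid
- green_side2 (a point): centre of the green jar's side to the right of the label, on the glass, 45 mm above its underside and 28 mm from its axis; axes as green_mid
- green_side3 (a point): centre of the green jar's back, opposite the label, on the glass, 45 mm above its underside and 28 mm from its axis; axes as green_mid
- green_side4 (a point): centre of the green jar's side to the left of the label, on the glass, 45 mm above its underside and 28 mm from its axis; axes as green_mid
- stopper1_mid (a point): tapered stopper standing on its foot on the worktop, 38 mm tall, 30 g; this point is its centre, 19 mm up. Cork shank 20 mm long, 23.6 mm wide at the foot, 26.4 at the top; above it a dark wooden head 48 mm wide, 18 tall. z from foot to head. Any stopper fits any jar; home, the head lies on the jar's rim and this point is 63 mm above the jar's centre. Always four, spares stay.
- stopper2_mid (a point): tapered stopper standing on its foot on the worktop, 38 mm tall, 30 g; this point is its centre, 19 mm up. Cork shank 20 mm long, 23.6 mm wide at the foot, 26.4 at the top; above it a dark wooden head 48 mm wide, 18 tall. z from foot to head. Any stopper fits any jar; home, the head lies on the jar's rim and this point is 63 mm above the jar's centre. Always four, spares stay.
- stopper3_mid (a point): tapered stopper standing on its foot on the worktop, 38 mm tall, 30 g; this point is its centre, 19 mm up. Cork shank 20 mm long, 23.6 mm wide at the foot, 26.4 at the top; above it a dark wooden head 48 mm wide, 18 tall. z from foot to head. Any stopper fits any jar; home, the head lies on the jar's rim and this point is 63 mm above the jar's centre. Always four, spares stay.
- stopper4_mid (a point): tapered stopper standing on its foot on the worktop, 38 mm tall, 30 g; this point is its centre, 19 mm up. Cork shank 20 mm long, 23.6 mm wide at the foot, 26.4 at the top; above it a dark wooden head 48 mm wide, 18 tall. z from foot to head. Any stopper fits any jar; home, the head lies on the jar's rim and this point is 63 mm above the jar's centre. Always four, spares stay.
- lamp_spot (a point): the point 30 mm in front of the middle of the lamp disc, 150 mm above the worktop, where a jar's side is to be shown; x points from here to the disc (level), z up
- board: wooden board for the checked jars, fixed, 220 (x) x 300 (y) mm, 8 mm thick; origin at the centre of its underside on the worktop, z up
- lamp: white work lamp, fixed: upright glowing round disc 66 mm wide, its middle 150 mm above the worktop and 20 mm to -x of the origin, shining to -x; head 76 mm wide, bent stalk behind it (+x), round foot 104 mm wide and 14 mm tall below; origin under the middle of the foot, z up
- timer: bystander to leave alone: green egg timer shaped like an egg, 55 mm wide, 73 mm tall; origin at its underside (middle)
- eggcup: bystander to leave alone: white egg cup with a brown egg, 48 mm wide, 81 mm tall; origin at its underside (middle)
- spoon: bystander to leave alone: orange silicone egg spoon lying on the worktop, 210 mm long; origin at its underside
- mill: bystander to leave alone: dark wooden pepper mill, 54 mm wide, 130 mm tall; origin at its underside (middle)
- salt: bystander to leave alone: white salt shaker with a steel cap, 45 mm wide, 66 mm tall; origin at its underside (middle)
Things that resemble listed ones, but are neither listed nor needed, are in the scene too. What is meant by the part that bears blue_mid is not yellow, and is the smaller of those in its own colour.

How it is judged:
On the way, in this order (a step that is already met when the one before it is completed fails the run):
1. the amber jar's label side is held still and squarely before the lamp disc, about 30 mm from it (distance between amber_side1 and lamp_spot below 0.025 m and angle between the x axis of amber_mid and the x axis of lamp_spot, either way round below 0.3 rad and angular speed of amber below 0.4 rad/s and linear speed of amber below 0.05 m/s), for 0.25 s.
2. the amber jar's side to the right of the label is held still and squarely before the lamp disc, about 30 mm from it (distance between amber_side2 and lamp_spot below 0.025 m and angle between the y axis of amber_mid and the x axis of lamp_spot, either way round below 0.3 rad and angular speed of amber below 0.4 rad/s and linear speed of amber below 0.05 m/s), for 0.25 s.
3. the amber jar's back, opposite the label is held still and squarely before the lamp disc, about 30 mm from it (distance between amber_side3 and lamp_spot below 0.025 m and angle between the x axis of amber_mid and the x axis of lamp_spot, either way round below 0.3 rad and angular speed of amber below 0.4 rad/s and linear speed of amber below 0.05 m/s), for 0.25 s.
4. the amber jar's side to the left of the label is held still and squarely before the lamp disc, about 30 mm from it (distance between amber_side4 and lamp_spot below 0.025 m and angle between the y axis of amber_mid and the x axis of lamp_spot, either way round below 0.3 rad and angular speed of amber below 0.4 rad/s and linear speed of amber below 0.05 m/s), for 0.25 s.
5. the green jar's label side is held still and squarely before the lamp disc, about 30 mm from it (distance between green_side1 and lamp_spot below 0.025 m and angle between the x axis of green_mid and the x axis of lamp_spot, either way round below 0.3 rad and angular speed of green below 0.4 rad/s and linear speed of green below 0.05 m/s), for 0.25 s.
6. the green jar's side to the right of the label is held still and squarely before the lamp disc, about 30 mm from it (distance between green_side2 and lamp_spot below 0.025 m and angle between the y axis of green_mid and the x axis of lamp_spot, either way round below 0.3 rad and angular speed of green below 0.4 rad/s and linear speed of green below 0.05 m/s), for 0.25 s.
7. the green jar's back, opposite the label is held still and squarely before the lamp disc, about 30 mm from it (distance between green_side3 and lamp_spot below 0.025 m and angle between the x axis of green_mid and the x axis of lamp_spot, either way round below 0.3 rad and angular speed of green below 0.4 rad/s and linear speed of green below 0.05 m/s), for 0.25 s.
8. the green jar's side to the left of the label is held still and squarely before the lamp disc, about 30 mm from it (distance between green_side4 and lamp_spot below 0.025 m and angle between the y axis of green_mid and the x axis of lamp_spot, either way round below 0.3 rad and angular speed of green below 0.4 rad/s and linear speed of green below 0.05 m/s), for 0.25 s.
At the end, for the whole second after the job is handed in: every jar of the day stands upright (within 0.08 rad) and still on the wooden board (its centre over the board: within 110 mm and 150 mm of the board's middle, along x and y), with a stopper in its neck, the head on the rim within 3 mm; spare stoppers may be anywhere (x of amber_mid in the frame of board between -0.11 and 0.11 m and y of amber_mid in the frame of board between -0.15 and 0.15 m and z of amber_mid in the frame of board between 0.067 and 0.077 m and angle between each of amber_mid, green_mid, blue_mid, red_mid's own z axis and vertical below 0.08 rad and linear speed of each of amber, green, blue, red below 0.02 m/s and ((horizontal distance between stopper1_mid and amber_mid below 0.006 m and z of stopper1_mid in the frame of amber_mid between 0.058 and 0.066 m and angle between stopper1_mid's own z axis and vertical below 0.12 rad) or (horizontal distance between stopper2_mid and amber_mid below 0.006 m and z of stopper2_mid in the frame of amber_mid between 0.058 and 0.066 m and angle between stopper2_mid's own z axis and vertical below 0.12 rad) or (horizontal distance between stopper3_mid and amber_mid below 0.006 m and z of stopper3_mid in the frame of amber_mid between 0.058 and 0.066 m and angle between stopper3_mid's own z axis and vertical below 0.12 rad) or (horizontal distance between stopper4_mid and amber_mid below 0.006 m and z of stopper4_mid in the frame of amber_mid between 0.058 and 0.066 m and angle between stopper4_mid's own z axis and vertical below 0.12 rad)) and x of green_mid in the frame of board between -0.11 and 0.11 m and y of green_mid in the frame of board between -0.15 and 0.15 m and z of green_mid in the frame of board between 0.067 and 0.077 m and ((horizontal distance between stopper1_mid and green_mid below 0.006 m and z of stopper1_mid in the frame of green_mid between 0.058 and 0.066 m and angle between stopper1_mid's own z axis and vertical below 0.12 rad) or (horizontal distance between stopper2_mid and green_mid below 0.006 m and z of stopper2_mid in the frame of green_mid between 0.058 and 0.066 m and angle between stopper2_mid's own z axis and vertical below 0.12 rad) or (horizontal distance between stopper3_mid and green_mid below 0.006 m and z of stopper3_mid in the frame of green_mid between 0.058 and 0.066 m and angle between stopper3_mid's own z axis and vertical below 0.12 rad) or (horizontal distance between stopper4_mid and green_mid below 0.006 m and z of stopper4_mid in the frame of green_mid between 0.058 and 0.066 m and angle between stopper4_mid's own z axis and vertical below 0.12 rad)) and x of blue_mid in the frame of board between -0.11 and 0.11 m and y of blue_mid in the frame of board between -0.15 and 0.15 m and z of blue_mid in the frame of board between 0.067 and 0.077 m and ((horizontal distance between stopper1_mid and blue_mid below 0.006 m and z of stopper1_mid in the frame of blue_mid between 0.058 and 0.066 m and angle between stopper1_mid's own z axis and vertical below 0.12 rad) or (horizontal distance between stopper2_mid and blue_mid below 0.006 m and z of stopper2_mid in the frame of blue_mid between 0.058 and 0.066 m and angle between stopper2_mid's own z axis and vertical below 0.12 rad) or (horizontal distance between stopper3_mid and blue_mid below 0.006 m and z of stopper3_mid in the frame of blue_mid between 0.058 and 0.066 m and angle between stopper3_mid's own z axis and vertical below 0.12 rad) or (horizontal distance between stopper4_mid and blue_mid below 0.006 m and z of stopper4_mid in the frame of blue_mid between 0.058 and 0.066 m and angle between stopper4_mid's own z axis and vertical below 0.12 rad)) and x of red_mid in the frame of board between -0.11 and 0.11 m and y of red_mid in the frame of board between -0.15 and 0.15 m and z of red_mid in the frame of board between 0.067 and 0.077 m and ((horizontal distance between stopper1_mid and red_mid below 0.006 m and z of stopper1_mid in the frame of red_mid between 0.058 and 0.066 m and angle between stopper1_mid's own z axis and vertical below 0.12 rad) or (horizontal distance between stopper2_mid and red_mid below 0.006 m and z of stopper2_mid in the frame of red_mid between 0.058 and 0.066 m and angle between stopper2_mid's own z axis and vertical below 0.12 rad) or (horizontal distance between stopper3_mid and red_mid below 0.006 m and z of stopper3_mid in the frame of red_mid between 0.058 and 0.066 m and angle between stopper3_mid's own z axis and vertical below 0.12 rad) or (horizontal distance between stopper4_mid and red_mid below 0.006 m and z of stopper4_mid in the frame of red_mid between 0.058 and 0.066 m and angle between stopper4_mid's own z axis and vertical below 0.12 rad))); the robot touches nothing.
It fails at once if a jar knocks against the lamp (more than 2 N) (contact force between any of amber, green, blue, red and lamp above 2 N).
It fails at once if a jar is knocked over (angle between any of amber_mid, green_mid, blue_mid, red_mid's own z axis and vertical above 0.8 rad).
It fails at once if a bystander is moved more than 30 mm (distance of any of timer, eggcup, spoon, mill, salt from where it was at the start of the episode above 0.03 m).
Of blue, red only 1 to 2 are there at a start; the rules pass over those that are not, and their reading is None.
At some moment in a run one of amber, green, blue, red may be knocked a few centimetres aside while the robot is not near it.
It also fails if it takes over 210 s, if anything falls off the work surface, if the arm or the gripper's body presses on something with over 40 N, if the wrist force passes 120 N, or if a joint passes its speed limit or range.

ROBOT

A 7-joint arm with a two-finger parallel gripper is mounted at the origin on the work surface. World frame = base frame: x ahead of the robot, y to its left, z up, the work surface at z = 0. Lengths are in m, angles in rad, forces in N, time in s.
With the tool pointing down it reaches from about 0.4 to 0.85 m from the base axis. Payload 10.4 kg.
Tool frame: the origin (TCP) lies between the finger pads; the fingertips stand tcp_to_tips ahead of it and the grasp point (between the pads) lies 8 mm behind it (tcp_to_tips is the distance from the TCP to the fingertips, in m); z points along the fingers, y is the line along which they close (so a half turn about z gives the same grasp; the last joint's range is limited). The gripper opens to 85 mm and grips with 20 to 120 N. Pads are 22 mm wide; open, the fingers measure 114 mm over their backs; the gripper's body (76 mm by 85 mm) begins 54 mm behind the grasp point. The pads swing forward as they close: fully open they stand 13 mm farther back than shut.
Start: joints at [-1.13, 0.332, -0.065, 1.46, 0.022, 1.35, -0.088], TCP at [0.28, 0.559, 0.242] pointing down, gripper open.
Joint ranges: [-2.6, 2.6], [-0.5, 2.12], [-1.47, 1.34], [0.16, 2.42], [-1.27, 4.41], [0.06, 2.06], [-2.6, 2.6]. Speed limits (rad/s): [2.22, 2.22, 2.79, 2.79, 3.14, 3.14, 3.14].

INTERFACE

Orientations are given as a unit quaternion [x, y, z, w].
In Python, from workcell import * gives the robot as it stands.
- The arm moves only by the tool apply_moves, never from a script. Its argument "rows" is a list of rows, each an object of numbers: "x", "y", "z": the shift along the tool's x, y, z in mm; "ax", "ay", "az": the turn, a rotation vector about the tool's x, y, z in degrees; "gripper": the closure, from 0 (fully open) to 1 (shut). A call has 1 to 5 rows; each row shifts and turns the commanded pose from where the row before left it, along the tool's axes as they then stand; what a row does not reach is not made up. A row lasts 1/12 s, in which the tool goes at most 41.7 mm and 7.16 degrees, less where a joint would pass 70% of its speed; a pose out of reach is approached as far as the arm can. A call with a gripper value outside its range is refused whole. The fingers move at their own pace and stop on an object; "newtons" is the grip in N (left out, the last holds). Time passes only in rows, so rows that do not move let the fingers close. It gives the time, the measured TCP pose, the force, the opening and the grip force at its end, in the units of the state.
- get_obs(): the state, without advancing time (a new reading comes with each control period).
- camera(name): name is "side" or "top"; returns a dict with "color" (480x640x3 uint8, red, green, blue), "fov_y" (degrees; the focal length in pixels is half the picture's height over the tangent of half this angle, whatever the lens; pixels are square), "cx", "cy" (the principal point, pixels), "k1" (the pictures are not rectified: a ray, as slopes to the right and down, at radius r is drawn at 1 + k1 r^2 times it, then the intrinsics apply), "rvec" (rotation vector, rad) and "tvec" (3), from world to camera coordinates, as OpenCV has them. Camera axes: x right, y down, z forward; pixel columns grow to the right and rows downward; lengths in m; the calibration is good to about 2 mm. A picture is of the moment at which its call begins. There is no depth.
- hand_in(): hands the job in; it is judged then, once.
The state is a dict: "clock": time; "joint_pos": joint angles; "joint_velocities": joint speeds; "tau": joint torques, N m; "position": TCP position; "ee_rot": TCP orientation; "ft_force": force on the tool from outside, world axes, zero at the start; "torque": the same for the moment, N m; "grip_width": opening from 0.0 (shut) to 1.0 (fully open); "grasp_force": force on a finger pad.
Only numpy, scipy, OpenCV 4.12 (cv2) and the standard library are available. Lean on these libraries where they do the work, as an engineer would, in place of code of your own. Each camera call takes 0.05 s, during which the arm holds its last target. There are 200 camera calls.

## Working session

There is one attempt and no reset: what is moved stays moved. The work goes in short steps, Python scripts to look and compute and a tool call to move; the robot and the scene stay as the last step left them, time stands still between calls to the robot, and variables do not carry over. Pictures are saved under pics/ and viewed, at most 14 in all, crops included, and the job is handed in when it is done.

Besides the shell and the picture viewer there is one more tool, called as name(argument=value, ...) on one line, values as JSON. apply_moves: Moves the arm, as the interface text tells. Its arguments: {"type":"object","properties":{"rows":{"type":"array","items":{"type":"object","properties":{"x":{"type":"number"},"y":{"type":"number"},"z":{"type":"number"},"ax":{"type":"number"},"ay":{"type":"number"},"az":{"type":"number"},"gripper":{"type":"number"}}}},"newtons":{"type":"number"}},"required":["rows"]}

```bash
mkdir -p pics; ls
python3 - <<'E'
from workcell import *
import cv2
o=get_obs();print({k:(v if not hasattr(v,'round') else v) for k,v in o.items()})
for n in("top","side"):
    c=camera(n);cv2.imwrite(f"pics/{n}0.png",c["color"][:,:,::-1]);print({k:v for k,v in c.items() if k!="color"})
import workcell;print([k for k in dir(workcell) if k[0]!='_'])
E
```

```text
pics
{'clock': 0.0, 'joint_pos': array([-1.12958651,  0.33283678, -0.06471383,  1.46094744,  0.0215885 ,
        1.34989336, -0.08849727]), 'joint_velocities': array([-3.36319360e-04,  9.16473428e-04, -2.29478431e-05, -1.66072898e-03,
       -4.79676246e-04, -4.39613858e-04,  9.32862691e-04]), 'tau': array([ 2.39471847e-04, -6.25449228e+01,  4.93887090e-02, -3.91606772e+01,
        1.62212335e-02,  1.00497334e-02, -2.73876299e-05]), 'position': array([0.27943128, 0.55865215, 0.24153494]), 'ee_rot': array([ 2.29815063e-01,  9.73234069e-01, -6.81614372e-04, -1.35409073e-04]), 'ft_force': array([ 0.54595355, -0.47677424, -0.51781465]), 'torque': array([0.00777678, 0.01285679, 0.01204049]), 'grasp_force': 0.0, 'grip_width': 0.9990543133942951}
{'fov_y': 47.87769160140907, 'cx': 312.6104866597438, 'cy': 242.61456189918258, 'k1': -0.002958209527279412, 'rvec': array([ 2.15131047, -2.14830721,  0.15331622]), 'tvec': array([-0.02416397,  0.57917868,  1.48837132])}
{'fov_y': 44.250345711893814, 'cx': 323.3138399444476, 'cy': 238.78445819605466, 'k1': 0.04928085284463325, 'rvec': array([ 2.04949587, -0.08659636,  0.02184803]), 'tvec': array([-0.54967126,  0.13251343,  1.36347663])}
['MotionError', 'camera', 'get_obs', 'hand_in', 'tcp_to_tips']
```

View pics/top0.png

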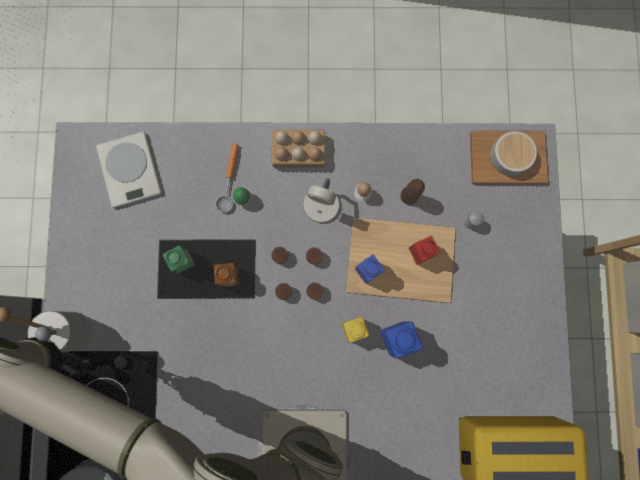

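View pics/side0.png

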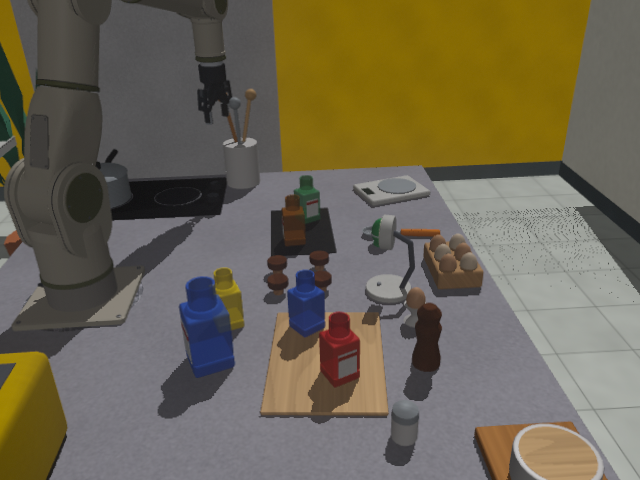

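```bash
cat > h.py <<'E'
import numpy as np,cv2
from scipy.spatial.transform import Rotation as R
def K(c):
    f=240/np.tan(np.radians(c["fov_y"]/2)); return np.array([[f,0,c["cx"]],[0,f,c["cy"]],[0,0,1]]),np.array([c["k1"],0,0,0,0.])
def proj(c,P):
    k,d=K(c);return cv2.projectPoints(np.float64(P).reshape(-1,1,3),c["rvec"],c["tvec"],k,d)[0].reshape(-1,2)
def ray(c,uv):
    k,d=K(c);u=cv2.undistortPoints(np.float64(uv).reshape(-1,1,2),k,d).reshape(-1,2)
    M=cv2.Rodrigues(c["rvec"])[0];D=np.c_[u,np.ones(len(u))]@M;return -M.T@c["tvec"],D
def onz(c,uv,z):
    o,D=ray(c,uv);return o+D*((z-o[2])/D[:,2])[:,None]
def tri(c1,u1,c2,u2):
    o1,d1=ray(c1,[u1]);o2,d2=ray(c2,[u2]);A=[];b=[]
    for o,d in((o1,d1[0]),(o2,d2[0])):
        d=d/np.linalg.norm(d);P=np.eye(3)-np.outer(d,d);A.append(P);b.append(P@o)
    return np.linalg.lstsq(np.vstack(A),np.hstack(b),rcond=None)[0]
def crop(c,u,v,w,hh,s):
    # crop w x h pixels about u,v, enlarged s, with pixel ticks every 10
    a,b=int(u-w/2),int(v-hh/2);im=c["color"][b:b+hh,a:a+w,::-1]
    im=cv2.resize(im,None,fx=s,fy=s,interpolation=cv2.INTER_CUBIC)
    for t in range(-(-a//10)*10,a+w,10): cv2.putText(im,str(t),(int((t-a+.5)*s)-9,8),0,.3,(255,255,255),1);cv2.line(im,(int((t-a+.5)*s),10),(int((t-a+.5)*s),16),(255,255,255),1)
    for t in range(-(-b//10)*10,b+hh,10): cv2.putText(im,str(t),(0,int((t-b+.5)*s)+3),0,.3,(255,255,255),1);cv2.line(im,(20,int((t-b+.5)*s)),(26,int((t-b+.5)*s)),(255,255,255),1)
    return im
E
python3 - <<'E'
from workcell import *
from h import *
t=camera("top");s=camera("side")
import pickle;pickle.dump((t,s),open("c0.pkl","wb"))
m=np.vstack([np.hstack([crop(t,203,265,80,60,5),crop(t,330,200,80,60,5)]),np.hstack([crop(s,302,218,80,60,5),crop(s,392,255,80,60,5)])])
cv2.imwrite("pics/m1.png",m)
m=np.vstack([np.hstack([crop(t,397,258,80,60,5),crop(t,298,272,80,60,5)]),np.hstack([crop(s,322,330,100,75,4),crop(s,298,272,80,60,5)])])
cv2.imwrite("pics/m2.png",m)
print(tcp_to_tips)
E
```

```text
0.011
```

View pics/m1.png

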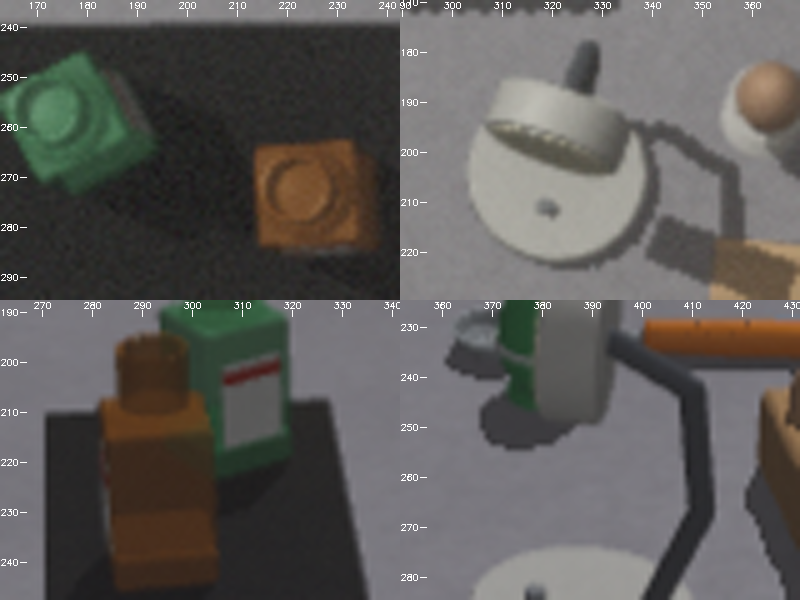

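View pics/m2.png

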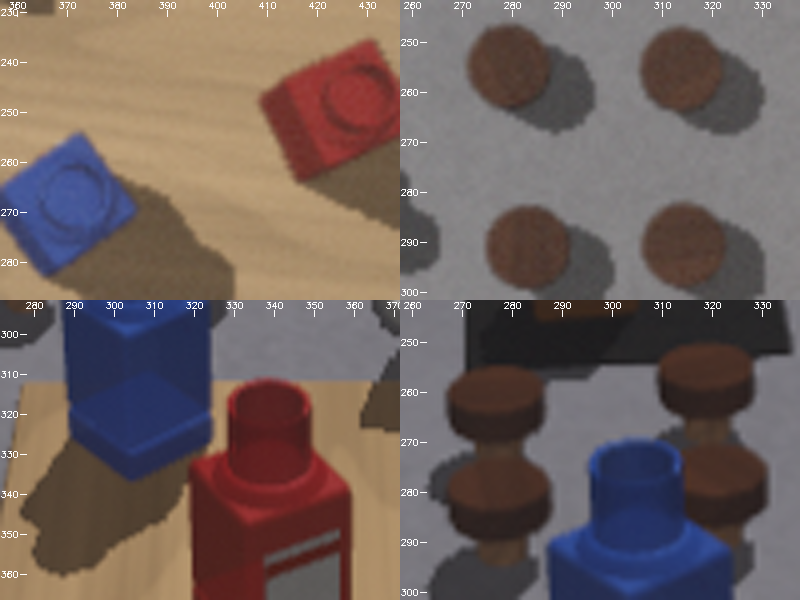

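```bash
cat > fit.py <<'E'
from h import *
from scipy.optimize import minimize
HUE=dict(amber=(6,17,120),green=(65,90,70),blue=(108,125,120),red=(173,184,130))
def mask(c,name,near,rad):
    h=cv2.cvtColor(cv2.GaussianBlur(c["color"],(3,3),0),cv2.COLOR_RGB2HSV).astype(int);a,b,s=HUE[name]
    H=h[...,0];ok=((H>=a)&(H<=b))|((H+180>=a)&(H+180<=b));m=ok&(h[...,1]>=s)&(h[...,2]>35)
    w=np.zeros(m.shape,np.uint8);cv2.circle(w,tuple(int(i) for i in near),rad,1,-1);return (m&(w>0)).astype(np.uint8)
def model(c,x,y,yaw,z0):
    cs=np.array([[i*28,j*28] for i in(-1,1) for j in(-1,1)])/1e3
    r=cs@np.array([[np.cos(yaw),np.sin(yaw)],[-np.sin(yaw),np.cos(yaw)]])
    B=np.vstack([np.c_[r,np.full(4,z0)],np.c_[r,np.full(4,z0+.09)]])+[x,y,0]
    t=np.linspace(0,2*np.pi,24);n=np.c_[np.cos(t),np.sin(t)]*.019
    N=np.vstack([np.c_[n,np.full(24,z0+.09)],np.c_[n,np.full(24,z0+.128)]])+[x,y,0]
    im=np.zeros((480,640),np.uint8)
    for P in(B,N): cv2.fillConvexPoly(im,np.int32(np.round(cv2.convexHull(np.float32(proj(c,P)))*16)),1,shift=4)
    return im
def fit(cams,name,x,y,z0,use=(0,1)):
    ms=[mask(cams[i],name,proj(cams[i],[x,y,z0+.06])[0],50) for i in use]
    g=[cv2.GaussianBlur(m.astype(float),(0,0),1.2) for m in ms]
    def f(p): return sum(np.abs(cv2.GaussianBlur(model(cams[i],p[0]/100,p[1]/100,p[2]/10,z0).astype(float),(0,0),1.2)-q).sum()/q.sum() for i,q in zip(use,g))
    best=min((minimize(f,[x*100,y*100,a*10],method="Nelder-Mead",options=dict(initial_simplex=np.array([x*100,y*100,a*10])+np.array([[0,0,0],[1.5,0,0],[0,1.5,0],[0,0,2]]),xatol=.01,fatol=1e-4)) for a in(-.4,0,.4,.8)),key=lambda r:r.fun)
    return best.x/[100,100,10],best.fun
E
python3 - <<'E'
from fit import *;import pickle
t,s=pickle.load(open("c0.pkl","rb"))
for n,uv,z0,use in(("amber",(223,272),.003,(0,1)),("green",(173,257),.003,(0,1)),("green",(173,257),.003,(0,)),("blue",(372,267),.008,(0,1)),("red",(427,247),.008,(0,1))):
    p=onz(t,[uv],z0+.128)[0];r,e=fit((t,s),n,p[0],p[1],z0,use);print(n,p.round(3),r.round(4),np.degrees(r[2]).round(1),round(e,3))
for i,(a,b) in enumerate([((279,255),(298,262)),((314,255),(319,252)),((284,291),(282,273)),((316,290),(318,274))]): pass
print("stop",onz(t,[(279.5,255),(314,255.5),(283.5,290.5),(314.5,290.5)],.038).round(4))
print("head",onz(t,[(307,194),(333.5,202)],.15).round(4),"foot",onz(t,[(320,206)],.014).round(4))
print("cam",ray(t,[(0,0)])[0].round(3),ray(s,[(0,0)])[0].round(3))
print("board corners",onz(t,[(350,220),(455,227),(451,302),(347,291)],.008).round(3))
print(onz(t,[(359,192),(412,192),(475,219),(242,196)],.05).round(3))
E
```

```text
amber [0.488 0.213 0.131] [0.4884 0.2242 1.5617] 89.5 0.762
green [0.527 0.347 0.131] [0.5318 0.3556 1.5493] 88.8 3.241
green [0.527 0.347 0.131] [0.5296 0.353  0.9419] 54.0 0.342
blue [ 0.501 -0.18   0.136] [ 0.504  -0.1753  0.8004] 45.9 0.907
red [ 0.555 -0.326  0.136] [ 0.557  -0.3331  0.1682] 9.6 0.762
stop [[ 0.5441  0.0701  0.038 ]
 [ 0.5428 -0.0273  0.038 ]
 [ 0.4441  0.0579  0.038 ]
 [ 0.4443 -0.0288  0.038 ]]
head [[ 0.6943 -0.008   0.15  ]
 [ 0.6727 -0.0784  0.15  ]] foot [[ 0.6905 -0.0448  0.014 ]]
cam [ 0.366 -0.02   1.555] [ 0.483 -1.185  0.736]
board corners [[ 0.65  -0.132  0.008]
 [ 0.63  -0.437  0.008]
 [ 0.414 -0.418  0.008]
 [ 0.445 -0.122  0.008]]
[[ 0.724 -0.155  0.05 ]
 [ 0.724 -0.306  0.05 ]
 [ 0.646 -0.483  0.05 ]
 [ 0.712  0.178  0.05 ]]
```

Run:
```python
from fit import *;import pickle
t,s=pickle.load(open("c0.pkl","rb"))
P=dict(amber=(.4884,.2142,0,.003),green=(.5296,.350,.942,.003),blue=(.503,-.178,.8,.008),red=(.556,-.329,.5,.008))
rows=[]
for n,(x,y,a,z0) in P.items():
    row=[]
    for c in(t,s):
        u=proj(c,[x,y,z0+.06])[0];m=mask(c,n,u,50);md=model(c,x,y,a,z0)
        k=c.copy();im=c["color"].copy();im[m>0]=(255,0,255);k["color"]=im
        e=cv2.findContours(md,0,2)[0];cv2.drawContours(im,e,-1,(255,255,0),1)
        row+=[crop(k,*u,66,60,3),crop(c,*u,66,60,3)]
    rows.append(np.hstack(row)[:150])
cv2.imwrite("pics/m3.png",np.vstack(rows))
```

```text
(no output)
```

View pics/m3.png

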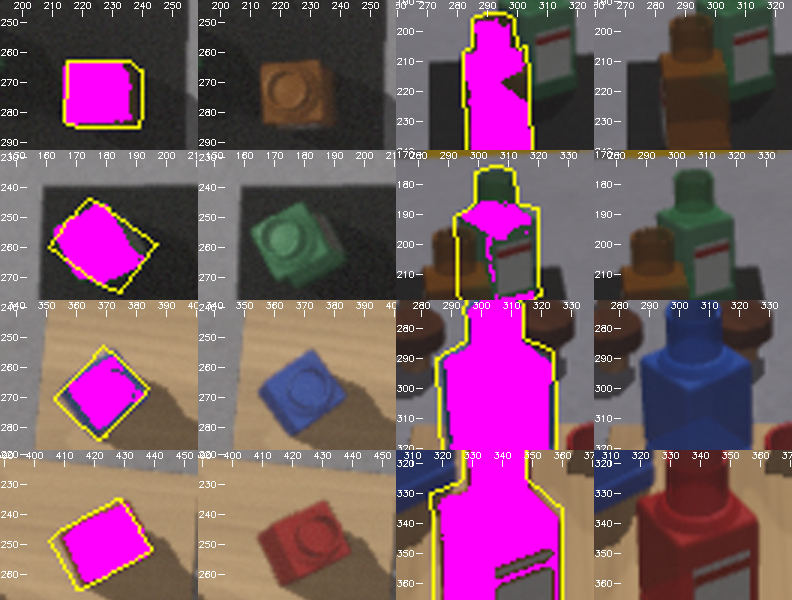

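```bash
sed -i 's/amber=(6,17,120),green=(65,90,70)/amber=(4,20,95),green=(60,95,45)/; s/\[0\],50) for i in use/[0],(27,44)[i]) for i in use/' fit.py
sed -i 's/^    w=np.zeros/    if name=="green" and abs(c["rvec"][1])>1: m|=h[...,2]>72\n    w=np.zeros/' fit.py
python3 - <<'E'
from fit import *;import pickle
t,s=pickle.load(open("c0.pkl","rb"))
for n,x,y,z0 in(("amber",.488,.214,.003),("green",.53,.35,.003),("blue",.503,-.178,.008),("red",.556,-.329,.008)):
  for use in((0,1),(0,),(1,)):
    r,e=fit((t,s),n,x,y,z0,use);print(n,use,r[:2].round(4),np.degrees(r[2]).round(1)%90,round(e,3),proj(t,[*r[:2],z0+.128]).round(1),proj(s,[*r[:2],z0+.128]).round(1))
E
```

```text
amber (0, 1) [0.4882 0.2214] 0.3 0.48 [[219.9 271.8]] [[291.8 195.8]]
amber (0,) [0.4914 0.2215] 89.5 0.188 [[219.9 270.6]] [[293.  195.8]]
amber (1,) [0.4884 0.2236] 89.5 0.287 [[219.1 271.8]] [[291.8 195.5]]
green (0, 1) [0.5325 0.355 ] 89.9 1.53 [[169.9 255.1]] [[306.5 176.1]]
green (0,) [0.5294 0.3555] 38.6 0.545 [[169.6 256.3]] [[305.4 176.1]]
green (1,) [0.5343 0.3524] 88.5 0.888 [[170.9 254.4]] [[307.2 176.4]]
blue (0, 1) [ 0.5026 -0.1785] 12.5 0.921 [[371.5 266.4]] [[303.7 273. ]]
blue (0,) [ 0.501  -0.1777] 45.5 0.632 [[371.2 267.1]] [[302.9 272.8]]
blue (1,) [ 0.503  -0.1727] 10.7 0.156 [[369.4 266.3]] [[303.9 271.5]]
red (0, 1) [ 0.5556 -0.3341] 12.4 0.783 [[430.  246.6]] [[337.7 316.8]]
red (0,) [ 0.5574 -0.3339] 33.9 0.274 [[429.9 245.9]] [[338.7 316.7]]
red (1,) [ 0.5575 -0.331 ] 9.8 0.389 [[428.8 245.9]] [[338.6 315.7]]
```

Run:
```python
from fit import *;import pickle
t,s=pickle.load(open("c0.pkl","rb"))
D=dict(amber=((223,272.5),(292.2,197),.131),green=((174,257.4),(307,178.5),.131),blue=((372,267.5),(304.3,273),.136),red=((429,247.5),(339.3,315),.136))
for n,(a,b,z) in D.items():
    print(n,tri(t,a,s,b).round(4),onz(t,[a],z).round(4),onz(s,[b],z).round(4))
# shoulder edges (top face z+.09)
E={'amber':(.093,[(213.5,264),(233.5,262.5),(234.5,281),(215,284)]),'green':(.093,[(179.5,245.5),(163,255.5),(172,271.5),(188,262)]),'blue':(.098,[(372.5,254),(383.5,269),(367,282.5),(357,266)]),'red':(.098,[(432,236),(439,251),(417,263),(409.5,247.5)])}
for n,(z,q) in E.items():
    p=onz(t,q,z)[:,:2];e=np.roll(p,-1,0)-p;print(n,p.mean(0).round(4),np.linalg.norm(e,axis=1).round(3),(np.degrees(np.arctan2(e[:,1],e[:,0]))%90).round(1))
# stoppers both views: head-top centres
for a,b in(((279.5,255),(319,-1)),):pass
for a,b in zip([(279.5,255),(314,255.5),(283.5,290.5),(314.5,290.5)],[(319.5,257.5),(321.5,276.5),(277.5,262.5),(278,281)]): print(tri(t,a,s,b).round(4))
```

```text
amber [0.4878 0.2132 0.1311] [[0.4865 0.2132 0.131 ]] [[0.4891 0.2137 0.131 ]]
green [0.53   0.345  0.1274] [[0.5264 0.3439 0.131 ]] [[0.533  0.3368 0.131 ]]
blue [ 0.5017 -0.1796  0.1364] [[ 0.4998 -0.1797  0.136 ]] [[ 0.5037 -0.1786  0.136 ]]
red [ 0.5559 -0.3313  0.1372] [[ 0.5532 -0.3314  0.136 ]] [[ 0.5589 -0.329   0.136 ]]
amber [0.4888 0.2163] [0.054 0.05  0.053 0.055] [4.4 4.3 8.9 5.8]
green [0.5274 0.3491] [0.052 0.051 0.05  0.051] [32.1 30.9 31.4 28.7]
blue [ 0.5025 -0.1785] [0.05  0.058 0.052 0.054] [35.6 39.  30.7 37.7]
red [ 0.5531 -0.3271] [0.045 0.069 0.047 0.07 ] [23.4 28.4 24.5 27. ]
[0.5464 0.0707 0.0289]
[ 0.5446 -0.0273  0.0339]
[0.4449 0.0584 0.0283]
[ 0.4454 -0.0288  0.0294]
```

Run:
```python
from fit import *;import pickle
t,s=pickle.load(open("c0.pkl","rb"))
out=[]
for (fx,fy,th) in((.694,-.049,-17),(.702,-.049,-20)):
  row=[]
  for c,u,v in((t,325,200),(s,388,250)):
    a=np.radians(th);X=np.array([np.cos(a),np.sin(a),0]);Y=np.array([-np.sin(a),np.cos(a),0]);f=np.array([fx,fy,0])
    q=np.linspace(0,2*np.pi,40)[:,None];k=c.copy();im=c["color"].copy();k["color"]=im
    S=6
    cr=crop(k,u,v,66,80 if 0 else 50,S)
    A,B=int(u-33),int(v-25)
    for C,r,col in((f-.02*X+[0,0,.15],.038,(0,0,255)),(f-.02*X+[0,0,.15],.033,(0,255,255))):
        P=C+r*(np.cos(q)*Y+np.sin(q)*[0,0,1]);cv2.polylines(cr,[np.int32((proj(c,P)-[A,B]+.5)*S)],True,col,1)
    P=f+[0,0,.014]+.052*(np.cos(q)*X+np.sin(q)*Y);cv2.polylines(cr,[np.int32((proj(c,P)-[A,B]+.5)*S)],True,(0,255,0),1)
    row.append(cr)
  out.append(np.hstack(row))
cv2.imwrite("pics/m4.png",np.vstack(out))
```

```text
(no output)
```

View pics/m4.png

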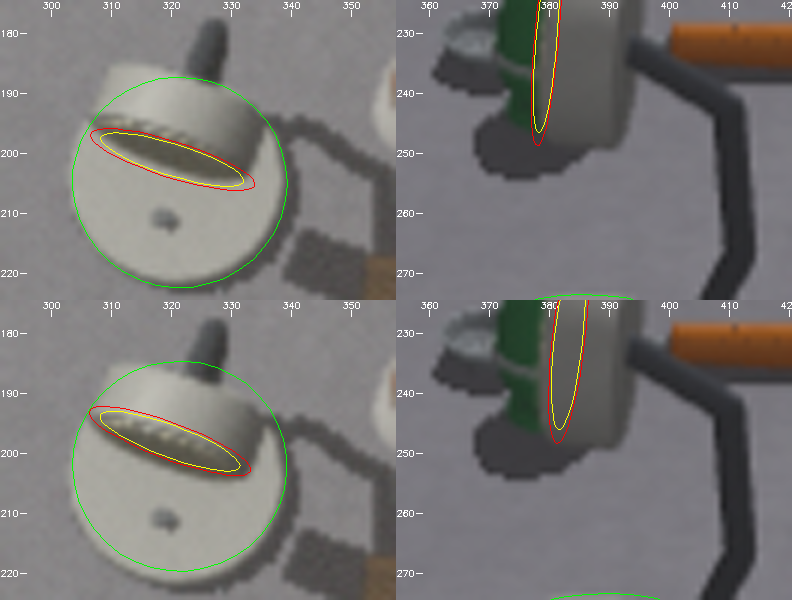

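```bash
cat > p.py <<'E'
import sys;from h import *;from workcell import *
# usage: p.py x y z psi(deg, tool-x heading): residual in tool axes
def plan(*a):
    o=get_obs();M=R.from_quat(o["ee_rot"]).as_matrix();p=o["position"]
    psi=np.degrees(np.arctan2(M[1,0],M[0,0]))
    print("t%.1f"%o["clock"],"pos",p.round(4),"psi %.1f"%psi,"q",np.degrees(o["joint_pos"]).round(0),"F",o["ft_force"].round(1),"w %.3f g %.1f"%(o["grip_width"],o["grasp_force"]))
    if a:
        x,y,z,t=a;ps=np.radians(t);T=np.array([[np.cos(ps),np.sin(ps),0],[np.sin(ps),-np.cos(ps),0],[0,0,-1]]).T
        T=np.c_[[np.cos(ps),np.sin(ps),0],[np.sin(ps),-np.cos(ps),0],[0,0,-1]]
        print("shift mm",(M.T@(np.array([x,y,z])-p)*1e3).round(1),"turn deg",np.degrees(R.from_matrix(M.T@T).as_rotvec()).round(1),"shift after turn",(T.T@(np.array([x,y,z])-p)*1e3).round(1))
if __name__=="__main__": plan(*map(float,sys.argv[1:]))
E
python3 p.py .488 .2135 .2 65
```

```text
t0.2 pos [0.2795 0.5588 0.2418] psi 153.4 q [-65.  19.  -4.  84.   1.  77.  -5.] F [-0.2  0.   0.4] w 1.000 g 0.0
shift mm [-340.9 -215.5   42. ] turn deg [-0.   0.  88.4] shift after turn [-224.8  334.9   41.8]
```

apply_moves(rows=[{"x":-34,"y":-21.5},{"x":-34,"y":-21.5},{"x":-34,"y":-21.5},{"x":-34,"y":-21.5},{"x":-34,"y":-21.5}])

```text
invalid input at $.rows[0]: expected keys x, y, z, ax, ay, az, gripper
```

apply_moves(rows=[{"x":-34,"y":-21.5},{"x":-34,"y":-21.5},{"x":-34,"y":-21.5},{"x":-34,"y":-21.5},{"x":-34,"y":-21.5}])

```text
invalid input at $.rows[0]: expected keys x, y, z, ax, ay, az, gripper
```

apply_moves(rows=[{"az":6.8},{"az":6.8},{"az":6.8},{"az":6.8},{"az":6.8}])

```text
invalid input at $.rows[0]: expected keys x, y, z, ax, ay, az, gripper
```

apply_moves(rows=[{"az":6.8},{"az":6.8},{"az":6.8},{"az":6.8},{"az":6.8}])

```text
invalid input at $.rows[0]: expected keys x, y, z, ax, ay, az, gripper
```

apply_moves(rows=[{"az":6.8},{"az":6.8},{"az":6.8},{},{}])

```text
invalid input at $.rows[0]: expected keys x, y, z, ax, ay, az, gripper
```

```bash
python3 p.py .488 .2135 .113 65
```

```text
t0.2 pos [0.2795 0.5588 0.2418] psi 153.4 q [-65.  19.  -4.  84.   1.  77.  -5.] F [-0.2  0.   0.4] w 1.000 g 0.0
shift mm [-340.9 -215.4  129. ] turn deg [-0.   0.  88.4] shift after turn [-224.8  334.9  128.8]
```

apply_moves(rows=[{"x":-34,"y":-21.5,"z":4,"ax":0,"ay":0,"az":0,"gripper":0},{"x":-34,"y":-21.5,"z":4,"ax":0,"ay":0,"az":0,"gripper":0},{"x":-34,"y":-21.5,"z":4,"ax":0,"ay":0,"az":0,"gripper":0},{"x":-34,"y":-21.5,"z":4,"ax":0,"ay":0,"az":0,"gripper":0},{"x":-34,"y":-21.5,"z":4,"ax":0,"ay":0,"az":0,"gripper":0}], newtons=60)

```text
clock: 0.62
position: [0.3841, 0.385, 0.2221]
ee_rot: [0.23, 0.973, 0.0, -0.0]
ft_force: [0.7, 0.6, 0.8]
grip_width: 0.998
grasp_force: 0.0
```

apply_moves(rows=[{"x":-34,"y":-21.5,"z":4,"ax":0,"ay":0,"az":0,"gripper":0},{"x":-34,"y":-21.5,"z":4,"ax":0,"ay":0,"az":0,"gripper":0},{"x":-34,"y":-21.5,"z":4,"ax":0,"ay":0,"az":0,"gripper":0},{"x":-34,"y":-21.5,"z":4,"ax":0,"ay":0,"az":0,"gripper":0},{"x":-34,"y":-21.5,"z":4,"ax":0,"ay":0,"az":0,"gripper":0}])

```text
clock: 1.03
position: [0.4881, 0.2127, 0.2023]
ee_rot: [0.23, 0.973, 0.0, 0.0]
ft_force: [1.2, 0.7, -0.2]
grip_width: 1.002
grasp_force: 0.0
```

apply_moves(rows=[{"x":0,"y":0,"z":0,"ax":0,"ay":0,"az":6.8,"gripper":0},{"x":0,"y":0,"z":0,"ax":0,"ay":0,"az":6.8,"gripper":0},{"x":0,"y":0,"z":0,"ax":0,"ay":0,"az":6.8,"gripper":0},{"x":0,"y":0,"z":0,"ax":0,"ay":0,"az":6.8,"gripper":0},{"x":0,"y":0,"z":0,"ax":0,"ay":0,"az":6.8,"gripper":0}])

```text
clock: 1.45
position: [0.4874, 0.2145, 0.2022]
ee_rot: [0.507, 0.862, -0.0, -0.0]
ft_force: [0.4, 0.9, 0.5]
grip_width: 0.999
grasp_force: 0.0
```

apply_moves(rows=[{"x":0,"y":0,"z":0,"ax":0,"ay":0,"az":6.8,"gripper":0},{"x":0,"y":0,"z":0,"ax":0,"ay":0,"az":6.8,"gripper":0},{"x":0,"y":0,"z":0,"ax":0,"ay":0,"az":6.8,"gripper":0},{"x":0,"y":0,"z":0,"ax":0,"ay":0,"az":6.8,"gripper":0},{"x":0,"y":0,"z":0,"ax":0,"ay":0,"az":6.8,"gripper":0}])

```text
clock: 1.87
position: [0.4874, 0.2146, 0.2022]
ee_rot: [0.737, 0.676, -0.0, -0.0]
ft_force: [0.1, 0.0, -0.2]
grip_width: 1.0
grasp_force: 0.0
```

apply_moves(rows=[{"x":0,"y":0,"z":0,"ax":0,"ay":0,"az":6.8,"gripper":0},{"x":0,"y":0,"z":0,"ax":0,"ay":0,"az":6.8,"gripper":0},{"x":0,"y":0,"z":0,"ax":0,"ay":0,"az":6.8,"gripper":0},{"x":0,"y":0,"z":0,"ax":0,"ay":0,"az":0,"gripper":0},{"x":0,"y":0,"z":0,"ax":0,"ay":0,"az":0,"gripper":0}])

```text
clock: 2.28
position: [0.4874, 0.2147, 0.2022]
ee_rot: [0.842, 0.539, -0.0, -0.0]
ft_force: [-0.4, -0.2, 0.1]
grip_width: 1.001
grasp_force: 0.0
```

```bash
python3 p.py .488 .2135 .113 65
python3 - <<'E'
from workcell import *
from h import *
t=camera("top");s=camera("side")
cv2.imwrite("pics/m5.png",np.vstack([np.hstack([crop(t,223,272,66,50,6),crop(s,295,215,66,50,6)])]))
E
```

```text
t2.3 pos [0.4874 0.2147 0.2022] psi 65.3 q [-44.   9.  17. 102.  -3.  70. -51.] F [-0.4 -0.2  0.1] w 1.001 g 0.0
shift mm [-0.8  1.1 89.2] turn deg [-0.   0.   0.3] shift after turn [-0.8  1.1 89.2]
```

View pics/m5.png

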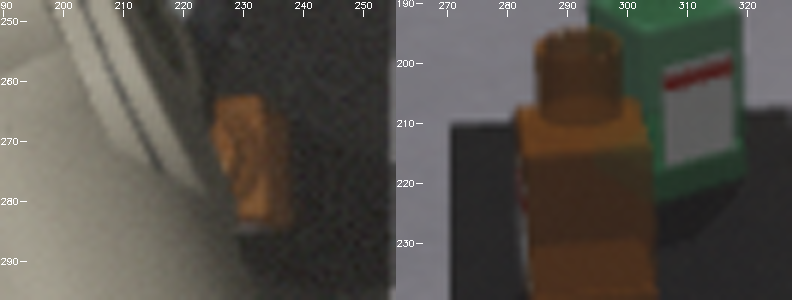

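apply_moves(rows=[{"x":-0.8,"y":1,"z":20,"ax":0,"ay":0,"az":0,"gripper":0},{"x":0,"y":0,"z":20,"ax":0,"ay":0,"az":0,"gripper":0},{"x":0,"y":0,"z":20,"ax":0,"ay":0,"az":0,"gripper":0},{"x":0,"y":0,"z":15,"ax":0,"ay":0,"az":0,"gripper":0},{"x":0,"y":0,"z":14,"ax":0,"ay":0,"az":0,"gripper":0}])

```text
clock: 2.8
position: [0.4878, 0.2133, 0.1122]
ee_rot: [0.842, 0.539, -0.0, -0.0]
ft_force: [-0.0, 0.1, 0.9]
grip_width: 0.999
grasp_force: 0.0
```

apply_moves(rows=[{"x":0,"y":0,"z":0,"ax":0,"ay":0,"az":0,"gripper":0.2},{"x":0,"y":0,"z":0,"ax":0,"ay":0,"az":0,"gripper":0.35},{"x":0,"y":0,"z":0,"ax":0,"ay":0,"az":0,"gripper":0.45},{"x":0,"y":0,"z":0,"ax":0,"ay":0,"az":0,"gripper":0.5},{"x":0,"y":0,"z":0,"ax":0,"ay":0,"az":0,"gripper":0.55}])

```text
clock: 3.22
position: [0.4883, 0.2141, 0.1144]
ee_rot: [0.843, 0.538, 0.001, -0.0]
ft_force: [-2.6, 1.3, 4.4]
grip_width: 0.456
grasp_force: 9.0
```

apply_moves(rows=[{"x":0,"y":0,"z":0,"ax":0,"ay":0,"az":0,"gripper":0.6},{"x":0,"y":0,"z":0,"ax":0,"ay":0,"az":0,"gripper":0.7},{"x":0,"y":0,"z":0,"ax":0,"ay":0,"az":0,"gripper":0.8},{"x":0,"y":0,"z":0,"ax":0,"ay":0,"az":0,"gripper":1},{"x":0,"y":0,"z":0,"ax":0,"ay":0,"az":0,"gripper":1}])

```text
clock: 3.63
position: [0.4882, 0.2144, 0.1147]
ee_rot: [0.843, 0.538, 0.001, -0.001]
ft_force: [-4.1, 0.9, 8.4]
grip_width: 0.435
grasp_force: 59.2
```

```bash
python3 p.py
```

```text
t3.6 pos [0.4882 0.2144 0.1147] psi 65.1 q [-44.  14.  17. 107.  -5.  59. -50.] F [-4.1  0.9  8.4] w 0.435 g 59.2
```

apply_moves(rows=[{"x":0,"y":0,"z":-15,"ax":0,"ay":0,"az":0,"gripper":1},{"x":0,"y":0,"z":-22,"ax":0,"ay":0,"az":0,"gripper":1},{"x":0,"y":0,"z":-22,"ax":0,"ay":0,"az":-4,"gripper":1},{"x":0,"y":0,"z":-22,"ax":0,"ay":0,"az":-7,"gripper":1},{"x":0,"y":0,"z":-21,"ax":0,"ay":0,"az":-7,"gripper":1}])

```text
clock: 4.05
position: [0.4878, 0.2132, 0.2165]
ee_rot: [0.747, 0.665, -0.0, 0.0]
ft_force: [-0.4, 0.2, -4.1]
grip_width: 0.436
grasp_force: 60.9
```

apply_moves(rows=[{"x":0,"y":0,"z":0,"ax":0,"ay":0,"az":-7,"gripper":1},{"x":0,"y":0,"z":0,"ax":0,"ay":0,"az":-7,"gripper":1},{"x":0,"y":0,"z":0,"ax":0,"ay":0,"az":-7,"gripper":1},{"x":0,"y":0,"z":0,"ax":0,"ay":0,"az":-7,"gripper":1},{"x":0,"y":0,"z":0,"ax":0,"ay":0,"az":-7,"gripper":1}])

```text
clock: 4.47
position: [0.4879, 0.2132, 0.2153]
ee_rot: [0.512, 0.859, -0.0, -0.0]
ft_force: [-0.1, 0.7, -3.7]
grip_width: 0.432
grasp_force: 60.9
```

apply_moves(rows=[{"x":0,"y":0,"z":0,"ax":0,"ay":0,"az":-7,"gripper":1},{"x":0,"y":0,"z":0,"ax":0,"ay":0,"az":-7,"gripper":1},{"x":0,"y":0,"z":0,"ax":0,"ay":0,"az":-7,"gripper":1},{"x":0,"y":0,"z":0,"ax":0,"ay":0,"az":-7,"gripper":1},{"x":0,"y":0,"z":0,"ax":0,"ay":0,"az":-7,"gripper":1}])

```text
clock: 4.88
position: [0.4879, 0.2132, 0.2152]
ee_rot: [0.23, 0.973, -0.0, -0.0]
ft_force: [-0.4, 0.3, -3.7]
grip_width: 0.435
grasp_force: 60.9
```

apply_moves(rows=[{"x":0,"y":0,"z":0,"ax":0,"ay":0,"az":-7,"gripper":1},{"x":0,"y":0,"z":0,"ax":0,"ay":0,"az":-7,"gripper":1},{"x":0,"y":0,"z":0,"ax":0,"ay":0,"az":-7,"gripper":1},{"x":0,"y":0,"z":0,"ax":0,"ay":0,"az":-7,"gripper":1},{"x":0,"y":0,"z":0,"ax":0,"ay":0,"az":-7,"gripper":1}])

```text
clock: 5.3
position: [0.4879, 0.2132, 0.2152]
ee_rot: [-0.073, 0.997, -0.0, -0.0]
ft_force: [0.1, 1.0, -3.3]
grip_width: 0.431
grasp_force: 61.0
```

```bash
python3 p.py .6195 -.0236 .217 223
python3 - <<'E'
from workcell import *
from h import *
t=camera("top");s=camera("side")
cv2.imwrite("pics/m6.png",np.hstack([crop(t,240,250,100,100,4),crop(s,295,170,100,100,4)]))
E
```

```text
t5.3 pos [0.4879 0.2132 0.2152] psi -171.6 q [-36.   8.   9. 100.  -1.  72.  71.] F [ 0.1  1.  -3.3] w 0.431 g 61.0
shift mm [ -95.7 -253.5   -1.7] turn deg [ -0.   -0.  -34.6] shift after turn [  65.2 -263.    -1.8]
```

View pics/m6.png

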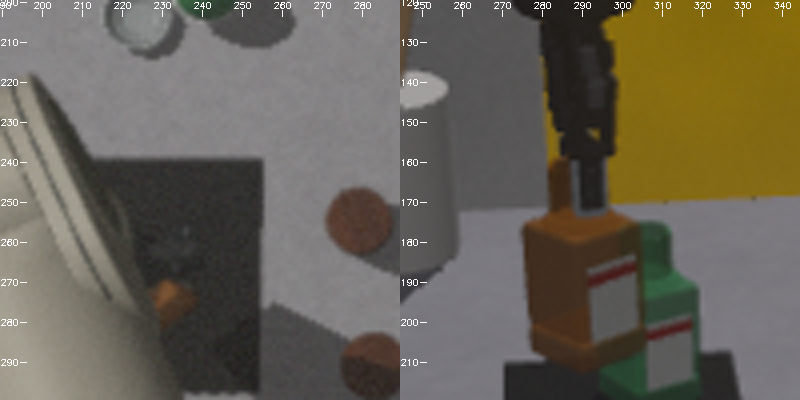

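apply_moves(rows=[{"x":0,"y":0,"z":0,"ax":0,"ay":0,"az":-7,"gripper":1},{"x":0,"y":0,"z":0,"ax":0,"ay":0,"az":-7,"gripper":1},{"x":0,"y":0,"z":0,"ax":0,"ay":0,"az":-7,"gripper":1},{"x":0,"y":0,"z":0,"ax":0,"ay":0,"az":-7,"gripper":1},{"x":0,"y":0,"z":-2,"ax":0,"ay":0,"az":-6.6,"gripper":1}])

```text
clock: 5.82
position: [0.4878, 0.2132, 0.2169]
ee_rot: [-0.364, 0.931, -0.0, -0.0]
ft_force: [0.4, -0.1, -3.8]
grip_width: 0.429
grasp_force: 60.9
```

apply_moves(rows=[{"x":4,"y":-16,"z":0,"ax":0,"ay":0,"az":0,"gripper":1},{"x":7,"y":-28,"z":0,"ax":0,"ay":0,"az":0,"gripper":1},{"x":7,"y":-28,"z":0,"ax":0,"ay":0,"az":0,"gripper":1},{"x":7,"y":-28,"z":0,"ax":0,"ay":0,"az":0,"gripper":1},{"x":7,"y":-28,"z":0,"ax":0,"ay":0,"az":0,"gripper":1}])

```text
clock: 6.23
position: [0.5515, 0.0963, 0.2174]
ee_rot: [-0.361, 0.932, -0.0, -0.0]
ft_force: [0.8, 0.2, -3.3]
grip_width: 0.428
grasp_force: 61.0
```

apply_moves(rows=[{"x":7,"y":-28,"z":0,"ax":0,"ay":0,"az":0,"gripper":1},{"x":7,"y":-28,"z":0,"ax":0,"ay":0,"az":0,"gripper":1},{"x":6,"y":-24,"z":0,"ax":0,"ay":0,"az":0,"gripper":1},{"x":3,"y":-12,"z":0,"ax":0,"ay":0,"az":0,"gripper":1},{"x":0,"y":0,"z":0,"ax":0,"ay":0,"az":0,"gripper":1}])

```text
clock: 6.65
position: [0.5972, 0.0107, 0.2171]
ee_rot: [-0.36, 0.933, -0.001, -0.0]
ft_force: [-0.8, -0.1, -3.8]
grip_width: 0.426
grasp_force: 61.1
```

```bash
python3 p.py .6195 -.0236 .217 223
```

```text
t6.7 pos [0.5972 0.0107 0.2171] psi -137.8 q [-18.  16.  16.  91.  -4.  73. 130.] F [-0.8 -0.1 -3.8] w 0.426 g 61.1
shift mm [  6.5 -40.3   0.2] turn deg [-0.1 -0.1 -0.8] shift after turn [  7.1 -40.2   0.1]
```

apply_moves(rows=[{"x":2,"y":-13,"z":0,"ax":0,"ay":0,"az":0,"gripper":1},{"x":2,"y":-13,"z":0,"ax":0,"ay":0,"az":0,"gripper":1},{"x":1.5,"y":-10,"z":0,"ax":0,"ay":0,"az":0,"gripper":1},{"x":1,"y":-4,"z":0,"ax":0,"ay":0,"az":0,"gripper":1},{"x":0,"y":0,"z":0,"ax":0,"ay":0,"az":0,"gripper":1}])

```text
clock: 7.07
position: [0.6193, -0.0208, 0.2171]
ee_rot: [-0.363, 0.932, -0.0, -0.0]
ft_force: [-1.6, -0.8, -4.3]
grip_width: 0.428
grasp_force: 61.3
```

```bash
python3 p.py .6195 -.0236 .217 223
python3 - <<'E'
from workcell import *
from h import *
t=camera("top");s=camera("side")
cv2.imwrite("pics/m7.png",np.hstack([crop(t,320,200,80,100,5),crop(s,350,230,80,100,5)]))
E
```

```text
t7.1 pos [ 0.6193 -0.0208  0.2171] psi -137.5 q [-15.  19.  17.  87.  -6.  74. 134.] F [-1.6 -0.8 -4.3] w 0.428 g 61.3
shift mm [ 1.7 -2.2  0.1] turn deg [-0.  -0.  -0.5] shift after turn [ 1.7 -2.2  0.1]
```

View pics/m7.png

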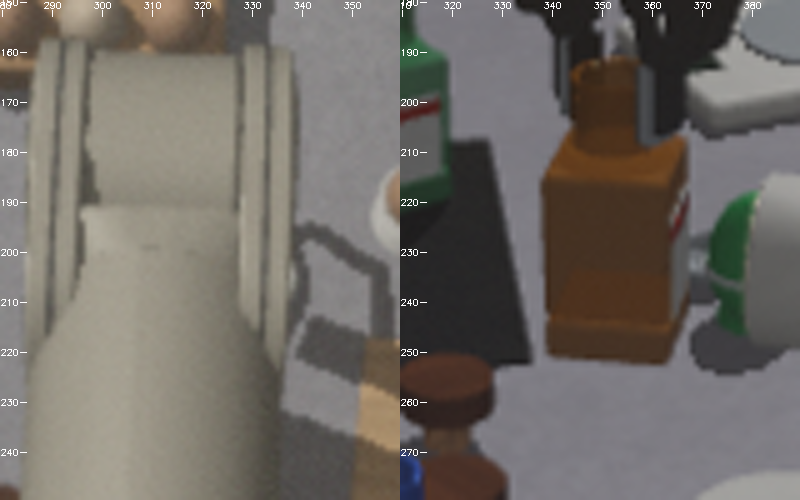

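apply_moves(rows=[{"x":1.5,"y":-2,"z":0,"ax":0,"ay":0,"az":0,"gripper":1},{"x":0,"y":0,"z":0,"ax":0,"ay":0,"az":0,"gripper":1},{"x":0,"y":0,"z":0,"ax":0,"ay":0,"az":0,"gripper":1},{"x":0,"y":0,"z":0,"ax":0,"ay":0,"az":0,"gripper":1},{"x":0,"y":0,"z":0,"ax":0,"ay":0,"az":0,"gripper":1}])

```text
clock: 7.58
position: [0.6191, -0.0217, 0.2174]
ee_rot: [-0.364, 0.932, 0.0, 0.0]
ft_force: [-0.7, -0.2, -3.0]
grip_width: 0.431
grasp_force: 61.2
```

apply_moves(rows=[{"x":0,"y":0,"z":0,"ax":0,"ay":0,"az":0,"gripper":1},{"x":0,"y":0,"z":0,"ax":0,"ay":0,"az":0,"gripper":1},{"x":0,"y":0,"z":0,"ax":0,"ay":0,"az":0,"gripper":1},{"x":0,"y":0,"z":0,"ax":0,"ay":0,"az":0,"gripper":1},{"x":0,"y":0,"z":0,"ax":0,"ay":0,"az":0,"gripper":1}])

```text
clock: 8.0
position: [0.6191, -0.0219, 0.2173]
ee_rot: [-0.363, 0.932, 0.0, 0.0]
ft_force: [0.2, 0.5, -4.6]
grip_width: 0.433
grasp_force: 61.2
```

apply_moves(rows=[{"x":0,"y":0,"z":0,"ax":0,"ay":0,"az":0,"gripper":1},{"x":0,"y":0,"z":0,"ax":0,"ay":0,"az":0,"gripper":1},{"x":0,"y":0,"z":0,"ax":0,"ay":0,"az":0,"gripper":1},{"x":0,"y":0,"z":0,"ax":0,"ay":0,"az":0,"gripper":1},{"x":0,"y":0,"z":0,"ax":0,"ay":0,"az":3,"gripper":1}])

```text
clock: 8.42
position: [0.6191, -0.022, 0.2173]
ee_rot: [-0.339, 0.941, 0.0, 0.0]
ft_force: [0.6, 0.7, -3.9]
grip_width: 0.437
grasp_force: 61.2
```

apply_moves(rows=[{"x":0,"y":0,"z":0,"ax":0,"ay":0,"az":6.5,"gripper":1},{"x":0,"y":0,"z":0,"ax":0,"ay":0,"az":6.5,"gripper":1},{"x":0,"y":0,"z":0,"ax":0,"ay":0,"az":6.5,"gripper":1},{"x":0,"y":0,"z":0,"ax":0,"ay":0,"az":6.5,"gripper":1},{"x":0,"y":0,"z":0,"ax":0,"ay":0,"az":6.5,"gripper":1}])

```text
clock: 8.83
position: [0.6191, -0.022, 0.2173]
ee_rot: [-0.059, 0.998, 0.0, 0.0]
ft_force: [0.0, 0.0, -4.0]
grip_width: 0.432
grasp_force: 61.2
```

apply_moves(rows=[{"x":0,"y":0,"z":0,"ax":0,"ay":0,"az":6.5,"gripper":1},{"x":0,"y":0,"z":0,"ax":0,"ay":0,"az":6.5,"gripper":1},{"x":0,"y":0,"z":0,"ax":0,"ay":0,"az":6.5,"gripper":1},{"x":0,"y":0,"z":0,"ax":0,"ay":0,"az":6.5,"gripper":1},{"x":0,"y":0,"z":0,"ax":0,"ay":0,"az":6.5,"gripper":1}])

```text
clock: 9.25
position: [0.6192, -0.0219, 0.2173]
ee_rot: [0.222, 0.975, 0.0, 0.0]
ft_force: [-0.6, 0.6, -3.8]
grip_width: 0.429
grasp_force: 61.2
```

apply_moves(rows=[{"x":0,"y":0,"z":0,"ax":0,"ay":0,"az":6.5,"gripper":1},{"x":0,"y":0,"z":0,"ax":0,"ay":0,"az":6.5,"gripper":1},{"x":0,"y":0,"z":0,"ax":0,"ay":0,"az":6,"gripper":1},{"x":0,"y":0,"z":0,"ax":0,"ay":0,"az":3,"gripper":1},{"x":0,"y":0,"z":0,"ax":0,"ay":0,"az":0,"gripper":1}])

```text
clock: 9.67
position: [0.6192, -0.0218, 0.2173]
ee_rot: [0.403, 0.915, 0.0, 0.0]
ft_force: [0.4, 0.2, -4.8]
grip_width: 0.434
grasp_force: 61.2
```

```bash
python3 p.py .6195 -.0236 .217 133
```

```text
t9.7 pos [ 0.6192 -0.0218  0.2173] psi 132.5 q [-26.  21.  30.  88. -11.  74.  48.] F [ 0.4  0.2 -4.8] w 0.434 g 61.2
shift mm [-1.5 -0.9  0.3] turn deg [ 0.   0.  -0.5] shift after turn [-1.5 -1.   0.3]
```

apply_moves(rows=[{"x":0,"y":0,"z":0,"ax":0,"ay":0,"az":0,"gripper":1},{"x":0,"y":0,"z":0,"ax":0,"ay":0,"az":0,"gripper":1},{"x":0,"y":0,"z":0,"ax":0,"ay":0,"az":0,"gripper":1},{"x":0,"y":0,"z":0,"ax":0,"ay":0,"az":0,"gripper":1},{"x":0,"y":0,"z":0,"ax":0,"ay":0,"az":0,"gripper":1}])

```text
clock: 10.08
position: [0.6191, -0.022, 0.2173]
ee_rot: [0.401, 0.916, 0.0, -0.0]
ft_force: [-0.1, 0.3, -3.2]
grip_width: 0.431
grasp_force: 61.2
```

apply_moves(rows=[{"x":0,"y":0,"z":0,"ax":0,"ay":0,"az":0,"gripper":1},{"x":0,"y":0,"z":0,"ax":0,"ay":0,"az":0,"gripper":1},{"x":0,"y":0,"z":0,"ax":0,"ay":0,"az":0,"gripper":1},{"x":0,"y":0,"z":0,"ax":0,"ay":0,"az":0,"gripper":1},{"x":0,"y":0,"z":0,"ax":0,"ay":0,"az":0,"gripper":1}])

```text
clock: 10.5
position: [0.6192, -0.022, 0.2173]
ee_rot: [0.402, 0.916, 0.0, 0.0]
ft_force: [-0.5, 0.3, -3.3]
grip_width: 0.432
grasp_force: 61.2
```

apply_moves(rows=[{"x":0,"y":0,"z":0,"ax":0,"ay":0,"az":0,"gripper":1},{"x":0,"y":0,"z":0,"ax":0,"ay":0,"az":0,"gripper":1},{"x":0,"y":0,"z":0,"ax":0,"ay":0,"az":0,"gripper":1},{"x":0,"y":0,"z":0,"ax":0,"ay":0,"az":0,"gripper":1},{"x":0,"y":0,"z":0,"ax":0,"ay":0,"az":3,"gripper":1}])

```text
clock: 10.92
position: [0.6192, -0.022, 0.2173]
ee_rot: [0.425, 0.905, 0.0, 0.0]
ft_force: [0.3, 0.1, -3.7]
grip_width: 0.43
grasp_force: 61.2
```

apply_moves(rows=[{"x":0,"y":0,"z":0,"ax":0,"ay":0,"az":6.5,"gripper":1},{"x":0,"y":0,"z":0,"ax":0,"ay":0,"az":6.5,"gripper":1},{"x":0,"y":0,"z":0,"ax":0,"ay":0,"az":6.5,"gripper":1},{"x":0,"y":0,"z":0,"ax":0,"ay":0,"az":6.5,"gripper":1},{"x":0,"y":0,"z":0,"ax":0,"ay":0,"az":6.5,"gripper":1}])

```text
clock: 11.33
position: [0.6191, -0.022, 0.2173]
ee_rot: [0.664, 0.748, 0.0, -0.0]
ft_force: [-0.2, 0.3, -3.4]
grip_width: 0.427
grasp_force: 61.2
```

apply_moves(rows=[{"x":0,"y":0,"z":0,"ax":0,"ay":0,"az":6.5,"gripper":1},{"x":0,"y":0,"z":0,"ax":0,"ay":0,"az":6.5,"gripper":1},{"x":0,"y":0,"z":0,"ax":0,"ay":0,"az":6.5,"gripper":1},{"x":0,"y":0,"z":0,"ax":0,"ay":0,"az":6.5,"gripper":1},{"x":0,"y":0,"z":0,"ax":0,"ay":0,"az":6.5,"gripper":1}])

```text
clock: 11.75
position: [0.6191, -0.0219, 0.2173]
ee_rot: [0.847, 0.532, 0.0, -0.0]
ft_force: [-0.7, -0.7, -3.3]
grip_width: 0.433
grasp_force: 61.2
```

apply_moves(rows=[{"x":0,"y":0,"z":0,"ax":0,"ay":0,"az":6.5,"gripper":1},{"x":0,"y":0,"z":0,"ax":0,"ay":0,"az":6.5,"gripper":1},{"x":0,"y":0,"z":0,"ax":0,"ay":0,"az":6,"gripper":1},{"x":0,"y":0,"z":0,"ax":0,"ay":0,"az":3,"gripper":1},{"x":0,"y":0,"z":0,"ax":0,"ay":0,"az":0,"gripper":1}])

```text
clock: 12.17
position: [0.6192, -0.0218, 0.2173]
ee_rot: [0.932, 0.362, -0.0, 0.0]
ft_force: [0.7, -0.1, -4.4]
grip_width: 0.43
grasp_force: 61.2
```

apply_moves(rows=[{"x":0,"y":0,"z":0,"ax":0,"ay":0,"az":0,"gripper":1},{"x":0,"y":0,"z":0,"ax":0,"ay":0,"az":0,"gripper":1},{"x":0,"y":0,"z":0,"ax":0,"ay":0,"az":0,"gripper":1},{"x":0,"y":0,"z":0,"ax":0,"ay":0,"az":0,"gripper":1},{"x":0,"y":0,"z":0,"ax":0,"ay":0,"az":0,"gripper":1}])

```text
clock: 12.58
position: [0.6191, -0.022, 0.2173]
ee_rot: [0.932, 0.364, 0.0, -0.0]
ft_force: [0.6, -0.1, -3.4]
grip_width: 0.433
grasp_force: 61.2
```

apply_moves(rows=[{"x":0,"y":0,"z":0,"ax":0,"ay":0,"az":0,"gripper":1},{"x":0,"y":0,"z":0,"ax":0,"ay":0,"az":0,"gripper":1},{"x":0,"y":0,"z":0,"ax":0,"ay":0,"az":0,"gripper":1},{"x":0,"y":0,"z":0,"ax":0,"ay":0,"az":0,"gripper":1},{"x":0,"y":0,"z":0,"ax":0,"ay":0,"az":0,"gripper":1}])

```text
clock: 13.0
position: [0.6191, -0.022, 0.2173]
ee_rot: [0.932, 0.363, 0.0, -0.0]
ft_force: [0.0, 0.2, -4.5]
grip_width: 0.429
grasp_force: 61.2
```

```bash
python3 p.py .6195 -.0236 .217 43
```

```text
t13.0 pos [ 0.6191 -0.022   0.2173] psi 42.6 q [-37.  24.  46.  89. -18.  75. -36.] F [ 0.   0.2 -4.5] w 0.429 g 61.2
shift mm [-0.8  1.4  0.3] turn deg [-0.  -0.  -0.4] shift after turn [-0.9  1.4  0.3]
```

apply_moves(rows=[{"x":0,"y":0,"z":0,"ax":0,"ay":0,"az":3,"gripper":1},{"x":0,"y":0,"z":0,"ax":0,"ay":0,"az":6.5,"gripper":1},{"x":0,"y":0,"z":0,"ax":0,"ay":0,"az":6.5,"gripper":1},{"x":0,"y":0,"z":0,"ax":0,"ay":0,"az":6.5,"gripper":1},{"x":0,"y":0,"z":0,"ax":0,"ay":0,"az":6.5,"gripper":1}])

```text
clock: 13.42
position: [0.6192, -0.0219, 0.2173]
ee_rot: [0.993, 0.116, 0.0, -0.0]
ft_force: [0.8, -0.4, -4.8]
grip_width: 0.428
grasp_force: 61.2
```

apply_moves(rows=[{"x":0,"y":0,"z":0,"ax":0,"ay":0,"az":6.5,"gripper":1},{"x":0,"y":0,"z":0,"ax":0,"ay":0,"az":6.5,"gripper":1},{"x":0,"y":0,"z":0,"ax":0,"ay":0,"az":6.5,"gripper":1},{"x":0,"y":0,"z":0,"ax":0,"ay":0,"az":6.5,"gripper":1},{"x":0,"y":0,"z":0,"ax":0,"ay":0,"az":6.5,"gripper":1}])

```text
clock: 13.83
position: [0.6192, -0.0218, 0.2174]
ee_rot: [0.986, -0.167, 0.0, -0.0]
ft_force: [-0.3, 0.0, -4.0]
grip_width: 0.435
grasp_force: 61.2
```

apply_moves(rows=[{"x":0,"y":0,"z":0,"ax":0,"ay":0,"az":6.5,"gripper":1},{"x":0,"y":0,"z":0,"ax":0,"ay":0,"az":6.5,"gripper":1},{"x":0,"y":0,"z":0,"ax":0,"ay":0,"az":6.5,"gripper":1},{"x":0,"y":0,"z":0,"ax":0,"ay":0,"az":6,"gripper":1},{"x":0,"y":0,"z":0,"ax":0,"ay":0,"az":3,"gripper":1}])

```text
clock: 14.25
position: [0.6192, -0.0217, 0.2172]
ee_rot: [0.915, -0.404, -0.0, -0.0]
ft_force: [-0.6, 0.8, -3.1]
grip_width: 0.433
grasp_force: 61.2
```

apply_moves(rows=[{"x":0,"y":0,"z":0,"ax":0,"ay":0,"az":0,"gripper":1},{"x":0,"y":0,"z":0,"ax":0,"ay":0,"az":0,"gripper":1},{"x":0,"y":0,"z":0,"ax":0,"ay":0,"az":0,"gripper":1},{"x":0,"y":0,"z":0,"ax":0,"ay":0,"az":0,"gripper":1},{"x":0,"y":0,"z":0,"ax":0,"ay":0,"az":0,"gripper":1}])

```text
clock: 14.67
position: [0.6191, -0.022, 0.2174]
ee_rot: [0.916, -0.401, -0.0, -0.0]
ft_force: [-0.2, 0.5, -3.8]
grip_width: 0.432
grasp_force: 61.2
```

apply_moves(rows=[{"x":0,"y":0,"z":0,"ax":0,"ay":0,"az":0,"gripper":1},{"x":0,"y":0,"z":0,"ax":0,"ay":0,"az":0,"gripper":1},{"x":0,"y":0,"z":0,"ax":0,"ay":0,"az":0,"gripper":1},{"x":0,"y":0,"z":0,"ax":0,"ay":0,"az":0,"gripper":1},{"x":0,"y":0,"z":0,"ax":0,"ay":0,"az":0,"gripper":1}])

```text
clock: 15.08
position: [0.6191, -0.022, 0.2173]
ee_rot: [0.916, -0.402, 0.0, -0.0]
ft_force: [-0.2, 0.0, -4.1]
grip_width: 0.429
grasp_force: 61.2
```

apply_moves(rows=[{"x":0,"y":0,"z":0,"ax":0,"ay":0,"az":0,"gripper":1},{"x":0,"y":0,"z":0,"ax":0,"ay":0,"az":0,"gripper":1},{"x":0,"y":0,"z":0,"ax":0,"ay":0,"az":0,"gripper":1},{"x":0,"y":0,"z":0,"ax":0,"ay":0,"az":0,"gripper":1},{"x":0,"y":0,"z":0,"ax":0,"ay":0,"az":0,"gripper":1}])

```text
clock: 15.5
position: [0.6191, -0.0219, 0.2173]
ee_rot: [0.916, -0.402, -0.0, -0.0]
ft_force: [-0.2, -0.9, -3.5]
grip_width: 0.431
grasp_force: 61.2
```

```bash
python3 p.py .6195 -.0236 .217 -47;python3 p.py .56 -.005 .277 -47
python3 - <<'E'
from workcell import *
from h import *
s=camera("side");t=camera("top")
cv2.imwrite("pics/m8.png",np.hstack([crop(s,350,230,80,100,5),crop(t,400,255,80,100,5)]))
E
```

```text
t15.5 pos [ 0.6191 -0.0219  0.2173] psi -47.4 q [ -48.   32.   66.   89.  -29.   78. -117.] F [-0.2 -0.9 -3.5] w 0.431 g 61.2
shift mm [1.5 0.9 0.3] turn deg [-0.   0.  -0.4] shift after turn [1.5 0.9 0.3]
t15.5 pos [ 0.6191 -0.0219  0.2173] psi -47.4 q [ -48.   32.   66.   89.  -29.   78. -117.] F [-0.2 -0.9 -3.5] w 0.431 g 61.2
shift mm [-52.5  32.  -59.7] turn deg [-0.   0.  -0.4] shift after turn [-52.7  31.7 -59.7]
```

View pics/m8.png

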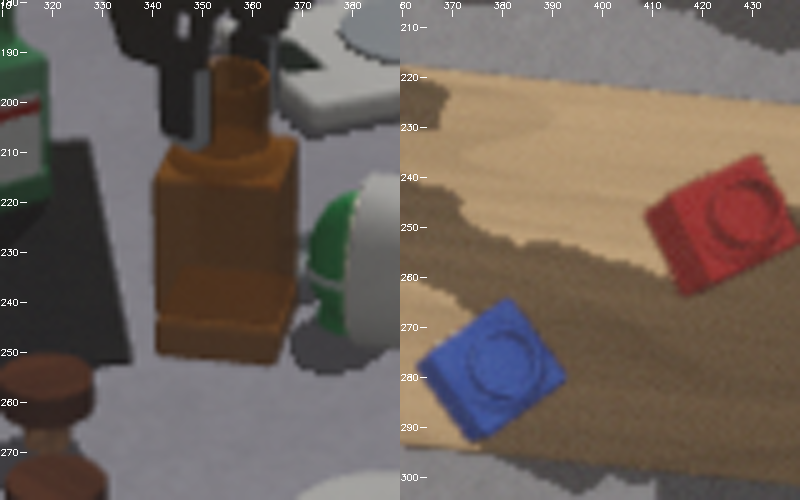

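apply_moves(rows=[{"x":-11,"y":6.5,"z":-8,"ax":0,"ay":0,"az":0,"gripper":1},{"x":-11,"y":6.5,"z":-13,"ax":0,"ay":0,"az":0,"gripper":1},{"x":-11,"y":6.5,"z":-13,"ax":0,"ay":0,"az":0,"gripper":1},{"x":-11,"y":6.5,"z":-13,"ax":0,"ay":0,"az":0,"gripper":1},{"x":-9,"y":6,"z":-13,"ax":0,"ay":0,"az":0,"gripper":1}])

```text
clock: 16.02
position: [0.5589, -0.0046, 0.2776]
ee_rot: [0.916, -0.402, -0.0, 0.0]
ft_force: [0.6, 0.2, -2.6]
grip_width: 0.428
grasp_force: 61.3
```

apply_moves(rows=[{"x":0,"y":0,"z":0,"ax":0,"ay":0,"az":-7,"gripper":1},{"x":0,"y":0,"z":0,"ax":0,"ay":0,"az":-7,"gripper":1},{"x":0,"y":0,"z":0,"ax":0,"ay":0,"az":-7,"gripper":1},{"x":0,"y":0,"z":0,"ax":0,"ay":0,"az":-7,"gripper":1},{"x":0,"y":0,"z":0,"ax":0,"ay":0,"az":-7,"gripper":1}])

```text
clock: 16.43
position: [0.5596, -0.0048, 0.2775]
ee_rot: [0.994, -0.105, 0.0, -0.0]
ft_force: [-0.1, -0.5, -3.6]
grip_width: 0.434
grasp_force: 61.3
```

apply_moves(rows=[{"x":0,"y":0,"z":0,"ax":0,"ay":0,"az":-7,"gripper":1},{"x":0,"y":0,"z":0,"ax":0,"ay":0,"az":-7,"gripper":1},{"x":0,"y":0,"z":0,"ax":0,"ay":0,"az":-7,"gripper":1},{"x":0,"y":0,"z":0,"ax":0,"ay":0,"az":-7,"gripper":1},{"x":0,"y":0,"z":0,"ax":0,"ay":0,"az":-7,"gripper":1}])

```text
clock: 16.85
position: [0.5596, -0.0049, 0.2774]
ee_rot: [0.98, 0.199, 0.0, -0.0]
ft_force: [-0.0, -0.2, -4.1]
grip_width: 0.428
grasp_force: 61.3
```

apply_moves(rows=[{"x":0,"y":0,"z":0,"ax":0,"ay":0,"az":-7,"gripper":1},{"x":0,"y":0,"z":0,"ax":0,"ay":0,"az":-7,"gripper":1},{"x":0,"y":0,"z":0,"ax":0,"ay":0,"az":-7,"gripper":1},{"x":0,"y":0,"z":0,"ax":0,"ay":0,"az":0,"gripper":1},{"x":0,"y":0,"z":0,"ax":0,"ay":0,"az":0,"gripper":1}])

```text
clock: 17.27
position: [0.5596, -0.005, 0.2774]
ee_rot: [0.929, 0.37, 0.0, -0.0]
ft_force: [0.6, 0.0, -3.9]
grip_width: 0.43
grasp_force: 61.3
```

```bash
python3 p.py .59 -.21 .277 43
```

```text
t17.3 pos [ 0.5596 -0.005   0.2774] psi 43.4 q [-50.  13.  54.  93. -11.  79. -41.] F [ 0.6  0.  -3.9] w 0.430 g 61.3
shift mm [-118.7  169.9    0.3] turn deg [-0.  -0.   0.4] shift after turn [-117.6  170.7    0.4]
```

apply_moves(rows=[{"x":-8,"y":11,"z":0,"ax":0,"ay":0,"az":0,"gripper":1},{"x":-15,"y":21.5,"z":0,"ax":0,"ay":0,"az":0,"gripper":1},{"x":-15,"y":21.5,"z":0,"ax":0,"ay":0,"az":0,"gripper":1},{"x":-15,"y":21.5,"z":0,"ax":0,"ay":0,"az":0,"gripper":1},{"x":-15,"y":21.5,"z":0,"ax":0,"ay":0,"az":0,"gripper":1}])

```text
clock: 17.68
position: [0.5775, -0.1228, 0.2773]
ee_rot: [0.929, 0.37, 0.0, 0.0]
ft_force: [0.4, -0.1, -3.2]
grip_width: 0.428
grasp_force: 61.3
```

apply_moves(rows=[{"x":-15,"y":21.5,"z":0,"ax":0,"ay":0,"az":0,"gripper":1},{"x":-15,"y":21.5,"z":0,"ax":0,"ay":0,"az":0,"gripper":1},{"x":-15,"y":21.5,"z":0,"ax":0,"ay":0,"az":0,"gripper":1},{"x":-5.5,"y":8.5,"z":0,"ax":0,"ay":0,"az":0,"gripper":1},{"x":0,"y":0,"z":0,"ax":0,"ay":0,"az":0,"gripper":1}])

```text
clock: 18.1
position: [0.5904, -0.2132, 0.2772]
ee_rot: [0.93, 0.367, -0.001, 0.001]
ft_force: [-0.2, -0.5, -4.9]
grip_width: 0.432
grasp_force: 61.5
```

```bash
python3 p.py .59 -.21 .122 43
```

```text
t18.1 pos [ 0.5904 -0.2132  0.2772] psi 43.1 q [-24.  25.  55.  83. -21.  83. -16.] F [-0.2 -0.5 -4.9] w 0.432 g 61.5
shift mm [  2.2  -2.8 155.1] turn deg [0.1 0.1 0.1] shift after turn [  1.9  -2.6 155.2]
```

apply_moves(rows=[{"x":0,"y":0,"z":25,"ax":0,"ay":0,"az":0,"gripper":1},{"x":0,"y":0,"z":35,"ax":0,"ay":0,"az":0,"gripper":1},{"x":0,"y":0,"z":35,"ax":0,"ay":0,"az":0,"gripper":1},{"x":0,"y":0,"z":32,"ax":0,"ay":0,"az":0,"gripper":1},{"x":0,"y":0,"z":18,"ax":0,"ay":0,"az":0,"gripper":1}])

```text
clock: 18.52
position: [0.59, -0.2073, 0.1284]
ee_rot: [0.929, 0.371, -0.002, -0.001]
ft_force: [1.0, -0.2, -3.8]
grip_width: 0.427
grasp_force: 61.5
```

apply_moves(rows=[{"x":0,"y":0,"z":5,"ax":0,"ay":0,"az":0,"gripper":1},{"x":0,"y":0,"z":3,"ax":0,"ay":0,"az":0,"gripper":1},{"x":0,"y":0,"z":2,"ax":0,"ay":0,"az":0,"gripper":1},{"x":0,"y":0,"z":2,"ax":0,"ay":0,"az":0,"gripper":1},{"x":0,"y":0,"z":0,"ax":0,"ay":0,"az":0,"gripper":1}])

```text
clock: 18.93
position: [0.5918, -0.2095, 0.1213]
ee_rot: [0.928, 0.371, 0.001, 0.0]
ft_force: [0.2, -0.4, -3.9]
grip_width: 0.433
grasp_force: 61.5
```

```bash
python3 p.py
```

```text
t18.9 pos [ 0.5918 -0.2095  0.1213] psi 43.6 q [-22.  32.  50.  94. -27.  67. -11.] F [ 0.2 -0.4 -3.9] w 0.433 g 61.5
```

apply_moves(rows=[{"x":0,"y":0,"z":1,"ax":0,"ay":0,"az":0,"gripper":1},{"x":0,"y":0,"z":1,"ax":0,"ay":0,"az":0,"gripper":1},{"x":0,"y":0,"z":0.5,"ax":0,"ay":0,"az":0,"gripper":1},{"x":0,"y":0,"z":0,"ax":0,"ay":0,"az":0,"gripper":1},{"x":0,"y":0,"z":0,"ax":0,"ay":0,"az":0,"gripper":1}])

```text
clock: 19.35
position: [0.592, -0.2096, 0.1198]
ee_rot: [0.928, 0.371, 0.001, 0.0]
ft_force: [-3.4, 2.0, 9.0]
grip_width: 0.431
grasp_force: 62.9
```

```bash
python3 p.py
```

```text
t19.4 pos [ 0.592  -0.2096  0.1198] psi 43.6 q [-22.  32.  50.  94. -27.  66. -11.] F [-3.4  2.   9. ] w 0.431 g 62.9
```

apply_moves(rows=[{"x":0,"y":0,"z":0,"ax":0,"ay":0,"az":0,"gripper":0.5},{"x":0,"y":0,"z":0,"ax":0,"ay":0,"az":0,"gripper":0.35},{"x":0,"y":0,"z":0,"ax":0,"ay":0,"az":0,"gripper":0.25},{"x":0,"y":0,"z":0,"ax":0,"ay":0,"az":0,"gripper":0.2},{"x":0,"y":0,"z":0,"ax":0,"ay":0,"az":0,"gripper":0.2}])

```text
clock: 19.77
position: [0.5913, -0.2095, 0.1178]
ee_rot: [0.928, 0.372, 0.0, 0.0]
ft_force: [-0.2, 0.8, -0.1]
grip_width: 0.801
grasp_force: 0.0
```

apply_moves(rows=[{"x":0,"y":0,"z":-10,"ax":0,"ay":0,"az":0,"gripper":0.2},{"x":0,"y":0,"z":-20,"ax":0,"ay":0,"az":0,"gripper":0.2},{"x":0,"y":0,"z":-30,"ax":0,"ay":0,"az":0,"gripper":0.2},{"x":0,"y":0,"z":-35,"ax":0,"ay":0,"az":0,"gripper":0},{"x":0,"y":0,"z":-20,"ax":0,"ay":0,"az":0,"gripper":0}])

```text
clock: 20.18
position: [0.5917, -0.2103, 0.2371]
ee_rot: [0.929, 0.371, 0.001, 0.001]
ft_force: [0.5, -0.4, 0.0]
grip_width: 0.995
grasp_force: 0.0
```

```bash
python3 p.py .53 .346 .235 181
```

```text
t20.2 pos [ 0.5917 -0.2103  0.2371] psi 43.6 q [-24.  27.  54.  86. -22.  78. -15.] F [ 0.5 -0.4  0. ] w 0.995 g 0.0
shift mm [ 338.8 -445.5    1.2] turn deg [   0.2    0.2 -137.4] shift after turn [ 52.  557.3   2.1]
```

apply_moves(rows=[{"x":21,"y":-28,"z":0,"ax":0,"ay":0,"az":0,"gripper":0},{"x":21,"y":-28,"z":0,"ax":0,"ay":0,"az":0,"gripper":0},{"x":21,"y":-28,"z":0,"ax":0,"ay":0,"az":0,"gripper":0},{"x":21,"y":-28,"z":0,"ax":0,"ay":0,"az":0,"gripper":0},{"x":21,"y":-28,"z":0,"ax":0,"ay":0,"az":0,"gripper":0}])

```text
clock: 20.6
position: [0.5702, -0.0344, 0.2336]
ee_rot: [0.929, 0.371, 0.0, -0.0]
ft_force: [0.5, -0.1, 0.2]
grip_width: 0.999
grasp_force: 0.0
```

apply_moves(rows=[{"x":21,"y":-28,"z":0,"ax":0,"ay":0,"az":0,"gripper":0},{"x":21,"y":-28,"z":0,"ax":0,"ay":0,"az":0,"gripper":0},{"x":21,"y":-28,"z":0,"ax":0,"ay":0,"az":0,"gripper":0},{"x":21,"y":-28,"z":0,"ax":0,"ay":0,"az":0,"gripper":0},{"x":21,"y":-28,"z":0,"ax":0,"ay":0,"az":0,"gripper":0}])

```text
clock: 21.02
position: [0.5497, 0.1396, 0.2337]
ee_rot: [0.928, 0.371, 0.001, -0.0]
ft_force: [0.8, -0.1, 0.8]
grip_width: 0.999
grasp_force: 0.0
```

apply_moves(rows=[{"x":21,"y":-28,"z":0,"ax":0,"ay":0,"az":0,"gripper":0},{"x":21,"y":-28,"z":0,"ax":0,"ay":0,"az":0,"gripper":0},{"x":21,"y":-28,"z":0,"ax":0,"ay":0,"az":0,"gripper":0},{"x":21,"y":-28,"z":0,"ax":0,"ay":0,"az":0,"gripper":0},{"x":21,"y":-28,"z":0,"ax":0,"ay":0,"az":0,"gripper":0}])

```text
clock: 21.43
position: [0.5291, 0.3135, 0.2337]
ee_rot: [0.928, 0.371, 0.0, -0.0]
ft_force: [-1.1, 0.3, 0.4]
grip_width: 0.997
grasp_force: 0.0
```

apply_moves(rows=[{"x":21,"y":-25,"z":0,"ax":0,"ay":0,"az":0,"gripper":0},{"x":0,"y":0,"z":0,"ax":0,"ay":0,"az":-7,"gripper":0},{"x":0,"y":0,"z":0,"ax":0,"ay":0,"az":-7,"gripper":0},{"x":0,"y":0,"z":0,"ax":0,"ay":0,"az":-7,"gripper":0},{"x":0,"y":0,"z":0,"ax":0,"ay":0,"az":-7,"gripper":0}])

```text
clock: 21.85
position: [0.5276, 0.3444, 0.2335]
ee_rot: [0.809, 0.588, 0.0, 0.0]
ft_force: [0.2, -0.7, 0.0]
grip_width: 1.002
grasp_force: 0.0
```

apply_moves(rows=[{"x":0,"y":0,"z":0,"ax":0,"ay":0,"az":-7,"gripper":0},{"x":0,"y":0,"z":0,"ax":0,"ay":0,"az":-7,"gripper":0},{"x":0,"y":0,"z":0,"ax":0,"ay":0,"az":-7,"gripper":0},{"x":0,"y":0,"z":0,"ax":0,"ay":0,"az":-7,"gripper":0},{"x":0,"y":0,"z":0,"ax":0,"ay":0,"az":-7,"gripper":0}])

```text
clock: 22.27
position: [0.5276, 0.3442, 0.2336]
ee_rot: [0.595, 0.804, 0.0, 0.0]
ft_force: [-0.0, -0.2, -0.7]
grip_width: 1.0
grasp_force: 0.0
```

apply_moves(rows=[{"x":0,"y":0,"z":0,"ax":0,"ay":0,"az":-7,"gripper":0},{"x":0,"y":0,"z":0,"ax":0,"ay":0,"az":-7,"gripper":0},{"x":0,"y":0,"z":0,"ax":0,"ay":0,"az":-7,"gripper":0},{"x":0,"y":0,"z":0,"ax":0,"ay":0,"az":-7,"gripper":0},{"x":0,"y":0,"z":0,"ax":0,"ay":0,"az":-7,"gripper":0}])

```text
clock: 22.68
position: [0.5276, 0.3442, 0.2336]
ee_rot: [0.326, 0.945, 0.0, 0.0]
ft_force: [0.2, -0.2, -0.5]
grip_width: 1.0
grasp_force: 0.0
```

apply_moves(rows=[{"x":0,"y":0,"z":0,"ax":0,"ay":0,"az":-7,"gripper":0},{"x":0,"y":0,"z":0,"ax":0,"ay":0,"az":-7,"gripper":0},{"x":0,"y":0,"z":0,"ax":0,"ay":0,"az":-7,"gripper":0},{"x":0,"y":0,"z":0,"ax":0,"ay":0,"az":-7,"gripper":0},{"x":0,"y":0,"z":0,"ax":0,"ay":0,"az":-7,"gripper":0}])

```text
clock: 23.1
position: [0.5277, 0.3442, 0.2336]
ee_rot: [0.027, 1.0, 0.0, 0.0]
ft_force: [-0.4, -0.3, -0.2]
grip_width: 1.002
grasp_force: 0.0
```

```bash
python3 p.py .53 .346 .113 181
python3 - <<'E'
from workcell import *
from h import *
s=camera("side");t=camera("top")
import pickle;pickle.dump((t,s),open("c1.pkl","wb"))
cv2.imwrite("pics/m9.png",np.vstack([np.hstack([crop(s,310,195,66,50,6),crop(t,395,255,66,50,6)]),np.hstack([crop(t,185,257,66,50,6),crop(s,305,325,66,50,6)])]))
E
```

```text
t23.1 pos [0.5277 0.3442 0.2336] psi 176.9 q [-55.  20.  23.  85.  -8.  76.  56.] F [-0.4 -0.3 -0.2] w 1.002 g 0.0
shift mm [ -2.1   2.  120.6] turn deg [ 0.   0.  -4.1] shift after turn [ -2.4   1.8 120.6]
```

View pics/m9.png

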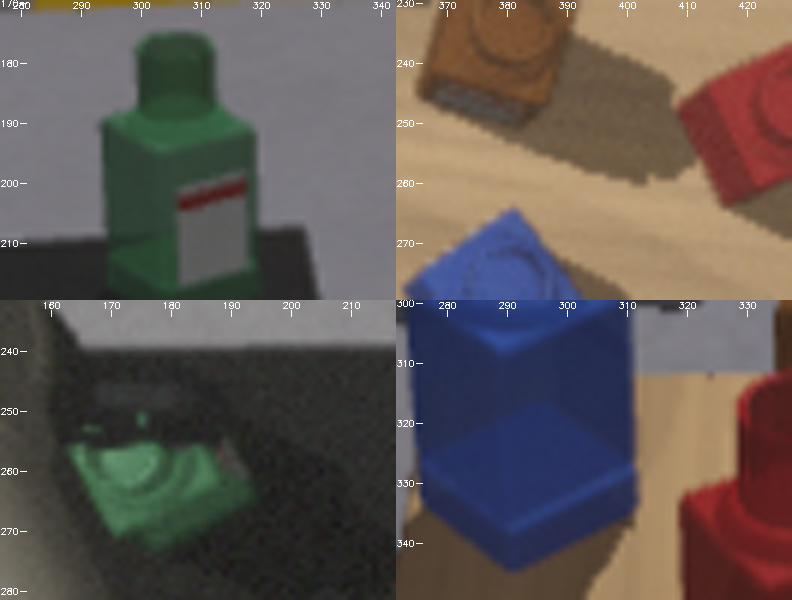

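apply_moves(rows=[{"x":-0.8,"y":0.8,"z":25,"ax":0,"ay":0,"az":0,"gripper":0},{"x":0,"y":0,"z":30,"ax":0,"ay":0,"az":0,"gripper":0},{"x":0,"y":0,"z":30,"ax":0,"ay":0,"az":0,"gripper":0},{"x":0,"y":0,"z":20,"ax":0,"ay":0,"az":0,"gripper":0},{"x":0,"y":0,"z":14,"ax":0,"ay":0,"az":0,"gripper":0}])

```text
clock: 23.62
position: [0.5275, 0.3445, 0.1116]
ee_rot: [0.032, 0.999, -0.001, -0.001]
ft_force: [0.2, 0.2, -0.5]
grip_width: 0.995
grasp_force: 0.0
```

apply_moves(rows=[{"x":0,"y":0,"z":0,"ax":0,"ay":0,"az":0,"gripper":0.2},{"x":0,"y":0,"z":0,"ax":0,"ay":0,"az":0,"gripper":0.35},{"x":0,"y":0,"z":0,"ax":0,"ay":0,"az":0,"gripper":0.45},{"x":0,"y":0,"z":0,"ax":0,"ay":0,"az":0,"gripper":0.5},{"x":0,"y":0,"z":0,"ax":0,"ay":0,"az":0,"gripper":0.55}])

```text
clock: 24.03
position: [0.5291, 0.3465, 0.1158]
ee_rot: [0.03, 1.0, 0.002, 0.001]
ft_force: [0.3, 3.6, 3.5]
grip_width: 0.453
grasp_force: 8.3
```

apply_moves(rows=[{"x":0,"y":0,"z":0,"ax":0,"ay":0,"az":0,"gripper":0.6},{"x":0,"y":0,"z":0,"ax":0,"ay":0,"az":0,"gripper":0.7},{"x":0,"y":0,"z":0,"ax":0,"ay":0,"az":0,"gripper":0.8},{"x":0,"y":0,"z":0,"ax":0,"ay":0,"az":0,"gripper":1},{"x":0,"y":0,"z":0,"ax":0,"ay":0,"az":0,"gripper":1}])

```text
clock: 24.45
position: [0.5292, 0.347, 0.1159]
ee_rot: [0.029, 1.0, 0.002, 0.001]
ft_force: [1.3, 4.1, 6.0]
grip_width: 0.428
grasp_force: 59.2
```

```bash
python3 p.py
```

```text
t24.4 pos [0.5292 0.347  0.1159] psi 176.6 q [-54.  26.  22.  92. -11.  63.  57.] F [1.3 4.1 6. ] w 0.428 g 59.2
```

apply_moves(rows=[{"x":0,"y":0,"z":-15,"ax":0,"ay":0,"az":0,"gripper":1},{"x":0,"y":0,"z":-22,"ax":0,"ay":0,"az":0,"gripper":1},{"x":0,"y":0,"z":-22,"ax":0,"ay":0,"az":-4,"gripper":1},{"x":0,"y":0,"z":-22,"ax":0,"ay":0,"az":-7,"gripper":1},{"x":0,"y":0,"z":-21,"ax":0,"ay":0,"az":-7,"gripper":1}])

```text
clock: 24.87
position: [0.528, 0.3448, 0.217]
ee_rot: [-0.13, 0.992, -0.0, -0.0]
ft_force: [-0.0, 0.1, -3.4]
grip_width: 0.432
grasp_force: 60.5
```

apply_moves(rows=[{"x":0,"y":0,"z":0,"ax":0,"ay":0,"az":-7,"gripper":1},{"x":0,"y":0,"z":0,"ax":0,"ay":0,"az":-7,"gripper":1},{"x":0,"y":0,"z":0,"ax":0,"ay":0,"az":-7,"gripper":1},{"x":0,"y":0,"z":0,"ax":0,"ay":0,"az":-4,"gripper":1},{"x":0,"y":0,"z":0,"ax":0,"ay":0,"az":0,"gripper":1}])

```text
clock: 25.28
position: [0.5281, 0.3447, 0.2157]
ee_rot: [-0.34, 0.94, -0.0, -0.0]
ft_force: [0.0, 0.0, -4.1]
grip_width: 0.428
grasp_force: 60.4
```

```bash
python3 p.py .6193 -.0225 .218 219.3
```

```text
t25.3 pos [0.5281 0.3447 0.2157] psi -140.2 q [-50.  21.  16.  86.  -6.  74.  97.] F [ 0.   0.  -4.1] w 0.428 g 60.4
shift mm [ 164.8 -340.6   -2.1] turn deg [-0.  -0.   0.5] shift after turn [ 162.  -341.9   -2.3]
```

apply_moves(rows=[{"x":6,"y":-12,"z":-2,"ax":0,"ay":0,"az":0,"gripper":1},{"x":11,"y":-23,"z":0,"ax":0,"ay":0,"az":0,"gripper":1},{"x":11,"y":-23,"z":0,"ax":0,"ay":0,"az":0,"gripper":1},{"x":11,"y":-23,"z":0,"ax":0,"ay":0,"az":0,"gripper":1},{"x":11,"y":-23,"z":0,"ax":0,"ay":0,"az":0,"gripper":1}])

```text
clock: 25.7
position: [0.5562, 0.231, 0.2179]
ee_rot: [-0.337, 0.941, -0.0, -0.0]
ft_force: [0.0, 0.3, -4.8]
grip_width: 0.426
grasp_force: 60.4
```

apply_moves(rows=[{"x":11,"y":-23,"z":0,"ax":0,"ay":0,"az":0,"gripper":1},{"x":11,"y":-23,"z":0,"ax":0,"ay":0,"az":0,"gripper":1},{"x":11,"y":-23,"z":0,"ax":0,"ay":0,"az":0,"gripper":1},{"x":11,"y":-23,"z":0,"ax":0,"ay":0,"az":0,"gripper":1},{"x":11,"y":-23,"z":0,"ax":0,"ay":0,"az":0,"gripper":1}])

```text
clock: 26.12
position: [0.587, 0.1073, 0.218]
ee_rot: [-0.337, 0.941, -0.0, -0.0]
ft_force: [-0.3, 0.2, -3.2]
grip_width: 0.431
grasp_force: 60.4
```

apply_moves(rows=[{"x":11,"y":-23,"z":0,"ax":0,"ay":0,"az":0,"gripper":1},{"x":11,"y":-23,"z":0,"ax":0,"ay":0,"az":0,"gripper":1},{"x":11,"y":-23,"z":0,"ax":0,"ay":0,"az":0,"gripper":1},{"x":8,"y":-16,"z":0,"ax":0,"ay":0,"az":0,"gripper":1},{"x":0,"y":0,"z":0,"ax":0,"ay":0,"az":0,"gripper":1}])

```text
clock: 26.53
position: [0.6098, 0.0114, 0.2181]
ee_rot: [-0.334, 0.943, -0.001, -0.0]
ft_force: [-0.8, -1.1, -3.6]
grip_width: 0.426
grasp_force: 60.7
```

```bash
python3 p.py .6193 -.0225 .218 219.3
```

```text
t26.5 pos [0.6098 0.0114 0.2181] psi -141.0 q [-26.  19.  26.  89.  -8.  74. 130.] F [-0.8 -1.1 -3.6] w 0.426 g 60.7
shift mm [ 13.9 -32.3   0.2] turn deg [-0.1 -0.1 -0.3] shift after turn [ 14.1 -32.2   0.1]
```

apply_moves(rows=[{"x":4,"y":-10,"z":0,"ax":0,"ay":0,"az":0,"gripper":1},{"x":4,"y":-10,"z":0,"ax":0,"ay":0,"az":0,"gripper":1},{"x":4,"y":-8,"z":0,"ax":0,"ay":0,"az":0,"gripper":1},{"x":2,"y":-4,"z":0,"ax":0,"ay":0,"az":0,"gripper":1},{"x":0,"y":0,"z":0,"ax":0,"ay":0,"az":0,"gripper":1}])

```text
clock: 26.95
position: [0.6194, -0.0173, 0.2178]
ee_rot: [-0.338, 0.941, -0.0, -0.0]
ft_force: [0.3, 0.4, -3.7]
grip_width: 0.43
grasp_force: 60.7
```

```bash
python3 p.py .6193 -.0225 .218 219.3
python3 - <<'E'
from workcell import *
from h import *
s=camera("side")
cv2.imwrite("pics/m10.png",crop(s,350,230,80,100,5))
E
```

```text
t26.9 pos [ 0.6194 -0.0173  0.2178] psi -140.5 q [-23.  20.  26.  88.  -9.  74. 134.] F [ 0.3  0.4 -3.7] w 0.430 g 60.7
shift mm [ 3.4 -4.  -0.2] turn deg [-0.  -0.   0.2] shift after turn [ 3.4 -4.  -0.2]
```

View pics/m10.png

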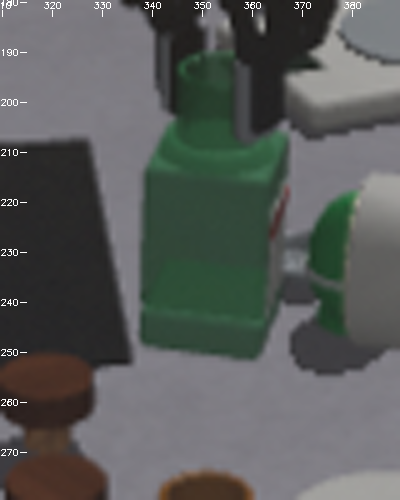

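apply_moves(rows=[{"x":2,"y":-4,"z":0,"ax":0,"ay":0,"az":0,"gripper":1},{"x":0,"y":0,"z":0,"ax":0,"ay":0,"az":0,"gripper":1},{"x":0,"y":0,"z":0,"ax":0,"ay":0,"az":0,"gripper":1},{"x":0,"y":0,"z":0,"ax":0,"ay":0,"az":0,"gripper":1},{"x":0,"y":0,"z":0,"ax":0,"ay":0,"az":0,"gripper":1}])

```text
clock: 27.42
position: [0.6203, -0.0196, 0.2178]
ee_rot: [-0.339, 0.941, 0.0, 0.0]
ft_force: [-0.5, -0.6, -3.7]
grip_width: 0.428
grasp_force: 60.7
```

apply_moves(rows=[{"x":0,"y":0,"z":0,"ax":0,"ay":0,"az":0,"gripper":1},{"x":0,"y":0,"z":0,"ax":0,"ay":0,"az":0,"gripper":1},{"x":0,"y":0,"z":0,"ax":0,"ay":0,"az":0,"gripper":1},{"x":0,"y":0,"z":0,"ax":0,"ay":0,"az":0,"gripper":1},{"x":0,"y":0,"z":0,"ax":0,"ay":0,"az":0,"gripper":1}])

```text
clock: 27.83
position: [0.6203, -0.0199, 0.2178]
ee_rot: [-0.339, 0.941, 0.0, 0.0]
ft_force: [-0.9, -0.1, -1.8]
grip_width: 0.431
grasp_force: 60.7
```

apply_moves(rows=[{"x":0,"y":0,"z":0,"ax":0,"ay":0,"az":0,"gripper":1},{"x":0,"y":0,"z":0,"ax":0,"ay":0,"az":0,"gripper":1},{"x":0,"y":0,"z":0,"ax":0,"ay":0,"az":0,"gripper":1},{"x":0,"y":0,"z":0,"ax":0,"ay":0,"az":0,"gripper":1},{"x":0,"y":0,"z":0,"ax":0,"ay":0,"az":3,"gripper":1}])

```text
clock: 28.25
position: [0.6203, -0.02, 0.2178]
ee_rot: [-0.315, 0.949, 0.0, 0.0]
ft_force: [0.6, -0.0, -3.6]
grip_width: 0.427
grasp_force: 60.7
```

apply_moves(rows=[{"x":0,"y":0,"z":0,"ax":0,"ay":0,"az":6.5,"gripper":1},{"x":0,"y":0,"z":0,"ax":0,"ay":0,"az":6.5,"gripper":1},{"x":0,"y":0,"z":0,"ax":0,"ay":0,"az":6.5,"gripper":1},{"x":0,"y":0,"z":0,"ax":0,"ay":0,"az":6.5,"gripper":1},{"x":0,"y":0,"z":0,"ax":0,"ay":0,"az":6.5,"gripper":1}])

```text
clock: 28.67
position: [0.6203, -0.02, 0.2178]
ee_rot: [-0.033, 0.999, 0.0, 0.0]
ft_force: [0.5, 0.5, -2.6]
grip_width: 0.429
grasp_force: 60.7
```

apply_moves(rows=[{"x":0,"y":0,"z":0,"ax":0,"ay":0,"az":6.5,"gripper":1},{"x":0,"y":0,"z":0,"ax":0,"ay":0,"az":6.5,"gripper":1},{"x":0,"y":0,"z":0,"ax":0,"ay":0,"az":6.5,"gripper":1},{"x":0,"y":0,"z":0,"ax":0,"ay":0,"az":6.5,"gripper":1},{"x":0,"y":0,"z":0,"ax":0,"ay":0,"az":6.5,"gripper":1}])

```text
clock: 29.08
position: [0.6203, -0.0199, 0.2178]
ee_rot: [0.248, 0.969, 0.0, 0.0]
ft_force: [0.3, 0.5, -3.4]
grip_width: 0.423
grasp_force: 60.7
```

apply_moves(rows=[{"x":0,"y":0,"z":0,"ax":0,"ay":0,"az":6.5,"gripper":1},{"x":0,"y":0,"z":0,"ax":0,"ay":0,"az":6.5,"gripper":1},{"x":0,"y":0,"z":0,"ax":0,"ay":0,"az":6,"gripper":1},{"x":0,"y":0,"z":0,"ax":0,"ay":0,"az":3,"gripper":1},{"x":0,"y":0,"z":0,"ax":0,"ay":0,"az":0,"gripper":1}])

```text
clock: 29.5
position: [0.6203, -0.0198, 0.2178]
ee_rot: [0.427, 0.904, 0.0, -0.0]
ft_force: [-0.2, -0.7, -3.5]
grip_width: 0.432
grasp_force: 60.7
```

apply_moves(rows=[{"x":0,"y":0,"z":0,"ax":0,"ay":0,"az":0,"gripper":1},{"x":0,"y":0,"z":0,"ax":0,"ay":0,"az":0,"gripper":1},{"x":0,"y":0,"z":0,"ax":0,"ay":0,"az":0,"gripper":1},{"x":0,"y":0,"z":0,"ax":0,"ay":0,"az":0,"gripper":1},{"x":0,"y":0,"z":0,"ax":0,"ay":0,"az":0,"gripper":1}])

```text
clock: 29.92
position: [0.6203, -0.02, 0.2178]
ee_rot: [0.425, 0.905, 0.0, -0.0]
ft_force: [0.0, -0.6, -3.4]
grip_width: 0.428
grasp_force: 60.7
```

apply_moves(rows=[{"x":0,"y":0,"z":0,"ax":0,"ay":0,"az":0,"gripper":1},{"x":0,"y":0,"z":0,"ax":0,"ay":0,"az":0,"gripper":1},{"x":0,"y":0,"z":0,"ax":0,"ay":0,"az":0,"gripper":1},{"x":0,"y":0,"z":0,"ax":0,"ay":0,"az":0,"gripper":1},{"x":0,"y":0,"z":0,"ax":0,"ay":0,"az":0,"gripper":1}])

```text
clock: 30.33
position: [0.6203, -0.02, 0.2178]
ee_rot: [0.426, 0.905, 0.0, -0.0]
ft_force: [-0.1, -0.1, -3.5]
grip_width: 0.43
grasp_force: 60.7
```

```bash
python3 p.py .6193 -.0225 .218 129.3
```

```text
t30.3 pos [ 0.6203 -0.02    0.2178] psi 129.6 q [-34.  23.  42.  88. -15.  75.  49.] F [-0.1 -0.1 -3.5] w 0.430 g 60.7
shift mm [-1.3 -2.4 -0.2] turn deg [ 0.  -0.   0.3] shift after turn [-1.3 -2.4 -0.2]
```

apply_moves(rows=[{"x":-1,"y":-2,"z":0,"ax":0,"ay":0,"az":0,"gripper":1},{"x":0,"y":0,"z":0,"ax":0,"ay":0,"az":0,"gripper":1},{"x":0,"y":0,"z":0,"ax":0,"ay":0,"az":0,"gripper":1},{"x":0,"y":0,"z":0,"ax":0,"ay":0,"az":0,"gripper":1},{"x":0,"y":0,"z":0,"ax":0,"ay":0,"az":3,"gripper":1}])

```text
clock: 30.75
position: [0.6194, -0.022, 0.2178]
ee_rot: [0.449, 0.894, 0.0, -0.0]
ft_force: [0.4, 1.2, -4.3]
grip_width: 0.426
grasp_force: 60.7
```

apply_moves(rows=[{"x":0,"y":0,"z":0,"ax":0,"ay":0,"az":6.5,"gripper":1},{"x":0,"y":0,"z":0,"ax":0,"ay":0,"az":6.5,"gripper":1},{"x":0,"y":0,"z":0,"ax":0,"ay":0,"az":6.5,"gripper":1},{"x":0,"y":0,"z":0,"ax":0,"ay":0,"az":6.5,"gripper":1},{"x":0,"y":0,"z":0,"ax":0,"ay":0,"az":6.5,"gripper":1}])

```text
clock: 31.17
position: [0.6194, -0.0219, 0.2178]
ee_rot: [0.683, 0.73, 0.0, -0.0]
ft_force: [0.1, -0.1, -3.5]
grip_width: 0.429
grasp_force: 60.7
```

apply_moves(rows=[{"x":0,"y":0,"z":0,"ax":0,"ay":0,"az":6.5,"gripper":1},{"x":0,"y":0,"z":0,"ax":0,"ay":0,"az":6.5,"gripper":1},{"x":0,"y":0,"z":0,"ax":0,"ay":0,"az":6.5,"gripper":1},{"x":0,"y":0,"z":0,"ax":0,"ay":0,"az":6.5,"gripper":1},{"x":0,"y":0,"z":0,"ax":0,"ay":0,"az":6.5,"gripper":1}])

```text
clock: 31.58
position: [0.6195, -0.0218, 0.2179]
ee_rot: [0.86, 0.51, 0.0, -0.0]
ft_force: [-0.3, 0.2, -3.3]
grip_width: 0.425
grasp_force: 60.7
```

apply_moves(rows=[{"x":0,"y":0,"z":0,"ax":0,"ay":0,"az":6.5,"gripper":1},{"x":0,"y":0,"z":0,"ax":0,"ay":0,"az":6.5,"gripper":1},{"x":0,"y":0,"z":0,"ax":0,"ay":0,"az":6,"gripper":1},{"x":0,"y":0,"z":0,"ax":0,"ay":0,"az":3,"gripper":1},{"x":0,"y":0,"z":0,"ax":0,"ay":0,"az":0,"gripper":1}])

```text
clock: 32.0
position: [0.6195, -0.0217, 0.2177]
ee_rot: [0.941, 0.338, -0.0, 0.0]
ft_force: [0.2, -0.6, -3.0]
grip_width: 0.428
grasp_force: 60.7
```

apply_moves(rows=[{"x":0,"y":0,"z":0,"ax":0,"ay":0,"az":0,"gripper":1},{"x":0,"y":0,"z":0,"ax":0,"ay":0,"az":0,"gripper":1},{"x":0,"y":0,"z":0,"ax":0,"ay":0,"az":0,"gripper":1},{"x":0,"y":0,"z":0,"ax":0,"ay":0,"az":0,"gripper":1},{"x":0,"y":0,"z":0,"ax":0,"ay":0,"az":0,"gripper":1}])

```text
clock: 32.42
position: [0.6194, -0.022, 0.2178]
ee_rot: [0.941, 0.339, 0.0, -0.0]
ft_force: [0.6, 0.4, -4.8]
grip_width: 0.427
grasp_force: 60.7
```

apply_moves(rows=[{"x":0,"y":0,"z":0,"ax":0,"ay":0,"az":0,"gripper":1},{"x":0,"y":0,"z":0,"ax":0,"ay":0,"az":0,"gripper":1},{"x":0,"y":0,"z":0,"ax":0,"ay":0,"az":0,"gripper":1},{"x":0,"y":0,"z":0,"ax":0,"ay":0,"az":0,"gripper":1},{"x":0,"y":0,"z":0,"ax":0,"ay":0,"az":0,"gripper":1}])

```text
clock: 32.83
position: [0.6194, -0.022, 0.2178]
ee_rot: [0.941, 0.339, 0.0, -0.0]
ft_force: [0.1, -0.1, -4.0]
grip_width: 0.43
grasp_force: 60.7
```

apply_moves(rows=[{"x":0,"y":0,"z":0,"ax":0,"ay":0,"az":0,"gripper":1},{"x":0,"y":0,"z":0,"ax":0,"ay":0,"az":3,"gripper":1},{"x":0,"y":0,"z":0,"ax":0,"ay":0,"az":6.5,"gripper":1},{"x":0,"y":0,"z":0,"ax":0,"ay":0,"az":6.5,"gripper":1},{"x":0,"y":0,"z":0,"ax":0,"ay":0,"az":6.5,"gripper":1}])

```text
clock: 33.25
position: [0.6194, -0.0219, 0.2179]
ee_rot: [0.989, 0.146, 0.0, -0.0]
ft_force: [0.3, -0.2, -3.5]
grip_width: 0.426
grasp_force: 60.7
```

```bash
python3 p.py .6193 -.0225 .218 39.3
```

```text
t33.2 pos [ 0.6194 -0.0219  0.2179] psi 16.8 q [-48.  32.  65.  89. -29.  78. -53.] F [ 0.3 -0.2 -3.5] w 0.426 g 60.7
shift mm [-0.3  0.5 -0.1] turn deg [ -0.   -0.  -22.5] shift after turn [-0.5  0.3 -0.1]
```

apply_moves(rows=[{"x":0,"y":0,"z":0,"ax":0,"ay":0,"az":6.5,"gripper":1},{"x":0,"y":0,"z":0,"ax":0,"ay":0,"az":6.5,"gripper":1},{"x":0,"y":0,"z":0,"ax":0,"ay":0,"az":6.5,"gripper":1},{"x":0,"y":0,"z":0,"ax":0,"ay":0,"az":0,"gripper":1}])

```text
clock: 33.58
position: [0.6194, -0.0217, 0.2176]
ee_rot: [1.0, -0.023, -0.0, 0.0]
ft_force: [0.4, 0.6, -3.9]
grip_width: 0.428
grasp_force: 60.8
```

```bash
python3 p.py
```

```text
t33.6 pos [ 0.6194 -0.0217  0.2176] psi -2.7 q [-50.  34.  69.  89. -32.  79. -70.] F [ 0.4  0.6 -3.9] w 0.428 g 60.8
```

apply_moves(rows=[{"x":0,"y":0,"z":0,"ax":0,"ay":0,"az":6.5,"gripper":1},{"x":0,"y":0,"z":0,"ax":0,"ay":0,"az":6.5,"gripper":1},{"x":0,"y":0,"z":0,"ax":0,"ay":0,"az":6.5,"gripper":1},{"x":0,"y":0,"z":0,"ax":0,"ay":0,"az":0,"gripper":1}])

```text
clock: 33.92
position: [0.6194, -0.0219, 0.2177]
ee_rot: [0.982, -0.19, -0.0, 0.0]
ft_force: [0.9, -0.0, -3.8]
grip_width: 0.43
grasp_force: 60.8
```

```bash
python3 p.py
```

```text
t33.9 pos [ 0.6194 -0.0219  0.2177] psi -22.0 q [-51.  36.  72.  89. -35.  80. -88.] F [ 0.9 -0.  -3.8] w 0.430 g 60.8
```

apply_moves(rows=[{"x":0,"y":0,"z":0,"ax":0,"ay":0,"az":6,"gripper":1},{"x":0,"y":0,"z":0,"ax":0,"ay":0,"az":6,"gripper":1},{"x":0,"y":0,"z":0,"ax":0,"ay":0,"az":6,"gripper":1},{"x":0,"y":0,"z":0,"ax":0,"ay":0,"az":0,"gripper":1}])

```text
clock: 34.25
position: [0.6194, -0.022, 0.2177]
ee_rot: [0.94, -0.34, -0.0, 0.0]
ft_force: [-0.3, -0.0, -3.9]
grip_width: 0.433
grasp_force: 60.7
```

```bash
python3 p.py
```

```text
t34.2 pos [ 0.6194 -0.022   0.2177] psi -39.8 q [ -52.   38.   74.   89.  -36.   81. -105.] F [-0.3 -0.  -3.9] w 0.433 g 60.7
```

apply_moves(rows=[{"x":0,"y":0,"z":0,"ax":0,"ay":0,"az":4,"gripper":1},{"x":0,"y":0,"z":0,"ax":0,"ay":0,"az":4,"gripper":1},{"x":0,"y":0,"z":0,"ax":0,"ay":0,"az":0,"gripper":1},{"x":0,"y":0,"z":0,"ax":0,"ay":0,"az":0,"gripper":1},{"x":0,"y":0,"z":0,"ax":0,"ay":0,"az":0,"gripper":1}])

```text
clock: 34.67
position: [0.6194, -0.022, 0.2178]
ee_rot: [0.915, -0.403, -0.0, -0.0]
ft_force: [0.1, 0.2, -3.1]
grip_width: 0.434
grasp_force: 60.7
```

apply_moves(rows=[{"x":0,"y":0,"z":0,"ax":0,"ay":0,"az":0,"gripper":1},{"x":0,"y":0,"z":0,"ax":0,"ay":0,"az":0,"gripper":1},{"x":0,"y":0,"z":0,"ax":0,"ay":0,"az":0,"gripper":1},{"x":0,"y":0,"z":0,"ax":0,"ay":0,"az":0,"gripper":1},{"x":0,"y":0,"z":0,"ax":0,"ay":0,"az":0,"gripper":1}])

```text
clock: 35.08
position: [0.6194, -0.022, 0.2178]
ee_rot: [0.914, -0.405, -0.0, -0.0]
ft_force: [0.4, 0.2, -3.1]
grip_width: 0.429
grasp_force: 60.7
```

apply_moves(rows=[{"x":0,"y":0,"z":0,"ax":0,"ay":0,"az":0,"gripper":1},{"x":0,"y":0,"z":0,"ax":0,"ay":0,"az":0,"gripper":1},{"x":0,"y":0,"z":0,"ax":0,"ay":0,"az":0,"gripper":1},{"x":0,"y":0,"z":0,"ax":0,"ay":0,"az":0,"gripper":1},{"x":0,"y":0,"z":0,"ax":0,"ay":0,"az":0,"gripper":1}])

```text
clock: 35.5
position: [0.6194, -0.0221, 0.2178]
ee_rot: [0.914, -0.406, 0.0, -0.0]
ft_force: [-1.0, -0.0, -3.8]
grip_width: 0.424
grasp_force: 60.7
```

```bash
python3 p.py .56 -.005 .278 -47.7
```

```text
t35.5 pos [ 0.6194 -0.0221  0.2178] psi -47.9 q [ -52.   38.   74.   89.  -37.   81. -113.] F [-1.  -0.  -3.8] w 0.424 g 60.7
shift mm [-52.5  32.6 -60.2] turn deg [-0.  -0.  -0.2] shift after turn [-52.6  32.5 -60.2]
```

apply_moves(rows=[{"x":-11,"y":6.5,"z":-8,"ax":0,"ay":0,"az":0,"gripper":1},{"x":-11,"y":6.5,"z":-13,"ax":0,"ay":0,"az":-2,"gripper":1},{"x":-11,"y":6.5,"z":-13,"ax":0,"ay":0,"az":0,"gripper":1},{"x":-11,"y":6.5,"z":-13,"ax":0,"ay":0,"az":0,"gripper":1},{"x":-9,"y":6,"z":-13,"ax":0,"ay":0,"az":0,"gripper":1}])

```text
clock: 35.92
position: [0.559, -0.0055, 0.2781]
ee_rot: [0.921, -0.39, -0.0, 0.0]
ft_force: [0.2, 0.9, -2.7]
grip_width: 0.428
grasp_force: 60.8
```

apply_moves(rows=[{"x":0,"y":0,"z":0,"ax":0,"ay":0,"az":-7,"gripper":1},{"x":0,"y":0,"z":0,"ax":0,"ay":0,"az":-7,"gripper":1},{"x":0,"y":0,"z":0,"ax":0,"ay":0,"az":-7,"gripper":1},{"x":0,"y":0,"z":0,"ax":0,"ay":0,"az":-7,"gripper":1},{"x":0,"y":0,"z":0,"ax":0,"ay":0,"az":-7,"gripper":1}])

```text
clock: 36.33
position: [0.5597, -0.0056, 0.2779]
ee_rot: [0.996, -0.092, 0.0, -0.0]
ft_force: [0.3, 0.0, -3.2]
grip_width: 0.432
grasp_force: 60.8
```

apply_moves(rows=[{"x":0,"y":0,"z":0,"ax":0,"ay":0,"az":-7,"gripper":1},{"x":0,"y":0,"z":0,"ax":0,"ay":0,"az":-7,"gripper":1},{"x":0,"y":0,"z":0,"ax":0,"ay":0,"az":-7,"gripper":1},{"x":0,"y":0,"z":0,"ax":0,"ay":0,"az":-7,"gripper":1},{"x":0,"y":0,"z":0,"ax":0,"ay":0,"az":-7,"gripper":1}])

```text
clock: 36.75
position: [0.5597, -0.0057, 0.2778]
ee_rot: [0.977, 0.212, 0.0, -0.0]
ft_force: [-0.1, 1.2, -2.8]
grip_width: 0.424
grasp_force: 60.8
```

apply_moves(rows=[{"x":0,"y":0,"z":0,"ax":0,"ay":0,"az":-7,"gripper":1},{"x":0,"y":0,"z":0,"ax":0,"ay":0,"az":-7,"gripper":1},{"x":0,"y":0,"z":0,"ax":0,"ay":0,"az":-7,"gripper":1},{"x":0,"y":0,"z":0,"ax":0,"ay":0,"az":-7,"gripper":1},{"x":0,"y":0,"z":0,"ax":0,"ay":0,"az":-7,"gripper":1}])

```text
clock: 37.17
position: [0.5597, -0.0058, 0.2778]
ee_rot: [0.868, 0.496, 0.0, -0.0]
ft_force: [0.1, 0.1, -3.4]
grip_width: 0.424
grasp_force: 60.8
```

apply_moves(rows=[{"x":0,"y":0,"z":-20,"ax":0,"ay":0,"az":-7,"gripper":1},{"x":0,"y":0,"z":0,"ax":0,"ay":0,"az":-7,"gripper":1},{"x":0,"y":0,"z":0,"ax":0,"ay":0,"az":-7,"gripper":1},{"x":0,"y":0,"z":0,"ax":0,"ay":0,"az":-7,"gripper":1},{"x":0,"y":0,"z":0,"ax":0,"ay":0,"az":0,"gripper":1}])

```text
clock: 37.58
position: [0.5597, -0.0058, 0.2978]
ee_rot: [0.723, 0.691, 0.0, -0.0]
ft_force: [-0.5, -0.4, -4.2]
grip_width: 0.428
grasp_force: 60.9
```

```bash
python3 p.py .462 -.315 .298 88
python3 - <<'E'
from workcell import *
from h import *
s=camera("side");t=camera("top")
import pickle;pickle.dump((t,s),open("c2.pkl","wb"))
cv2.imwrite("pics/m11.png",np.vstack([np.hstack([crop(t,395,250,100,75,4),crop(s,295,310,100,75,4)]),np.hstack([crop(s,340,300,100,75,4),crop(t,298,272,100,75,4)])]))
E
```

```text
t37.6 pos [ 0.5597 -0.0058  0.2978] psi 87.4 q [-47.  11.  50.  91.  -9.  82.   1.] F [-0.5 -0.4 -4.2] w 0.428 g 60.9
shift mm [-3.132e+02 -8.370e+01 -3.000e-01] turn deg [ 0.  -0.  -0.6] shift after turn [-3.124e+02 -8.680e+01 -2.000e-01]
```

View pics/m11.png

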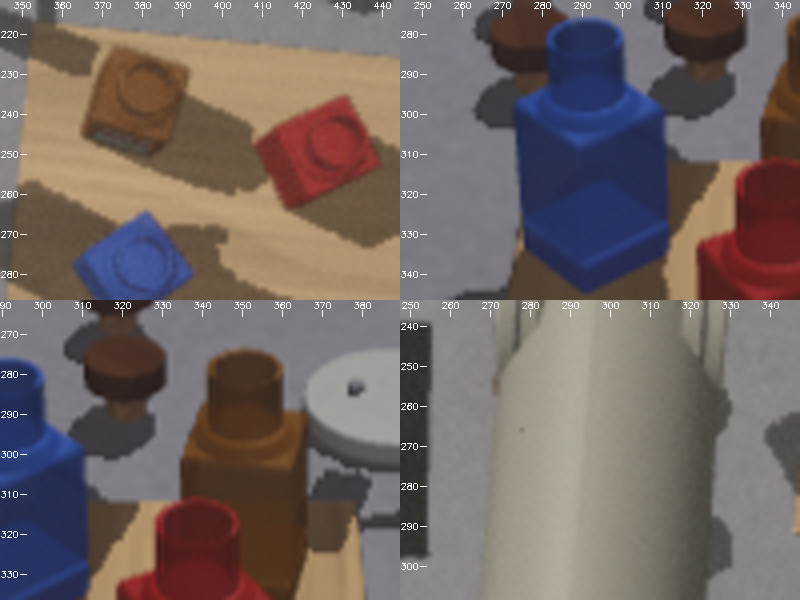

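Run:
```python
from fit import *;import pickle
t,s=pickle.load(open("c2.pkl","rb"))
for n,a,b in(("amber",(381.7,234),(351.2,277.8)),("blue",(380.7,277.3),(291.3,281.3)),("red",(430,247.7),(339.3,316))):
    print(n,tri(t,a,s,b).round(4),onz(t,[a],.136).round(4),onz(s,[b],.136).round(4))
print("amber true proj",proj(t,[.5915,-.2095,.136]).round(1),proj(s,[.5915,-.2095,.136]).round(1))
```

```text
amber [ 0.5916 -0.2068  0.1358] [[ 0.5892 -0.2067  0.136 ]] [[ 0.5939 -0.2066  0.136 ]]
blue [ 0.4758 -0.2025  0.133 ] [[ 0.474  -0.2022  0.136 ]] [[ 0.4773 -0.2072  0.136 ]]
red [ 0.5555 -0.3339  0.1369] [[ 0.5526 -0.3341  0.136 ]] [[ 0.5586 -0.3321  0.136 ]]
amber true proj [[382.7 233.1]] [[350.2 278.6]]
```

apply_moves(rows=[{"x":-15,"y":-4,"z":0,"ax":0,"ay":0,"az":0,"gripper":1},{"x":-25,"y":-7,"z":0,"ax":0,"ay":0,"az":0,"gripper":1},{"x":-25,"y":-7,"z":0,"ax":0,"ay":0,"az":0,"gripper":1},{"x":-25,"y":-7,"z":0,"ax":0,"ay":0,"az":0,"gripper":1},{"x":-25,"y":-7,"z":0,"ax":0,"ay":0,"az":0,"gripper":1}])

```text
clock: 38.1
position: [0.5213, -0.1202, 0.2977]
ee_rot: [0.726, 0.688, 0.0, -0.0]
ft_force: [-0.7, -0.2, -3.8]
grip_width: 0.427
grasp_force: 61.0
```

apply_moves(rows=[{"x":-25,"y":-7,"z":0,"ax":0,"ay":0,"az":0,"gripper":1},{"x":-25,"y":-7,"z":0,"ax":0,"ay":0,"az":0,"gripper":1},{"x":-25,"y":-7,"z":0,"ax":0,"ay":0,"az":0,"gripper":1},{"x":-25,"y":-7,"z":0,"ax":0,"ay":0,"az":0,"gripper":1},{"x":-25,"y":-7,"z":0,"ax":0,"ay":0,"az":0,"gripper":1}])

```text
clock: 38.52
position: [0.4799, -0.2433, 0.2978]
ee_rot: [0.726, 0.688, 0.0, -0.0]
ft_force: [1.3, 1.0, -2.9]
grip_width: 0.421
grasp_force: 61.0
```

apply_moves(rows=[{"x":-25,"y":-7,"z":0,"ax":0,"ay":0,"az":0,"gripper":1},{"x":-25,"y":-6,"z":0,"ax":0,"ay":0,"az":0,"gripper":1},{"x":-15,"y":-4,"z":0,"ax":0,"ay":0,"az":0,"gripper":1},{"x":0,"y":0,"z":0,"ax":0,"ay":0,"az":0,"gripper":1},{"x":0,"y":0,"z":0,"ax":0,"ay":0,"az":0,"gripper":1}])

```text
clock: 38.93
position: [0.4597, -0.307, 0.2977]
ee_rot: [0.727, 0.687, -0.0, -0.0]
ft_force: [-0.2, 0.5, -3.8]
grip_width: 0.425
grasp_force: 60.9
```

```bash
python3 p.py .462 -.315 .121 88
```

```text
t38.9 pos [ 0.4597 -0.307   0.2977] psi 86.8 q [-23.  12.  61.  92. -11.  82.  36.] F [-0.2  0.5 -3.8] w 0.425 g 60.9
shift mm [ -7.8   2.8 176.7] turn deg [-0.   0.  -1.2] shift after turn [ -7.9   2.6 176.7]
```

apply_moves(rows=[{"x":-4,"y":1.5,"z":25,"ax":0,"ay":0,"az":0,"gripper":1},{"x":-4,"y":1,"z":35,"ax":0,"ay":0,"az":0,"gripper":1},{"x":0,"y":0,"z":35,"ax":0,"ay":0,"az":0,"gripper":1},{"x":0,"y":0,"z":35,"ax":0,"ay":0,"az":0,"gripper":1},{"x":0,"y":0,"z":25,"ax":0,"ay":0,"az":0,"gripper":1}])

```text
clock: 39.35
position: [0.4624, -0.312, 0.1398]
ee_rot: [0.725, 0.689, -0.0, -0.001]
ft_force: [0.2, 1.1, -3.7]
grip_width: 0.434
grasp_force: 61.0
```

apply_moves(rows=[{"x":0,"y":0,"z":10,"ax":0,"ay":0,"az":0,"gripper":1},{"x":0,"y":0,"z":5,"ax":0,"ay":0,"az":0,"gripper":1},{"x":0,"y":0,"z":3,"ax":0,"ay":0,"az":0,"gripper":1},{"x":0,"y":0,"z":2,"ax":0,"ay":0,"az":0,"gripper":1},{"x":0,"y":0,"z":1,"ax":0,"ay":0,"az":0,"gripper":1}])

```text
clock: 39.77
position: [0.4636, -0.3142, 0.123]
ee_rot: [0.725, 0.689, 0.001, 0.001]
ft_force: [-0.1, -0.6, -3.0]
grip_width: 0.428
grasp_force: 61.0
```

```bash
python3 p.py .462 -.315 .121 88
```

```text
t39.8 pos [ 0.4636 -0.3142  0.123 ] psi 87.1 q [-15.  24.  55. 104. -22.  63.  45.] F [-0.1 -0.6 -3. ] w 0.428 g 61.0
shift mm [-0.9 -1.5  2. ] turn deg [ 0.1  0.  -0.9] shift after turn [-0.9 -1.5  2. ]
```

apply_moves(rows=[{"x":0,"y":0,"z":1,"ax":0,"ay":0,"az":0,"gripper":1},{"x":0,"y":0,"z":1,"ax":0,"ay":0,"az":0,"gripper":1},{"x":0,"y":0,"z":0.5,"ax":0,"ay":0,"az":0,"gripper":1},{"x":0,"y":0,"z":0.5,"ax":0,"ay":0,"az":0,"gripper":1},{"x":0,"y":0,"z":0,"ax":0,"ay":0,"az":0,"gripper":1}])

```text
clock: 40.18
position: [0.4638, -0.3148, 0.1207]
ee_rot: [0.725, 0.689, 0.001, 0.001]
ft_force: [-0.2, 0.8, 10.3]
grip_width: 0.432
grasp_force: 61.6
```

```bash
python3 p.py
```

```text
t40.2 pos [ 0.4638 -0.3148  0.1207] psi 87.1 q [-15.  24.  55. 104. -22.  63.  45.] F [-0.2  0.8 10.3] w 0.432 g 61.6
```

apply_moves(rows=[{"x":0,"y":0,"z":0,"ax":0,"ay":0,"az":0,"gripper":0.5},{"x":0,"y":0,"z":0,"ax":0,"ay":0,"az":0,"gripper":0.35},{"x":0,"y":0,"z":0,"ax":0,"ay":0,"az":0,"gripper":0.25},{"x":0,"y":0,"z":0,"ax":0,"ay":0,"az":0,"gripper":0.2},{"x":0,"y":0,"z":0,"ax":0,"ay":0,"az":0,"gripper":0.2}])

```text
clock: 40.6
position: [0.4627, -0.3139, 0.1188]
ee_rot: [0.725, 0.689, 0.0, -0.0]
ft_force: [-0.4, -0.3, 0.0]
grip_width: 0.8
grasp_force: 0.0
```

apply_moves(rows=[{"x":0,"y":0,"z":-10,"ax":0,"ay":0,"az":0,"gripper":0.2},{"x":0,"y":0,"z":-20,"ax":0,"ay":0,"az":0,"gripper":0.2},{"x":0,"y":0,"z":-25,"ax":0,"ay":0,"az":0,"gripper":0.2},{"x":0,"y":0,"z":-25,"ax":0,"ay":0,"az":0,"gripper":0},{"x":0,"y":0,"z":-20,"ax":0,"ay":0,"az":0,"gripper":0}])

```text
clock: 41.02
position: [0.4626, -0.3144, 0.2212]
ee_rot: [0.725, 0.689, 0.0, 0.001]
ft_force: [0.2, -0.1, 0.0]
grip_width: 0.998
grasp_force: 0.0
```

```bash
python3 p.py .4455 -.029 .22 88
```

```text
t41.0 pos [ 0.4626 -0.3144  0.2212] psi 87.1 q [-19.  17.  59.  98. -15.  73.  40.] F [ 0.2 -0.1  0. ] w 0.998 g 0.0
shift mm [284.2 -31.6   1. ] turn deg [ 0.1  0.  -0.9] shift after turn [284.7 -27.1   1.2]
```

Run:
```python
from fit import *;import pickle
from workcell import *
t=camera("top");s=camera("side");pickle.dump((t,s),open("c3.pkl","wb"))
t0,_=pickle.load(open("c0.pkl","rb"))
for c in(t0,t):
    h=cv2.cvtColor(cv2.GaussianBlur(c["color"],(3,3),0),cv2.COLOR_RGB2HSV)
    m=((h[...,1]>60)&((h[...,0]<20)|(h[...,0]>170))).astype(np.uint8)
    for u,v in[(279.5,255),(314,255.5),(283.5,290.5),(314.5,290.5)]:
        w=m[int(v)-14:int(v)+15,int(u)-14:int(u)+15];M=cv2.moments(w,True)
        if M["m00"]<20: print("none");continue
        p=(M["m10"]/M["m00"]+int(u)-14,M["m01"]/M["m00"]+int(v)-14);print(np.round(p,1),M["m00"],onz(c,[p],.034).round(4)[0])
```

```text
[279.4 255. ] 192.0 [0.5447 0.0705 0.034 ]
[313.9 255.6] 189.0 [ 0.543 -0.027  0.034]
[283.3 291.1] 195.0 [0.4428 0.0586 0.034 ]
[314.5 290.8] 198.0 [ 0.4437 -0.0287  0.034 ]
[279.4 254.9] 192.0 [0.5448 0.0705 0.034 ]
[314.  255.6] 192.0 [ 0.5431 -0.0272  0.034 ]
[283.2 291.1] 191.0 [0.4427 0.0589 0.034 ]
[314.5 290.8] 197.0 [ 0.4436 -0.0288  0.034 ]
```

apply_moves(rows=[{"x":25,"y":-3,"z":0,"ax":0,"ay":0,"az":0,"gripper":0},{"x":33,"y":-3,"z":0,"ax":0,"ay":0,"az":0,"gripper":0},{"x":33,"y":-3,"z":0,"ax":0,"ay":0,"az":0,"gripper":0},{"x":33,"y":-3,"z":0,"ax":0,"ay":0,"az":0,"gripper":0},{"x":33,"y":-3,"z":0,"ax":0,"ay":0,"az":0,"gripper":0}])

```text
clock: 41.53
position: [0.455, -0.1551, 0.2185]
ee_rot: [0.725, 0.689, -0.0, -0.0]
ft_force: [0.2, 0.4, -0.4]
grip_width: 1.002
grasp_force: 0.0
```

apply_moves(rows=[{"x":33,"y":-4,"z":0,"ax":0,"ay":0,"az":0,"gripper":0},{"x":33,"y":-4,"z":0,"ax":0,"ay":0,"az":0,"gripper":0},{"x":33,"y":-5,"z":0,"ax":0,"ay":0,"az":0,"gripper":0},{"x":28,"y":-4,"z":0,"ax":0,"ay":0,"az":0,"gripper":0},{"x":0,"y":0,"z":0,"ax":0,"ay":0,"az":0,"gripper":0}])

```text
clock: 41.95
position: [0.4443, -0.0233, 0.2186]
ee_rot: [0.722, 0.692, 0.0, -0.001]
ft_force: [0.4, -0.1, 0.3]
grip_width: 0.999
grasp_force: 0.0
```

```bash
python3 p.py .4455 -.029 .026 87
```

```text
t42.0 pos [ 0.4443 -0.0233  0.2186] psi 87.5 q [-50.  -7.  45. 113.   5.  72. -10.] F [ 0.4 -0.1  0.3] w 0.999 g 0.0
shift mm [ -5.9   1.6 192.6] turn deg [-0.  -0.1  0.5] shift after turn [ -5.7   1.5 192.6]
```

apply_moves(rows=[{"x":-6,"y":1,"z":30,"ax":0,"ay":0,"az":0,"gripper":0},{"x":0,"y":0,"z":40,"ax":0,"ay":0,"az":0,"gripper":0},{"x":0,"y":0,"z":40,"ax":0,"ay":0,"az":0,"gripper":0},{"x":0,"y":0,"z":40,"ax":0,"ay":0,"az":0,"gripper":0},{"x":0,"y":0,"z":25,"ax":0,"ay":0,"az":0,"gripper":0}], newtons=40)

```text
clock: 42.37
position: [0.444, -0.0356, 0.0407]
ee_rot: [0.725, 0.689, -0.001, -0.0]
ft_force: [-0.3, 1.5, -0.6]
grip_width: 1.001
grasp_force: 0.0
```

apply_moves(rows=[{"x":0,"y":0,"z":12,"ax":0,"ay":0,"az":0,"gripper":0},{"x":0,"y":0,"z":4,"ax":0,"ay":0,"az":0,"gripper":0.1},{"x":0,"y":0,"z":0,"ax":0,"ay":0,"az":0,"gripper":0.2},{"x":0,"y":0,"z":0,"ax":0,"ay":0,"az":0,"gripper":0.3},{"x":0,"y":0,"z":0,"ax":0,"ay":0,"az":0,"gripper":0.36}])

```text
clock: 42.78
position: [0.4466, -0.0347, 0.0289]
ee_rot: [0.725, 0.689, 0.001, 0.0]
ft_force: [0.6, 1.0, 0.3]
grip_width: 0.639
grasp_force: 0.0
```

apply_moves(rows=[{"x":0,"y":0,"z":0,"ax":0,"ay":0,"az":0,"gripper":0.42},{"x":0,"y":0,"z":0,"ax":0,"ay":0,"az":0,"gripper":0.48},{"x":0,"y":0,"z":0,"ax":0,"ay":0,"az":0,"gripper":0.6},{"x":0,"y":0,"z":0,"ax":0,"ay":0,"az":0,"gripper":0.8},{"x":0,"y":0,"z":0,"ax":0,"ay":0,"az":0,"gripper":0.8}])

```text
clock: 43.2
position: [0.4465, -0.0344, 0.029]
ee_rot: [0.725, 0.689, 0.001, 0.0]
ft_force: [-3.1, 0.4, 12.4]
grip_width: 0.545
grasp_force: 39.3
```

```bash
python3 p.py .5915 -.2095 .2 87
```

```text
t43.2 pos [ 0.4465 -0.0344  0.029 ] psi 87.1 q [-45.  15.  47. 124. -15.  47.  10.] F [-3.1  0.4 12.4] w 0.545 g 39.3
shift mm [-167.3  153.9 -171. ] turn deg [ 0.1 -0.1  0.1] shift after turn [-167.2  154.  -171. ]
```

apply_moves(rows=[{"x":0,"y":0,"z":0,"ax":0,"ay":0,"az":0,"gripper":0.3},{"x":0,"y":0,"z":0,"ax":0,"ay":0,"az":0,"gripper":0.2},{"x":5.4,"y":0,"z":0,"ax":0,"ay":0,"az":0,"gripper":0.2},{"x":0,"y":0,"z":0,"ax":0,"ay":0,"az":0,"gripper":0.2},{"x":0,"y":0,"z":0,"ax":0,"ay":0,"az":0,"gripper":0.25}])

```text
clock: 43.62
position: [0.446, -0.0288, 0.0278]
ee_rot: [0.724, 0.689, 0.0, -0.0]
ft_force: [0.1, 0.2, 0.0]
grip_width: 0.75
grasp_force: 0.0
```

```bash
python3 p.py .4455 -.029 .028 87
```

```text
t43.6 pos [ 0.446  -0.0288  0.0278] psi 87.2 q [-45.  15.  47. 124. -15.  47.   9.] F [0.1 0.2 0. ] w 0.750 g 0.0
shift mm [-0.2 -0.5 -0.2] turn deg [ 0.  -0.   0.2] shift after turn [-0.2 -0.5 -0.2]
```

apply_moves(rows=[{"x":0,"y":0,"z":0,"ax":0,"ay":0,"az":0,"gripper":0.36},{"x":0,"y":0,"z":0,"ax":0,"ay":0,"az":0,"gripper":0.42},{"x":0,"y":0,"z":0,"ax":0,"ay":0,"az":0,"gripper":0.48},{"x":0,"y":0,"z":0,"ax":0,"ay":0,"az":0,"gripper":0.7},{"x":0,"y":0,"z":0,"ax":0,"ay":0,"az":0,"gripper":0.8}])

```text
clock: 44.03
position: [0.446, -0.0293, 0.028]
ee_rot: [0.725, 0.689, 0.0, -0.0]
ft_force: [-2.0, 0.9, 6.4]
grip_width: 0.547
grasp_force: 40.0
```

apply_moves(rows=[{"x":0,"y":0,"z":-20,"ax":0,"ay":0,"az":0,"gripper":0.8},{"x":0,"y":0,"z":-38,"ax":0,"ay":0,"az":0,"gripper":0.8},{"x":0,"y":0,"z":-38,"ax":0,"ay":0,"az":0,"gripper":0.8},{"x":0,"y":0,"z":-38,"ax":0,"ay":0,"az":0,"gripper":0.8},{"x":0,"y":0,"z":-38,"ax":0,"ay":0,"az":0,"gripper":0.8}])

```text
clock: 44.45
position: [0.4455, -0.03, 0.2015]
ee_rot: [0.725, 0.689, -0.0, 0.0]
ft_force: [0.6, 0.1, -0.0]
grip_width: 0.549
grasp_force: 41.4
```

apply_moves(rows=[{"x":-22,"y":19.5,"z":0,"ax":0,"ay":0,"az":0,"gripper":0.8},{"x":-22,"y":19.5,"z":0,"ax":0,"ay":0,"az":0,"gripper":0.8},{"x":-22,"y":19.5,"z":0,"ax":0,"ay":0,"az":0,"gripper":0.8},{"x":-22,"y":19.5,"z":0,"ax":0,"ay":0,"az":0,"gripper":0.8},{"x":-22,"y":19.5,"z":0,"ax":0,"ay":0,"az":0,"gripper":0.8}])

```text
clock: 44.87
position: [0.5388, -0.1447, 0.1996]
ee_rot: [0.724, 0.69, 0.0, -0.0]
ft_force: [-0.5, 0.3, 1.0]
grip_width: 0.546
grasp_force: 41.5
```

apply_moves(rows=[{"x":-22,"y":19.5,"z":0,"ax":0,"ay":0,"az":0,"gripper":0.8},{"x":-22,"y":19.5,"z":0,"ax":0,"ay":0,"az":0,"gripper":0.8},{"x":-19,"y":17.5,"z":0,"ax":0,"ay":0,"az":0,"gripper":0.8},{"x":0,"y":0,"z":0,"ax":0,"ay":0,"az":0,"gripper":0.8},{"x":0,"y":0,"z":0,"ax":0,"ay":0,"az":0,"gripper":0.8}])

```text
clock: 45.28
position: [0.5908, -0.2116, 0.199]
ee_rot: [0.726, 0.688, -0.001, -0.0]
ft_force: [0.2, 0.7, 0.4]
grip_width: 0.545
grasp_force: 41.5
```

apply_moves(rows=[{"x":0,"y":0,"z":0,"ax":0,"ay":0,"az":0,"gripper":0.8},{"x":0,"y":0,"z":0,"ax":0,"ay":0,"az":0,"gripper":0.8},{"x":0,"y":0,"z":0,"ax":0,"ay":0,"az":0,"gripper":0.8},{"x":0,"y":0,"z":0,"ax":0,"ay":0,"az":0,"gripper":0.8}])

```text
clock: 45.62
position: [0.5911, -0.2087, 0.2]
ee_rot: [0.724, 0.69, 0.001, -0.0]
ft_force: [0.7, 0.1, 0.1]
grip_width: 0.546
grasp_force: 41.5
```

```bash
python3 p.py .5915 -.2095 .142 87
python3 - <<'E'
from h import *
from workcell import *
s=camera("side");t=camera("top")
cv2.imwrite("pics/m12.png",np.hstack([crop(s,348,280,100,100,4),crop(t,395,250,100,100,4)]))
E
```

```text
t45.6 pos [ 0.5911 -0.2087  0.2   ] psi 87.2 q [-25.  29.  55.  89. -24.  75.  31.] F [0.7 0.1 0.1] w 0.546 g 41.5
shift mm [-0.8  0.4 58. ] turn deg [ 0.  -0.1  0.2] shift after turn [-0.7  0.4 58. ]
```

apply_moves(rows=[{"x":-0.6,"y":0.3,"z":12,"ax":0,"ay":0,"az":0,"gripper":0.8},{"x":0,"y":0,"z":12,"ax":0,"ay":0,"az":0,"gripper":0.8},{"x":0,"y":0,"z":6,"ax":0,"ay":0,"az":0,"gripper":0.8},{"x":0,"y":0,"z":5,"ax":0,"ay":0,"az":0,"gripper":0.8},{"x":0,"y":0,"z":5,"ax":0,"ay":0,"az":0,"gripper":0.8}])

```text
clock: 46.13
position: [0.591, -0.2104, 0.1587]
ee_rot: [0.725, 0.689, -0.0, -0.0]
ft_force: [-0.1, 0.5, -0.1]
grip_width: 0.544
grasp_force: 41.5
```

```bash
python3 p.py .5915 -.2095 .144 87
```

```text
t46.1 pos [ 0.591  -0.2104  0.1587] psi 87.1 q [-24.  31.  53.  92. -26.  71.  32.] F [-0.1  0.5 -0.1] w 0.544 g 41.5
shift mm [ 0.9  0.4 14.7] turn deg [-0.1 -0.   0.1] shift after turn [ 0.9  0.4 14.7]
```

apply_moves(rows=[{"x":0,"y":0,"z":4,"ax":0,"ay":0,"az":0,"gripper":0.8},{"x":0,"y":0,"z":4,"ax":0,"ay":0,"az":0,"gripper":0.8},{"x":0,"y":0,"z":4,"ax":0,"ay":0,"az":0,"gripper":0.8},{"x":0,"y":0,"z":2,"ax":0,"ay":0,"az":0,"gripper":0.8},{"x":0,"y":0,"z":1,"ax":0,"ay":0,"az":0,"gripper":0.8}])

```text
clock: 46.55
position: [0.5913, -0.2103, 0.1445]
ee_rot: [0.725, 0.689, 0.0, -0.0]
ft_force: [0.6, 1.2, 0.1]
grip_width: 0.546
grasp_force: 41.5
```

```bash
python3 p.py .5915 -.2095 .144 87
```

```text
t46.5 pos [ 0.5913 -0.2103  0.1445] psi 87.1 q [-23.  32.  53.  92. -27.  69.  32.] F [0.6 1.2 0.1] w 0.546 g 41.5
shift mm [0.8 0.1 0.5] turn deg [-0.  -0.   0.1] shift after turn [0.8 0.1 0.5]
```

Not yet seated; press in small steps.

apply_moves(rows=[{"x":0,"y":0,"z":1,"ax":0,"ay":0,"az":0,"gripper":0.8},{"x":0,"y":0,"z":1,"ax":0,"ay":0,"az":0,"gripper":0.8},{"x":0,"y":0,"z":0.5,"ax":0,"ay":0,"az":0,"gripper":0.8},{"x":0,"y":0,"z":0.5,"ax":0,"ay":0,"az":0,"gripper":0.8},{"x":0,"y":0,"z":0,"ax":0,"ay":0,"az":0,"gripper":0.8}])

```text
clock: 46.97
position: [0.5921, -0.2108, 0.1442]
ee_rot: [0.725, 0.689, 0.001, 0.001]
ft_force: [-4.6, 2.5, 17.5]
grip_width: 0.55
grasp_force: 43.3
```

```bash
python3 p.py
```

```text
t47.0 pos [ 0.5921 -0.2108  0.1442] psi 87.1 q [-23.  32.  53.  92. -27.  69.  32.] F [-4.6  2.5 17.5] w 0.550 g 43.3
```

apply_moves(rows=[{"x":0,"y":0,"z":0,"ax":0,"ay":0,"az":0,"gripper":0.4},{"x":0,"y":0,"z":0,"ax":0,"ay":0,"az":0,"gripper":0.3},{"x":0,"y":0,"z":0,"ax":0,"ay":0,"az":0,"gripper":0.2},{"x":0,"y":0,"z":0,"ax":0,"ay":0,"az":0,"gripper":0.15},{"x":0,"y":0,"z":-4,"ax":0,"ay":0,"az":0,"gripper":0.15}])

```text
clock: 47.38
position: [0.5909, -0.2102, 0.1451]
ee_rot: [0.725, 0.689, -0.0, -0.001]
ft_force: [-0.4, 0.6, -0.3]
grip_width: 0.852
grasp_force: 0.0
```

apply_moves(rows=[{"x":0,"y":0,"z":-15,"ax":0,"ay":0,"az":0,"gripper":0.15},{"x":0,"y":0,"z":-25,"ax":0,"ay":0,"az":0,"gripper":0.15},{"x":0,"y":0,"z":-20,"ax":0,"ay":0,"az":0,"gripper":0.1},{"x":25,"y":-8,"z":0,"ax":0,"ay":0,"az":0,"gripper":0},{"x":25,"y":-8,"z":0,"ax":0,"ay":0,"az":0,"gripper":0}])

```text
clock: 47.8
position: [0.5779, -0.1613, 0.2072]
ee_rot: [0.726, 0.688, 0.0, 0.001]
ft_force: [0.0, 0.8, 0.3]
grip_width: 1.002
grasp_force: 0.0
```

apply_moves(rows=[{"x":25,"y":-8,"z":0,"ax":0,"ay":0,"az":0,"gripper":0},{"x":25,"y":-8,"z":0,"ax":0,"ay":0,"az":0,"gripper":0},{"x":25,"y":-8,"z":0,"ax":0,"ay":0,"az":0,"gripper":0},{"x":25,"y":-8,"z":0,"ax":0,"ay":0,"az":0,"gripper":0},{"x":30,"y":-8,"z":0,"ax":0,"ay":0,"az":0,"gripper":0}])

```text
clock: 48.22
position: [0.5439, -0.0277, 0.206]
ee_rot: [0.725, 0.689, 0.0, 0.0]
ft_force: [0.2, 0.5, -0.4]
grip_width: 1.004
grasp_force: 0.0
```

apply_moves(rows=[{"x":0,"y":0,"z":20,"ax":0,"ay":0,"az":0,"gripper":0},{"x":0,"y":0,"z":30,"ax":0,"ay":0,"az":0,"gripper":0},{"x":0,"y":0,"z":30,"ax":0,"ay":0,"az":0,"gripper":0},{"x":0,"y":0,"z":20,"ax":0,"ay":0,"az":0,"gripper":0.1},{"x":0,"y":0,"z":0,"ax":0,"ay":0,"az":0,"gripper":0.1}])

```text
clock: 48.63
position: [0.5421, -0.0277, 0.1024]
ee_rot: [0.725, 0.689, -0.002, -0.002]
ft_force: [-0.7, 0.8, -0.3]
grip_width: 0.895
grasp_force: 0.0
```

apply_moves(rows=[{"x":0,"y":0,"z":0,"ax":0,"ay":0,"az":0,"gripper":0.15},{"x":0,"y":0,"z":0,"ax":0,"ay":0,"az":0,"gripper":0.15},{"x":0,"y":0,"z":0,"ax":0,"ay":0,"az":0,"gripper":0.15}])

```text
clock: 48.88
position: [0.5455, -0.028, 0.1075]
ee_rot: [0.725, 0.689, 0.001, 0.001]
ft_force: [0.0, 0.3, 0.6]
grip_width: 0.852
grasp_force: 0.0
```

```bash
python3 p.py .5445 -.0278 .028 87
python3 - <<'E'
from fit import *;import pickle
from workcell import *
s=camera("side");t=camera("top");pickle.dump((t,s),open("c4.pkl","wb"))
# stopper now in the amber jar: dark head, expected pixel
for c,n in((t,"t"),(s,"s")):
    e=proj(c,[.5915,-.2103,.154])[0];h=c["color"][int(e[1])-12:int(e[1])+13:4,int(e[0])-12:int(e[0])+13:4];print(n,e.round(1));print(h.sum(2)//3)
E
```

```text
t48.9 pos [ 0.5455 -0.028   0.1075] psi 87.1 q [-47.  23.  54. 107. -21.  61.  13.] F [0.  0.3 0.6] w 0.852 g 0.0
shift mm [ 0.1 -1.2 79.5] turn deg [ 0.1 -0.   0.1] shift after turn [ 0.1 -1.  79.5]
t [383.9 232.1]
[[154 150 144 137 132 135 135]
 [143  96 109  74 103 147 148]
 [ 83  70  67  63  63  86 152]
 [ 79  66  67  67  67  65 153]
 [ 81  58  70  67  68  69 143]
 [ 87  80  57  65  59  81  85]
 [ 74  69  71  76  75  81  82]]
s [350.2 270.9]
[[130 127 127 127 130 129 129]
 [127 126 126 127 128 131 127]
 [128 125  76  62  69 103 127]
 [123  60  57  57  55  56  70]
 [120  57  59  54  56  54  48]
 [121  38  41  40  41  38  42]
 [129  38  39  39  37  39 120]]
```

apply_moves(rows=[{"x":0,"y":-1,"z":20,"ax":0,"ay":0,"az":0,"gripper":0.15},{"x":0,"y":0,"z":25,"ax":0,"ay":0,"az":0,"gripper":0.15},{"x":0,"y":0,"z":20,"ax":0,"ay":0,"az":0,"gripper":0.15},{"x":0,"y":0,"z":10,"ax":0,"ay":0,"az":0,"gripper":0.15},{"x":0,"y":0,"z":4,"ax":0,"ay":0,"az":0,"gripper":0.2}])

```text
clock: 49.4
position: [0.543, -0.0278, 0.026]
ee_rot: [0.725, 0.689, -0.001, -0.0]
ft_force: [-0.4, -0.9, 0.7]
grip_width: 0.801
grasp_force: 0.0
```

apply_moves(rows=[{"x":0,"y":0,"z":0,"ax":0,"ay":0,"az":0,"gripper":0.28},{"x":0,"y":0,"z":0,"ax":0,"ay":0,"az":0,"gripper":0.34},{"x":0,"y":0,"z":0,"ax":0,"ay":0,"az":0,"gripper":0.4},{"x":0,"y":0,"z":0,"ax":0,"ay":0,"az":0,"gripper":0.44},{"x":0,"y":0,"z":0,"ax":0,"ay":0,"az":0,"gripper":0.48}])

```text
clock: 49.82
position: [0.5442, -0.0278, 0.0281]
ee_rot: [0.725, 0.689, 0.001, 0.0]
ft_force: [-2.6, -0.1, 7.7]
grip_width: 0.544
grasp_force: 39.7
```

apply_moves(rows=[{"x":0,"y":0,"z":0,"ax":0,"ay":0,"az":0,"gripper":0.6},{"x":0,"y":0,"z":0,"ax":0,"ay":0,"az":0,"gripper":0.8},{"x":0,"y":0,"z":0,"ax":0,"ay":0,"az":0,"gripper":0.8}])

```text
clock: 50.07
position: [0.5442, -0.0278, 0.0281]
ee_rot: [0.725, 0.689, 0.001, 0.0]
ft_force: [-2.5, 0.6, 8.9]
grip_width: 0.547
grasp_force: 39.7
```

```bash
python3 p.py .4633 -.3145 .2 87
```

```text
t50.1 pos [ 0.5442 -0.0278  0.0281] psi 87.1 q [-42.  30.  49. 110. -28.  53.  18.] F [-2.5  0.6  8.9] w 0.547 g 39.7
shift mm [-290.3  -66.1 -172.3] turn deg [ 0.1 -0.   0.1] shift after turn [-290.6  -65.7 -171.9]
```

apply_moves(rows=[{"x":0,"y":0,"z":-20,"ax":0,"ay":0,"az":0,"gripper":0.8},{"x":0,"y":0,"z":-38,"ax":0,"ay":0,"az":0,"gripper":0.8},{"x":0,"y":0,"z":-38,"ax":0,"ay":0,"az":0,"gripper":0.8},{"x":0,"y":0,"z":-38,"ax":0,"ay":0,"az":0,"gripper":0.8},{"x":0,"y":0,"z":-38,"ax":0,"ay":0,"az":0,"gripper":0.8}])

```text
clock: 50.48
position: [0.5432, -0.0282, 0.201]
ee_rot: [0.725, 0.689, 0.0, 0.0]
ft_force: [0.8, 0.5, 0.5]
grip_width: 0.548
grasp_force: 41.3
```

apply_moves(rows=[{"x":-29,"y":-6.6,"z":0,"ax":0,"ay":0,"az":0,"gripper":0.8},{"x":-29,"y":-6.6,"z":0,"ax":0,"ay":0,"az":0,"gripper":0.8},{"x":-29,"y":-6.6,"z":0,"ax":0,"ay":0,"az":0,"gripper":0.8},{"x":-29,"y":-6.6,"z":0,"ax":0,"ay":0,"az":0,"gripper":0.8},{"x":-29,"y":-6.6,"z":0,"ax":0,"ay":0,"az":0,"gripper":0.8}])

```text
clock: 50.9
position: [0.5027, -0.1722, 0.1994]
ee_rot: [0.725, 0.689, 0.001, 0.0]
ft_force: [0.4, -0.8, -0.1]
grip_width: 0.546
grasp_force: 41.4
```

apply_moves(rows=[{"x":-29,"y":-6.6,"z":0,"ax":0,"ay":0,"az":0,"gripper":0.8},{"x":-29,"y":-6.6,"z":0,"ax":0,"ay":0,"az":0,"gripper":0.8},{"x":-29,"y":-6.6,"z":0,"ax":0,"ay":0,"az":0,"gripper":0.8},{"x":-29,"y":-6.6,"z":0,"ax":0,"ay":0,"az":0,"gripper":0.8},{"x":-29,"y":-6.6,"z":0,"ax":0,"ay":0,"az":0,"gripper":0.8}])

```text
clock: 51.32
position: [0.4625, -0.3154, 0.1993]
ee_rot: [0.725, 0.689, 0.0, 0.0]
ft_force: [0.2, 0.5, 0.1]
grip_width: 0.547
grasp_force: 41.4
```

apply_moves(rows=[{"x":0,"y":0,"z":0,"ax":0,"ay":0,"az":0,"gripper":0.8},{"x":0,"y":0,"z":0,"ax":0,"ay":0,"az":0,"gripper":0.8},{"x":0,"y":0,"z":0,"ax":0,"ay":0,"az":0,"gripper":0.8},{"x":0,"y":0,"z":0,"ax":0,"ay":0,"az":0,"gripper":0.8},{"x":0,"y":0,"z":0,"ax":0,"ay":0,"az":0,"gripper":0.8}])

```text
clock: 51.73
position: [0.4638, -0.3128, 0.1988]
ee_rot: [0.724, 0.69, 0.0, -0.0]
ft_force: [0.0, 0.1, -0.2]
grip_width: 0.548
grasp_force: 41.4
```

```bash
python3 p.py .4633 -.3145 .144 87
```

```text
t51.7 pos [ 0.4638 -0.3128  0.1988] psi 87.3 q [-21.  20.  62. 100. -19.  71.  43.] F [ 0.   0.1 -0.2] w 0.548 g 41.4
shift mm [-1.7 -0.4 54.8] turn deg [ 0.  -0.   0.3] shift after turn [-1.7 -0.4 54.8]
```

apply_moves(rows=[{"x":-1.5,"y":-0.4,"z":12,"ax":0,"ay":0,"az":0,"gripper":0.8},{"x":0,"y":0,"z":12,"ax":0,"ay":0,"az":0,"gripper":0.8},{"x":0,"y":0,"z":6,"ax":0,"ay":0,"az":0,"gripper":0.8},{"x":0,"y":0,"z":5,"ax":0,"ay":0,"az":0,"gripper":0.8},{"x":0,"y":0,"z":4,"ax":0,"ay":0,"az":0,"gripper":0.8}])

```text
clock: 52.15
position: [0.4633, -0.317, 0.1615]
ee_rot: [0.725, 0.689, 0.0, 0.001]
ft_force: [0.8, 0.2, 32.9]
grip_width: 0.548
grasp_force: 47.9
```

```bash
python3 p.py .4633 -.3145 .144 87
```

```text
t52.1 pos [ 0.4633 -0.317   0.1615] psi 87.1 q [-19.  23.  60. 102. -21.  68.  45.] F [ 0.8  0.2 32.9] w 0.548 g 47.9
shift mm [ 2.5 -0.2 17.5] turn deg [0.1 0.1 0.1] shift after turn [ 2.5 -0.2 17.5]
```

apply_moves(rows=[{"x":0,"y":0,"z":-8,"ax":0,"ay":0,"az":0,"gripper":0.8},{"x":0,"y":0,"z":-12,"ax":0,"ay":0,"az":0,"gripper":0.8},{"x":0,"y":0,"z":-16,"ax":0,"ay":0,"az":0,"gripper":0.8},{"x":0,"y":0,"z":0,"ax":0,"ay":0,"az":0,"gripper":0.8},{"x":0,"y":0,"z":0,"ax":0,"ay":0,"az":0,"gripper":0.8}])

```text
clock: 52.57
position: [0.4628, -0.3157, 0.1963]
ee_rot: [0.725, 0.689, 0.0, 0.0]
ft_force: [-0.1, 0.8, -0.5]
grip_width: 0.549
grasp_force: 43.9
```

```bash
python3 p.py
python3 - <<'E'
from h import *;import pickle
for f in("c2","c3","c4"):
    t,s=pickle.load(open(f+".pkl","rb"))
    for n,p in dict(amber=(.5915,-.2095),blue=(.4757,-.2065),red=(.5555,-.335),green=(.4633,-.3145)).items():
        u,v=proj(t,[*p,.136])[0];a,b=int(u)-16,int(v)-16
        im=cv2.resize(cv2.cvtColor(t["color"][b:b+33,a:a+33],cv2.COLOR_RGB2LAB)[...,0],None,fx=8,fy=8,interpolation=cv2.INTER_CUBIC)
        im=cv2.normalize(cv2.GaussianBlur(im,(0,0),3),None,0,255,cv2.NORM_MINMAX)
        c=cv2.HoughCircles(im,cv2.HOUGH_GRADIENT,1,20,param1=60,param2=8,minRadius=44,maxRadius=64)
        if c is None: print(f,n,"none");continue
        for q in c[0][:2]:
            px=((q[0]+.5)/8-.5+a,(q[1]+.5)/8-.5+b);print(f,n,np.round(px,1),"exp",np.round((u,v),1),"r",(q[2]/8).round(1),onz(t,[px],.136)[0].round(4))
t,s=pickle.load(open("c4.pkl","rb"))
cv2.imwrite("pics/m13.png",np.vstack([np.hstack([crop(t,420,283,66,50,6),crop(t,380,275,66,50,6)]),np.hstack([crop(s,300,285,66,50,6),crop(s,338,312,66,50,6)])]))
E
```

```text
t52.6 pos [ 0.4628 -0.3157  0.1963] psi 87.1 q [-21.  20.  62. 100. -19.  71.  43.] F [-0.1  0.8 -0.5] w 0.549 g 43.9
c2 amber [375.  230.8] exp [382.7 233.1] r 7.9 [ 0.5979 -0.189   0.136 ]
c2 amber [381.  232.2] exp [382.7 233.1] r 7.0 [ 0.5939 -0.2049  0.136 ]
c2 blue [373.9 260.9] exp [382.3 276.7] r 6.6 [ 0.5174 -0.1849  0.136 ]
c2 blue [382.8 270. ] exp [382.3 276.7] r 6.2 [ 0.4932 -0.2079  0.136 ]
c2 red [428.9 246.2] exp [430.3 246.6] r 6.4 [ 0.5565 -0.3312  0.136 ]
c2 red [429.1 242.9] exp [430.3 246.6] r 6.5 [ 0.5656 -0.3321  0.136 ]
c2 green [416.  278.5] exp [423.5 281.4] r 7.2 [ 0.471  -0.2949  0.136 ]
c2 green [420.  294.2] exp [423.5 281.4] r 7.5 [ 0.4298 -0.3043  0.136 ]
c3 amber [376.5 231.1] exp [382.7 233.1] r 7.5 [ 0.5969 -0.193   0.136 ]
c3 amber [374.2 229.2] exp [382.7 233.1] r 6.9 [ 0.6019 -0.1871  0.136 ]
c3 blue [378.6 272.2] exp [382.3 276.7] r 7.6 [ 0.4873 -0.1969  0.136 ]
c3 blue [375.1 275.9] exp [382.3 276.7] r 7.9 [ 0.4777 -0.1876  0.136 ]
c3 red [445.6 253.8] exp [430.3 246.6] r 7.0 [ 0.5366 -0.375   0.136 ]
c3 red [434.6 252.2] exp [430.3 246.6] r 7.1 [ 0.5405 -0.346   0.136 ]
c3 green [421.9 267. ] exp [423.5 281.4] r 7.9 [ 0.5013 -0.3112  0.136 ]
c3 green [423.6 272.8] exp [423.5 281.4] r 6.8 [ 0.4861 -0.3154  0.136 ]
c4 amber [384.4 231.6] exp [382.7 233.1] r 7.9 [ 0.5956 -0.2139  0.136 ]
c4 amber [381.2 233.4] exp [382.7 233.1] r 7.9 [ 0.5908 -0.2055  0.136 ]
c4 blue [379.2 271.6] exp [382.3 276.7] r 6.8 [ 0.4889 -0.1986  0.136 ]
c4 blue [371.8 260. ] exp [382.3 276.7] r 7.3 [ 0.5197 -0.1793  0.136 ]
c4 red [426.8 243.1] exp [430.3 246.6] r 7.9 [ 0.5649 -0.3258  0.136 ]
c4 red [429.5 243.4] exp [430.3 246.6] r 7.2 [ 0.5642 -0.3331  0.136 ]
c4 green [437.  266.9] exp [423.5 281.4] r 6.6 [ 0.5017 -0.3511  0.136 ]
c4 green [419.8 276.4] exp [423.5 281.4] r 7.4 [ 0.4766 -0.3049  0.136 ]
```

Run:
```python
from h import *;import pickle
t,s=pickle.load(open("c4.pkl","rb"));t3,s3=pickle.load(open("c3.pkl","rb"))
q=np.linspace(0,2*np.pi,25)[:,None];rows=[]
for c,c3 in((t,t3),(s,s3)):
    row=[]
    for cc,p in((c,(.4633,-.3145)),(c,(.4757,-.2065)),(c,(.5555,-.335)),(c3,(.5915,-.2095))):
        C=np.array([*p,.136]);u,v=proj(cc,C)[0];w,h,S=25,36,8
        im=crop(cc,u,v+3,w,h,S);A,B=int(u-w/2),int(v+3-h/2)
        for x in proj(cc,C+.019*np.c_[np.cos(q),np.sin(q),0*q]): cv2.circle(im,tuple(np.int32((x-[A,B]+.5)*S)),1,(255,255,255),-1)
        x=tuple(np.int32((np.array([u,v])-[A,B]+.5)*S));cv2.drawMarker(im,x,(255,255,255),0,8,1);row.append(im)
    rows.append(np.hstack(row))
cv2.imwrite("pics/m13.png",np.vstack(rows));print(np.vstack(rows).shape)
```

```text
(576, 800, 3)
```

View pics/m13.png

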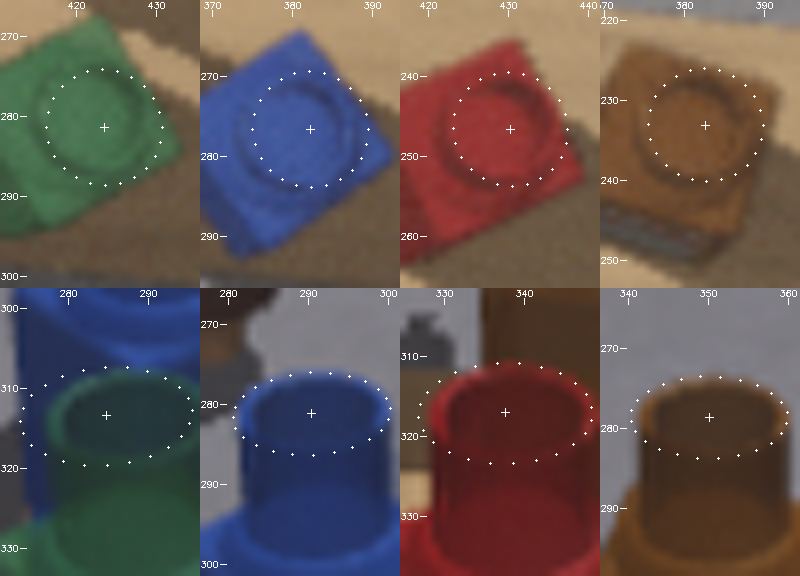

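apply_moves(rows=[{"x":0,"y":3,"z":0,"ax":0,"ay":0,"az":0,"gripper":0.8},{"x":0,"y":0,"z":0,"ax":0,"ay":0,"az":0,"gripper":0.8},{"x":0,"y":0,"z":0,"ax":0,"ay":0,"az":0,"gripper":0.8},{"x":0,"y":0,"z":0,"ax":0,"ay":0,"az":0,"gripper":0.8},{"x":0,"y":0,"z":0,"ax":0,"ay":0,"az":0,"gripper":0.8}])

```text
clock: 52.98
position: [0.4653, -0.3157, 0.1955]
ee_rot: [0.725, 0.689, -0.0, -0.0]
ft_force: [-0.3, -0.1, -0.9]
grip_width: 0.545
grasp_force: 43.9
```

```bash
python3 p.py .466 -.3145 .17 87.1
```

```text
t53.0 pos [ 0.4653 -0.3157  0.1955] psi 87.1 q [-20.  21.  62.  99. -19.  71.  43.] F [-0.3 -0.1 -0.9] w 0.545 g 43.9
shift mm [ 1.2  0.6 25.5] turn deg [-0. -0.  0.] shift after turn [ 1.3  0.6 25.5]
```

apply_moves(rows=[{"x":1.2,"y":0.6,"z":10,"ax":0,"ay":0,"az":0,"gripper":0.8},{"x":0,"y":0,"z":10,"ax":0,"ay":0,"az":0,"gripper":0.8},{"x":0,"y":0,"z":6,"ax":0,"ay":0,"az":0,"gripper":0.8},{"x":0,"y":0,"z":5,"ax":0,"ay":0,"az":0,"gripper":0.8},{"x":0,"y":0,"z":4,"ax":0,"ay":0,"az":0,"gripper":0.8}])

```text
clock: 53.4
position: [0.4658, -0.3144, 0.1598]
ee_rot: [0.725, 0.689, -0.0, -0.0]
ft_force: [0.8, -0.6, 0.1]
grip_width: 0.548
grasp_force: 43.9
```

```bash
python3 p.py .466 -.3145 .144 87.1
```

```text
t53.4 pos [ 0.4658 -0.3144  0.1598] psi 87.1 q [-19.  23.  60. 102. -22.  68.  45.] F [ 0.8 -0.6  0.1] w 0.548 g 43.9
shift mm [-0.   0.2 15.8] turn deg [-0.1 -0.   0. ] shift after turn [-0.   0.2 15.8]
```

apply_moves(rows=[{"x":0,"y":0,"z":4,"ax":0,"ay":0,"az":0,"gripper":0.8},{"x":0,"y":0,"z":4,"ax":0,"ay":0,"az":0,"gripper":0.8},{"x":0,"y":0,"z":3,"ax":0,"ay":0,"az":0,"gripper":0.8},{"x":0,"y":0,"z":2,"ax":0,"ay":0,"az":0,"gripper":0.8},{"x":0,"y":0,"z":1,"ax":0,"ay":0,"az":0,"gripper":0.8}])

```text
clock: 53.82
position: [0.4662, -0.3146, 0.1466]
ee_rot: [0.725, 0.689, 0.0, -0.0]
ft_force: [-1.0, 0.6, 0.1]
grip_width: 0.547
grasp_force: 43.9
```

```bash
python3 p.py
```

```text
t53.8 pos [ 0.4662 -0.3146  0.1466] psi 87.1 q [-18.  24.  59. 103. -22.  66.  45.] F [-1.   0.6  0.1] w 0.547 g 43.9
```

apply_moves(rows=[{"x":0,"y":0,"z":1,"ax":0,"ay":0,"az":0,"gripper":0.8},{"x":0,"y":0,"z":1,"ax":0,"ay":0,"az":0,"gripper":0.8},{"x":0,"y":0,"z":1,"ax":0,"ay":0,"az":0,"gripper":0.8},{"x":0,"y":0,"z":1,"ax":0,"ay":0,"az":0,"gripper":0.8},{"x":0,"y":0,"z":0,"ax":0,"ay":0,"az":0,"gripper":0.8}])

```text
clock: 54.23
position: [0.4668, -0.3151, 0.1439]
ee_rot: [0.725, 0.689, 0.0, 0.001]
ft_force: [-1.7, 0.9, 8.5]
grip_width: 0.545
grasp_force: 44.5
```

```bash
python3 p.py
```

```text
t54.2 pos [ 0.4668 -0.3151  0.1439] psi 87.1 q [-18.  24.  59. 103. -23.  66.  45.] F [-1.7  0.9  8.5] w 0.545 g 44.5
```

apply_moves(rows=[{"x":0,"y":0,"z":0.6,"ax":0,"ay":0,"az":0,"gripper":0.8},{"x":0,"y":0,"z":0,"ax":0,"ay":0,"az":0,"gripper":0.4},{"x":0,"y":0,"z":0,"ax":0,"ay":0,"az":0,"gripper":0.3},{"x":0,"y":0,"z":0,"ax":0,"ay":0,"az":0,"gripper":0.2},{"x":0,"y":0,"z":0,"ax":0,"ay":0,"az":0,"gripper":0.15}])

```text
clock: 54.65
position: [0.4661, -0.3145, 0.142]
ee_rot: [0.725, 0.689, -0.0, -0.0]
ft_force: [0.4, -0.3, -1.2]
grip_width: 0.853
grasp_force: 0.0
```

apply_moves(rows=[{"x":0,"y":0,"z":-5,"ax":0,"ay":0,"az":0,"gripper":0.15},{"x":0,"y":0,"z":-15,"ax":0,"ay":0,"az":0,"gripper":0.15},{"x":0,"y":0,"z":-25,"ax":0,"ay":0,"az":0,"gripper":0.15},{"x":0,"y":0,"z":-20,"ax":0,"ay":0,"az":0,"gripper":0.15},{"x":20,"y":3,"z":0,"ax":0,"ay":0,"az":0,"gripper":0.15}])

```text
clock: 55.07
position: [0.4697, -0.2992, 0.2114]
ee_rot: [0.726, 0.687, 0.0, 0.003]
ft_force: [-0.3, -1.9, -0.5]
grip_width: 0.856
grasp_force: 0.0
```

apply_moves(rows=[{"x":33,"y":5,"z":0,"ax":0,"ay":0,"az":0,"gripper":0.15},{"x":33,"y":5,"z":0,"ax":0,"ay":0,"az":0,"gripper":0.15},{"x":33,"y":5,"z":0,"ax":0,"ay":0,"az":0,"gripper":0.15},{"x":33,"y":5,"z":0,"ax":0,"ay":0,"az":0,"gripper":0.15},{"x":33,"y":5,"z":0,"ax":0,"ay":0,"az":0,"gripper":0.15}])

```text
clock: 55.48
position: [0.5035, -0.1297, 0.2075]
ee_rot: [0.725, 0.689, 0.0, -0.0]
ft_force: [0.3, -0.3, 0.6]
grip_width: 0.846
grasp_force: 0.0
```

apply_moves(rows=[{"x":33,"y":5,"z":0,"ax":0,"ay":0,"az":0,"gripper":0.15},{"x":33,"y":5,"z":0,"ax":0,"ay":0,"az":0,"gripper":0.15},{"x":33,"y":5,"z":0,"ax":0,"ay":0,"az":0,"gripper":0.15},{"x":33,"y":5,"z":0,"ax":0,"ay":0,"az":0,"gripper":0.15},{"x":33,"y":5,"z":0,"ax":0,"ay":0,"az":0,"gripper":0.15}])

```text
clock: 55.9
position: [0.5367, 0.034, 0.2076]
ee_rot: [0.725, 0.689, 0.0, -0.0]
ft_force: [0.8, -0.2, -0.7]
grip_width: 0.848
grasp_force: 0.0
```

apply_moves(rows=[{"x":33,"y":5,"z":0,"ax":0,"ay":0,"az":0,"gripper":0.15},{"x":5,"y":2,"z":20,"ax":0,"ay":0,"az":0,"gripper":0.15},{"x":0,"y":0,"z":30,"ax":0,"ay":0,"az":0,"gripper":0.15},{"x":0,"y":0,"z":30,"ax":0,"ay":0,"az":0,"gripper":0.15},{"x":0,"y":0,"z":20,"ax":0,"ay":0,"az":0,"gripper":0.15}])

```text
clock: 56.32
position: [0.5446, 0.0701, 0.105]
ee_rot: [0.724, 0.689, -0.001, -0.0]
ft_force: [0.2, -0.1, 0.0]
grip_width: 0.852
grasp_force: 0.0
```

apply_moves(rows=[{"x":0,"y":0,"z":0,"ax":0,"ay":0,"az":0,"gripper":0.15},{"x":0,"y":0,"z":0,"ax":0,"ay":0,"az":0,"gripper":0.15},{"x":0,"y":0,"z":0,"ax":0,"ay":0,"az":0,"gripper":0.15},{"x":0,"y":0,"z":0,"ax":0,"ay":0,"az":0,"gripper":0.15},{"x":0,"y":0,"z":0,"ax":0,"ay":0,"az":0,"gripper":0.15}])

```text
clock: 56.73
position: [0.5464, 0.0701, 0.1086]
ee_rot: [0.725, 0.689, 0.001, 0.0]
ft_force: [-0.2, -0.2, 0.3]
grip_width: 0.85
grasp_force: 0.0
```

```bash
python3 p.py .546 .070 .028 87.1
python3 - <<'E'
from h import *;from workcell import *;import pickle
t,s=camera("top"),camera("side");pickle.dump((t,s),open("c5.pkl","wb"))
t4,s4=pickle.load(open("c4.pkl","rb"))
# did blue/red move since c4 ?
for n,p in dict(blue=(.4747,-.206),red=(.556,-.3345)).items():
    for a,b in((t4,t),(s4,s)):
        u,v=np.int32(proj(a,[*p,.1])[0]);w=a["color"][v-14:v+15,u-14:u+15];r=cv2.matchTemplate(b["color"][v-30:v+31,u-30:u+31],w,cv2.TM_CCOEFF_NORMED);print(n,cv2.minMaxLoc(r)[1],np.array(cv2.minMaxLoc(r)[3])-16)
E
```

```text
t56.7 pos [0.5464 0.0701 0.1086] psi 87.1 q [-56.  23.  53. 106. -21.  61.   3.] F [-0.2 -0.2  0.3] w 0.850 g 0.0
shift mm [-0.2 -0.5 80.6] turn deg [ 0.1 -0.1  0. ] shift after turn [-0.1 -0.4 80.6]
blue 0.9414800405502319 [0 0]
blue 0.676033079624176 [ 0 -1]
red 0.9963983297348022 [0 0]
red 0.8396861553192139 [0 0]
```

apply_moves(rows=[{"x":0,"y":-0.4,"z":20,"ax":0,"ay":0,"az":0,"gripper":0.15},{"x":0,"y":0,"z":26,"ax":0,"ay":0,"az":0,"gripper":0.15},{"x":0,"y":0,"z":20,"ax":0,"ay":0,"az":0,"gripper":0.15},{"x":0,"y":0,"z":10,"ax":0,"ay":0,"az":0,"gripper":0.15},{"x":0,"y":0,"z":4,"ax":0,"ay":0,"az":0,"gripper":0.2}])

```text
clock: 57.25
position: [0.5445, 0.0698, 0.0261]
ee_rot: [0.725, 0.689, -0.001, -0.0]
ft_force: [-0.6, -0.5, 0.2]
grip_width: 0.797
grasp_force: 0.0
```

apply_moves(rows=[{"x":0,"y":0,"z":0,"ax":0,"ay":0,"az":0,"gripper":0.28},{"x":0,"y":0,"z":0,"ax":0,"ay":0,"az":0,"gripper":0.34},{"x":0,"y":0,"z":0,"ax":0,"ay":0,"az":0,"gripper":0.4},{"x":0,"y":0,"z":0,"ax":0,"ay":0,"az":0,"gripper":0.44},{"x":0,"y":0,"z":0,"ax":0,"ay":0,"az":0,"gripper":0.48}])

```text
clock: 57.67
position: [0.5459, 0.0701, 0.0285]
ee_rot: [0.725, 0.689, 0.001, 0.0]
ft_force: [-2.9, -0.1, 8.4]
grip_width: 0.549
grasp_force: 39.8
```

apply_moves(rows=[{"x":0,"y":0,"z":0,"ax":0,"ay":0,"az":0,"gripper":0.6},{"x":0,"y":0,"z":0,"ax":0,"ay":0,"az":0,"gripper":0.8},{"x":0,"y":0,"z":0,"ax":0,"ay":0,"az":0,"gripper":0.8}])

```text
clock: 57.92
position: [0.5459, 0.0701, 0.0285]
ee_rot: [0.725, 0.689, 0.001, 0.0]
ft_force: [-1.5, -0.0, 8.8]
grip_width: 0.549
grasp_force: 39.8
```

apply_moves(rows=[{"x":0,"y":0,"z":-20,"ax":0,"ay":0,"az":0,"gripper":0.8},{"x":0,"y":0,"z":-38,"ax":0,"ay":0,"az":0,"gripper":0.8},{"x":0,"y":0,"z":-38,"ax":0,"ay":0,"az":0,"gripper":0.8},{"x":0,"y":0,"z":-38,"ax":0,"ay":0,"az":0,"gripper":0.8},{"x":0,"y":0,"z":-38,"ax":0,"ay":0,"az":0,"gripper":0.8}])

```text
clock: 58.33
position: [0.5449, 0.0695, 0.2014]
ee_rot: [0.725, 0.689, 0.0, -0.0]
ft_force: [-0.1, 0.5, -0.2]
grip_width: 0.543
grasp_force: 41.4
```

```bash
python3 p.py .556 -.3345 .2 87.1
```

```text
t58.3 pos [0.5449 0.0695 0.2014] psi 87.1 q [-61.  16.  58. 101. -15.  71.  -2.] F [-0.1  0.5 -0.2] w 0.543 g 41.4
shift mm [-402.9   31.6    1.3] turn deg [ 0. -0. -0.] shift after turn [-402.9   31.5    1.4]
```

apply_moves(rows=[{"x":-33.6,"y":2.6,"z":0,"ax":0,"ay":0,"az":0,"gripper":0.8},{"x":-33.6,"y":2.6,"z":0,"ax":0,"ay":0,"az":0,"gripper":0.8},{"x":-33.6,"y":2.6,"z":0,"ax":0,"ay":0,"az":0,"gripper":0.8},{"x":-33.6,"y":2.6,"z":0,"ax":0,"ay":0,"az":0,"gripper":0.8},{"x":-33.6,"y":2.6,"z":0,"ax":0,"ay":0,"az":0,"gripper":0.8}])

```text
clock: 58.75
position: [0.5497, -0.0999, 0.1999]
ee_rot: [0.724, 0.689, 0.001, 0.0]
ft_force: [0.7, 0.2, -0.5]
grip_width: 0.541
grasp_force: 41.5
```

apply_moves(rows=[{"x":-33.6,"y":2.6,"z":0,"ax":0,"ay":0,"az":0,"gripper":0.8},{"x":-33.6,"y":2.6,"z":0,"ax":0,"ay":0,"az":0,"gripper":0.8},{"x":-33.6,"y":2.6,"z":0,"ax":0,"ay":0,"az":0,"gripper":0.8},{"x":-33.6,"y":2.6,"z":0,"ax":0,"ay":0,"az":0,"gripper":0.8},{"x":-33.6,"y":2.6,"z":0,"ax":0,"ay":0,"az":0,"gripper":0.8}])

```text
clock: 59.17
position: [0.5542, -0.2685, 0.1997]
ee_rot: [0.724, 0.689, 0.0, 0.0]
ft_force: [2.0, 0.9, -0.3]
grip_width: 0.542
grasp_force: 41.5
```

apply_moves(rows=[{"x":-33.6,"y":2.6,"z":0,"ax":0,"ay":0,"az":0,"gripper":0.8},{"x":-33.6,"y":2.6,"z":0,"ax":0,"ay":0,"az":0,"gripper":0.8},{"x":0,"y":0,"z":0,"ax":0,"ay":0,"az":0,"gripper":0.8},{"x":0,"y":0,"z":0,"ax":0,"ay":0,"az":0,"gripper":0.8},{"x":0,"y":0,"z":0,"ax":0,"ay":0,"az":0,"gripper":0.8}])

```text
clock: 59.58
position: [0.5562, -0.3342, 0.1993]
ee_rot: [0.725, 0.689, 0.0, -0.0]
ft_force: [0.2, 0.4, 0.4]
grip_width: 0.544
grasp_force: 41.5
```

apply_moves(rows=[{"x":0,"y":0,"z":0,"ax":0,"ay":0,"az":0,"gripper":0.8},{"x":0,"y":0,"z":0,"ax":0,"ay":0,"az":0,"gripper":0.8},{"x":0,"y":0,"z":0,"ax":0,"ay":0,"az":0,"gripper":0.8},{"x":0,"y":0,"z":0,"ax":0,"ay":0,"az":0,"gripper":0.8},{"x":0,"y":0,"z":0,"ax":0,"ay":0,"az":0,"gripper":0.8}])

```text
clock: 60.0
position: [0.5563, -0.3338, 0.1992]
ee_rot: [0.724, 0.689, 0.0, -0.0]
ft_force: [0.2, 0.6, -0.9]
grip_width: 0.543
grasp_force: 41.5
```

```bash
python3 p.py .556 -.3345 .17 87.1
```

```text
t60.0 pos [ 0.5563 -0.3338  0.1992] psi 87.2 q [-11.  32.  55.  85. -27.  76.  43.] F [ 0.2  0.6 -0.9] w 0.543 g 41.5
shift mm [-0.8 -0.3 29.2] turn deg [ 0.  -0.   0.1] shift after turn [-0.8 -0.3 29.2]
```

apply_moves(rows=[{"x":-0.6,"y":-0.2,"z":12,"ax":0,"ay":0,"az":0,"gripper":0.8},{"x":0,"y":0,"z":12,"ax":0,"ay":0,"az":0,"gripper":0.8},{"x":0,"y":0,"z":7,"ax":0,"ay":0,"az":0,"gripper":0.8},{"x":0,"y":0,"z":5,"ax":0,"ay":0,"az":0,"gripper":0.8},{"x":0,"y":0,"z":3,"ax":0,"ay":0,"az":0,"gripper":0.8}])

```text
clock: 60.42
position: [0.5554, -0.3347, 0.1588]
ee_rot: [0.725, 0.689, -0.0, -0.001]
ft_force: [0.7, -0.1, 0.6]
grip_width: 0.545
grasp_force: 41.5
```

```bash
python3 p.py .556 -.3345 .144 87.1
```

```text
t60.4 pos [ 0.5554 -0.3347  0.1588] psi 87.1 q [-11.  34.  54.  88. -28.  72.  44.] F [ 0.7 -0.1  0.6] w 0.545 g 41.5
shift mm [ 0.2  0.6 14.8] turn deg [-0.1 -0.   0. ] shift after turn [ 0.2  0.6 14.8]
```

In. Push home.

apply_moves(rows=[{"x":0,"y":0,"z":4,"ax":0,"ay":0,"az":0,"gripper":0.8},{"x":0,"y":0,"z":4,"ax":0,"ay":0,"az":0,"gripper":0.8},{"x":0,"y":0,"z":3,"ax":0,"ay":0,"az":0,"gripper":0.8},{"x":0,"y":0,"z":2,"ax":0,"ay":0,"az":0,"gripper":0.8},{"x":0,"y":0,"z":1,"ax":0,"ay":0,"az":0,"gripper":0.8}])

```text
clock: 60.83
position: [0.5558, -0.3349, 0.1459]
ee_rot: [0.725, 0.689, -0.0, -0.0]
ft_force: [0.4, 0.2, 0.2]
grip_width: 0.55
grasp_force: 41.5
```

apply_moves(rows=[{"x":0,"y":0,"z":1,"ax":0,"ay":0,"az":0,"gripper":0.8},{"x":0,"y":0,"z":1,"ax":0,"ay":0,"az":0,"gripper":0.8},{"x":0,"y":0,"z":0.5,"ax":0,"ay":0,"az":0,"gripper":0.8},{"x":0,"y":0,"z":0,"ax":0,"ay":0,"az":0,"gripper":0.8},{"x":0,"y":0,"z":0,"ax":0,"ay":0,"az":0,"gripper":0.8}])

```text
clock: 61.25
position: [0.5561, -0.3352, 0.1447]
ee_rot: [0.725, 0.689, 0.0, 0.0]
ft_force: [-2.4, 2.2, 5.3]
grip_width: 0.546
grasp_force: 42.2
```

```bash
python3 p.py
```

```text
t61.2 pos [ 0.5561 -0.3352  0.1447] psi 87.1 q [-10.  35.  53.  89. -29.  71.  45.] F [-2.4  2.2  5.3] w 0.546 g 42.2
```

apply_moves(rows=[{"x":0,"y":0,"z":1,"ax":0,"ay":0,"az":0,"gripper":0.8},{"x":0,"y":0,"z":0,"ax":0,"ay":0,"az":0,"gripper":0.8},{"x":0,"y":0,"z":0,"ax":0,"ay":0,"az":0,"gripper":0.4},{"x":0,"y":0,"z":0,"ax":0,"ay":0,"az":0,"gripper":0.25},{"x":0,"y":0,"z":0,"ax":0,"ay":0,"az":0,"gripper":0.15}])

```text
clock: 61.67
position: [0.5559, -0.3348, 0.1426]
ee_rot: [0.725, 0.689, 0.0, -0.0]
ft_force: [0.3, -0.6, 1.2]
grip_width: 0.844
grasp_force: 0.0
```

apply_moves(rows=[{"x":0,"y":0,"z":-5,"ax":0,"ay":0,"az":0,"gripper":0.15},{"x":0,"y":0,"z":-15,"ax":0,"ay":0,"az":0,"gripper":0.15},{"x":0,"y":0,"z":-25,"ax":0,"ay":0,"az":0,"gripper":0.15},{"x":0,"y":0,"z":-20,"ax":0,"ay":0,"az":0,"gripper":0.15},{"x":20,"y":-7,"z":0,"ax":0,"ay":0,"az":0,"gripper":0.15}])

```text
clock: 62.08
position: [0.5502, -0.3189, 0.2121]
ee_rot: [0.726, 0.688, -0.0, 0.003]
ft_force: [1.0, -1.5, 0.8]
grip_width: 0.853
grasp_force: 0.0
```

apply_moves(rows=[{"x":33,"y":-11,"z":0,"ax":0,"ay":0,"az":0,"gripper":0.15},{"x":33,"y":-11,"z":0,"ax":0,"ay":0,"az":0,"gripper":0.15},{"x":33,"y":-11,"z":0,"ax":0,"ay":0,"az":0,"gripper":0.15},{"x":33,"y":-11,"z":0,"ax":0,"ay":0,"az":0,"gripper":0.15},{"x":33,"y":-11,"z":0,"ax":0,"ay":0,"az":0,"gripper":0.15}])

```text
clock: 62.5
position: [0.5025, -0.1457, 0.2075]
ee_rot: [0.725, 0.689, -0.0, -0.0]
ft_force: [0.9, 1.0, 1.5]
grip_width: 0.851
grasp_force: 0.0
```

apply_moves(rows=[{"x":33,"y":-11,"z":0,"ax":0,"ay":0,"az":0,"gripper":0.15},{"x":33,"y":-11,"z":0,"ax":0,"ay":0,"az":0,"gripper":0.15},{"x":33,"y":-11,"z":0,"ax":0,"ay":0,"az":0,"gripper":0.15},{"x":33,"y":-11,"z":0,"ax":0,"ay":0,"az":0,"gripper":0.15},{"x":33,"y":-11,"z":0,"ax":0,"ay":0,"az":0,"gripper":0.15}])

```text
clock: 62.92
position: [0.4559, 0.022, 0.2082]
ee_rot: [0.725, 0.689, 0.001, -0.0]
ft_force: [0.7, -0.3, -0.9]
grip_width: 0.846
grasp_force: 0.0
```

apply_moves(rows=[{"x":33,"y":-11,"z":0,"ax":0,"ay":0,"az":0,"gripper":0.15},{"x":4,"y":-3,"z":20,"ax":0,"ay":0,"az":0,"gripper":0.15},{"x":0,"y":0,"z":30,"ax":0,"ay":0,"az":0,"gripper":0.15},{"x":0,"y":0,"z":30,"ax":0,"ay":0,"az":0,"gripper":0.15},{"x":0,"y":0,"z":20,"ax":0,"ay":0,"az":0,"gripper":0.15}])

```text
clock: 63.33
position: [0.4436, 0.0581, 0.106]
ee_rot: [0.725, 0.689, -0.0, -0.0]
ft_force: [-0.4, 0.2, -0.8]
grip_width: 0.851
grasp_force: 0.0
```

apply_moves(rows=[{"x":0,"y":0,"z":0,"ax":0,"ay":0,"az":0,"gripper":0.15},{"x":0,"y":0,"z":0,"ax":0,"ay":0,"az":0,"gripper":0.15},{"x":0,"y":0,"z":0,"ax":0,"ay":0,"az":0,"gripper":0.15},{"x":0,"y":0,"z":0,"ax":0,"ay":0,"az":0,"gripper":0.15},{"x":0,"y":0,"z":0,"ax":0,"ay":0,"az":0,"gripper":0.15}])

```text
clock: 63.75
position: [0.4453, 0.0585, 0.1089]
ee_rot: [0.725, 0.689, 0.001, -0.0]
ft_force: [1.0, -0.5, 0.3]
grip_width: 0.849
grasp_force: 0.0
```

```bash
python3 p.py .4442 .0585 .028 87.1
```

```text
t63.8 pos [0.4453 0.0585 0.1089] psi 87.1 q [-66.   4.  56. 121.  -4.  57. -11.] F [ 1.  -0.5  0.3] w 0.849 g 0.0
shift mm [-0.2 -1.2 80.9] turn deg [ 0.1 -0.1  0. ] shift after turn [-0.1 -1.1 80.9]
```

apply_moves(rows=[{"x":0,"y":-0.8,"z":20,"ax":0,"ay":0,"az":0,"gripper":0.15},{"x":0,"y":0,"z":26,"ax":0,"ay":0,"az":0,"gripper":0.15},{"x":0,"y":0,"z":20,"ax":0,"ay":0,"az":0,"gripper":0.15},{"x":0,"y":0,"z":10,"ax":0,"ay":0,"az":0,"gripper":0.15},{"x":0,"y":0,"z":4,"ax":0,"ay":0,"az":0,"gripper":0.2}])

```text
clock: 64.17
position: [0.4432, 0.0582, 0.0269]
ee_rot: [0.725, 0.689, -0.001, -0.0]
ft_force: [-0.2, 0.6, -0.7]
grip_width: 0.803
grasp_force: 0.0
```

apply_moves(rows=[{"x":0,"y":0,"z":0,"ax":0,"ay":0,"az":0,"gripper":0.28},{"x":0,"y":0,"z":0,"ax":0,"ay":0,"az":0,"gripper":0.34},{"x":0,"y":0,"z":0,"ax":0,"ay":0,"az":0,"gripper":0.4},{"x":0,"y":0,"z":0,"ax":0,"ay":0,"az":0,"gripper":0.44},{"x":0,"y":0,"z":0,"ax":0,"ay":0,"az":0,"gripper":0.48}])

```text
clock: 64.58
position: [0.4443, 0.0586, 0.0288]
ee_rot: [0.725, 0.689, 0.001, -0.0]
ft_force: [-3.1, -0.0, 11.6]
grip_width: 0.545
grasp_force: 39.1
```

apply_moves(rows=[{"x":0,"y":0,"z":0,"ax":0,"ay":0,"az":0,"gripper":0.6},{"x":0,"y":0,"z":0,"ax":0,"ay":0,"az":0,"gripper":0.8},{"x":0,"y":0,"z":0,"ax":0,"ay":0,"az":0,"gripper":0.8}])

```text
clock: 64.83
position: [0.4443, 0.0587, 0.0288]
ee_rot: [0.725, 0.689, 0.001, -0.0]
ft_force: [-3.9, -0.5, 12.2]
grip_width: 0.545
grasp_force: 39.1
```

apply_moves(rows=[{"x":0,"y":0,"z":-20,"ax":0,"ay":0,"az":0,"gripper":0.8},{"x":0,"y":0,"z":-38,"ax":0,"ay":0,"az":0,"gripper":0.8},{"x":0,"y":0,"z":-38,"ax":0,"ay":0,"az":0,"gripper":0.8},{"x":0,"y":0,"z":-38,"ax":0,"ay":0,"az":0,"gripper":0.8},{"x":0,"y":0,"z":-38,"ax":0,"ay":0,"az":0,"gripper":0.8}])

```text
clock: 65.25
position: [0.4436, 0.0573, 0.2017]
ee_rot: [0.725, 0.689, 0.001, 0.0]
ft_force: [0.1, 2.1, -0.8]
grip_width: 0.55
grasp_force: 41.7
```

apply_moves(rows=[{"x":-29.2,"y":4.8,"z":0,"ax":0,"ay":0,"az":0,"gripper":0.8},{"x":-29.2,"y":4.8,"z":0,"ax":0,"ay":0,"az":0,"gripper":0.8},{"x":-29.2,"y":4.8,"z":0,"ax":0,"ay":0,"az":0,"gripper":0.8},{"x":-29.2,"y":4.8,"z":0,"ax":0,"ay":0,"az":0,"gripper":0.8},{"x":-29.2,"y":4.8,"z":0,"ax":0,"ay":0,"az":0,"gripper":0.8}])

```text
clock: 65.67
position: [0.4602, -0.0903, 0.2]
ee_rot: [0.725, 0.689, 0.001, -0.001]
ft_force: [1.2, 0.4, -1.4]
grip_width: 0.546
grasp_force: 41.8
```

apply_moves(rows=[{"x":-29.2,"y":4.8,"z":0,"ax":0,"ay":0,"az":0,"gripper":0.8},{"x":-29.2,"y":4.8,"z":0,"ax":0,"ay":0,"az":0,"gripper":0.8},{"x":-29.2,"y":4.8,"z":0,"ax":0,"ay":0,"az":0,"gripper":0.8},{"x":-29.2,"y":4.8,"z":0,"ax":0,"ay":0,"az":0,"gripper":0.8},{"x":0,"y":0,"z":0,"ax":0,"ay":0,"az":0,"gripper":0.8}])

```text
clock: 66.08
position: [0.4715, -0.2147, 0.2001]
ee_rot: [0.729, 0.685, -0.001, 0.001]
ft_force: [-1.0, -1.9, -0.1]
grip_width: 0.548
grasp_force: 41.8
```

apply_moves(rows=[{"x":0,"y":0,"z":0,"ax":0,"ay":0,"az":0,"gripper":0.8},{"x":0,"y":0,"z":0,"ax":0,"ay":0,"az":0,"gripper":0.8},{"x":0,"y":0,"z":0,"ax":0,"ay":0,"az":0,"gripper":0.8},{"x":0,"y":0,"z":0,"ax":0,"ay":0,"az":0,"gripper":0.8},{"x":0,"y":0,"z":0,"ax":0,"ay":0,"az":0,"gripper":0.8}])

```text
clock: 66.5
position: [0.4741, -0.2048, 0.1998]
ee_rot: [0.724, 0.69, 0.001, -0.0]
ft_force: [-0.2, 0.4, -0.8]
grip_width: 0.545
grasp_force: 41.8
```

```bash
python3 p.py .4747 -.206 .17 87.1
```

```text
t66.5 pos [ 0.4741 -0.2048  0.1998] psi 87.3 q [-44.  14.  72. 106. -15.  70.  30.] F [-0.2  0.4 -0.8] w 0.545 g 41.8
shift mm [-1.2  0.6 29.8] turn deg [ 0.  -0.1  0.2] shift after turn [-1.1  0.6 29.8]
```

apply_moves(rows=[{"x":-1,"y":0.6,"z":10,"ax":0,"ay":0,"az":0,"gripper":0.8},{"x":0,"y":0,"z":10,"ax":0,"ay":0,"az":0,"gripper":0.8},{"x":0,"y":0,"z":6,"ax":0,"ay":0,"az":0,"gripper":0.8},{"x":0,"y":0,"z":2,"ax":0,"ay":0,"az":0,"gripper":0.8},{"x":0,"y":0,"z":0,"ax":0,"ay":0,"az":0,"gripper":0.8}])

```text
clock: 66.92
position: [0.4736, -0.2074, 0.1708]
ee_rot: [0.725, 0.689, -0.001, -0.001]
ft_force: [0.5, -0.7, -0.4]
grip_width: 0.546
grasp_force: 41.8
```

```bash
python3 p.py .4747 -.206 .144 87.1
```

```text
t66.9 pos [ 0.4736 -0.2074  0.1708] psi 87.1 q [-41.  17.  70. 108. -17.  67.  32.] F [ 0.5 -0.7 -0.4] w 0.546 g 41.8
shift mm [ 1.5  1.1 26.8] turn deg [-0.1  0.   0. ] shift after turn [ 1.5  1.  26.8]
```

apply_moves(rows=[{"x":0.8,"y":0.6,"z":0,"ax":0,"ay":0,"az":0,"gripper":0.8},{"x":0,"y":0,"z":4,"ax":0,"ay":0,"az":0,"gripper":0.8},{"x":0,"y":0,"z":3,"ax":0,"ay":0,"az":0,"gripper":0.8},{"x":0,"y":0,"z":3,"ax":0,"ay":0,"az":0,"gripper":0.8},{"x":0,"y":0,"z":2,"ax":0,"ay":0,"az":0,"gripper":0.8}])

```text
clock: 67.33
position: [0.4747, -0.2066, 0.1593]
ee_rot: [0.725, 0.689, 0.0, -0.0]
ft_force: [0.5, 0.8, 0.2]
grip_width: 0.544
grasp_force: 41.8
```

```bash
python3 p.py .4747 -.206 .144 87.1
```

```text
t67.3 pos [ 0.4747 -0.2066  0.1593] psi 87.1 q [-40.  18.  69. 108. -18.  66.  33.] F [0.5 0.8 0.2] w 0.544 g 41.8
shift mm [ 0.6 -0.  15.3] turn deg [-0. -0.  0.] shift after turn [ 0.6 -0.  15.3]
```

Entered; push home.

apply_moves(rows=[{"x":0,"y":0,"z":4,"ax":0,"ay":0,"az":0,"gripper":0.8},{"x":0,"y":0,"z":4,"ax":0,"ay":0,"az":0,"gripper":0.8},{"x":0,"y":0,"z":3,"ax":0,"ay":0,"az":0,"gripper":0.8},{"x":0,"y":0,"z":2,"ax":0,"ay":0,"az":0,"gripper":0.8},{"x":0,"y":0,"z":1,"ax":0,"ay":0,"az":0,"gripper":0.8}])

```text
clock: 67.75
position: [0.4747, -0.2066, 0.1453]
ee_rot: [0.725, 0.689, -0.0, -0.0]
ft_force: [-0.2, 0.3, 1.4]
grip_width: 0.548
grasp_force: 41.8
```

apply_moves(rows=[{"x":0,"y":0,"z":1,"ax":0,"ay":0,"az":0,"gripper":0.8},{"x":0,"y":0,"z":1,"ax":0,"ay":0,"az":0,"gripper":0.8},{"x":0,"y":0,"z":0.5,"ax":0,"ay":0,"az":0,"gripper":0.8},{"x":0,"y":0,"z":0.5,"ax":0,"ay":0,"az":0,"gripper":0.8},{"x":0,"y":0,"z":0,"ax":0,"ay":0,"az":0,"gripper":0.8}])

```text
clock: 68.17
position: [0.4757, -0.2076, 0.1449]
ee_rot: [0.725, 0.689, 0.001, 0.001]
ft_force: [-7.9, 3.2, 27.9]
grip_width: 0.542
grasp_force: 44.6
```

```bash
python3 p.py
```

```text
t68.2 pos [ 0.4757 -0.2076  0.1449] psi 87.1 q [-38.  19.  67. 109. -20.  64.  34.] F [-7.9  3.2 27.9] w 0.542 g 44.6
```

apply_moves(rows=[{"x":0,"y":0,"z":-1.5,"ax":0,"ay":0,"az":0,"gripper":0.8},{"x":0,"y":0,"z":0,"ax":0,"ay":0,"az":0,"gripper":0.4},{"x":0,"y":0,"z":0,"ax":0,"ay":0,"az":0,"gripper":0.25},{"x":0,"y":0,"z":0,"ax":0,"ay":0,"az":0,"gripper":0.15},{"x":0,"y":0,"z":0,"ax":0,"ay":0,"az":0,"gripper":0.15}])

```text
clock: 68.58
position: [0.4747, -0.2066, 0.144]
ee_rot: [0.725, 0.689, -0.0, -0.0]
ft_force: [-1.0, -0.1, 0.4]
grip_width: 0.851
grasp_force: 0.0
```

apply_moves(rows=[{"x":0,"y":0,"z":-5,"ax":0,"ay":0,"az":0,"gripper":0.15},{"x":0,"y":0,"z":-15,"ax":0,"ay":0,"az":0,"gripper":0.15},{"x":0,"y":0,"z":-25,"ax":0,"ay":0,"az":0,"gripper":0.15},{"x":0,"y":0,"z":-25,"ax":0,"ay":0,"az":0,"gripper":0.15},{"x":0,"y":0,"z":-15,"ax":0,"ay":0,"az":0,"gripper":0.15}])

```text
clock: 69.0
position: [0.4751, -0.2074, 0.2315]
ee_rot: [0.725, 0.689, 0.0, 0.001]
ft_force: [-0.0, -0.5, 0.9]
grip_width: 0.848
grasp_force: 0.0
```

apply_moves(rows=[{"x":25,"y":0,"z":0,"ax":0,"ay":0,"az":0,"gripper":0.15},{"x":30,"y":0,"z":0,"ax":0,"ay":0,"az":0,"gripper":0.15},{"x":30,"y":0,"z":0,"ax":0,"ay":0,"az":0,"gripper":0.15},{"x":30,"y":0,"z":0,"ax":0,"ay":0,"az":0,"gripper":0.15},{"x":30,"y":0,"z":0,"ax":0,"ay":0,"az":0,"gripper":0.15}])

```text
clock: 69.42
position: [0.4819, -0.0606, 0.2295]
ee_rot: [0.725, 0.689, 0.001, -0.0]
ft_force: [0.1, -0.2, -0.4]
grip_width: 0.847
grasp_force: 0.0
```

apply_moves(rows=[{"x":30,"y":0,"z":0,"ax":0,"ay":0,"az":0,"gripper":0.15},{"x":30,"y":0,"z":0,"ax":0,"ay":0,"az":0,"gripper":0.15},{"x":30,"y":0,"z":0,"ax":0,"ay":0,"az":0,"gripper":0.15},{"x":20,"y":0,"z":0,"ax":0,"ay":0,"az":0,"gripper":0.15},{"x":0,"y":0,"z":0,"ax":0,"ay":0,"az":0,"gripper":0.15}])

```text
clock: 69.83
position: [0.4874, 0.0527, 0.2293]
ee_rot: [0.723, 0.691, 0.0, -0.0]
ft_force: [-0.9, 0.2, 0.6]
grip_width: 0.851
grasp_force: 0.0
```

```bash
python3 p.py
python3 - <<'E'
from h import *;from workcell import *;import pickle
t,s=camera("top"),camera("side");pickle.dump((t,s),open("c6.pkl","wb"))
J=dict(amber=(.592,-.2105),green=(.4665,-.315),red=(.556,-.335),blue=(.4752,-.207))
k,q=25,np.linspace(0,2*np.pi,40)[:,None]
for n,p in J.items():
    for nm,c in(("top",t),("side",s)):
        h=cv2.cvtColor(cv2.GaussianBlur(c["color"],(3,3),0),cv2.COLOR_RGB2HSV).astype(int);H=h[...,0]
        P=np.vstack([np.r_[p,z]+.024*np.c_[np.cos(q),np.sin(q),0*q] for z in(.136,.154)])
        hull=cv2.convexHull(np.float32(proj(c,P)));m=np.zeros((480,640),np.uint8);cv2.fillConvexPoly(m,np.int32(hull.round()),1)
        e=cv2.moments(m,True);x,y,w,hh=cv2.boundingRect(hull)
        # dark brown head: value below ~110, hue reddish-brown, low saturation compared with amber/red glass
        d=((H<14)|(H>172))&(h[...,1]<165)&(h[...,2]<115)&(h[...,2]>40);d=d.astype(np.uint8);b=np.zeros_like(m);b[y-8:y+hh+8,x-8:x+w+8]=1
        l,lab,st,ce=cv2.connectedComponentsWithStats(d&b);i=1+st[1:,4].argmax()
        print(n,nm,"exp box",(x,y,w,hh),"area",int(e["m00"]),"centre",(round(e["m10"]/e["m00"],1),round(e["m01"]/e["m00"],1)),"| seen",st[i],ce[i].round(1))
E
```

```text
t69.8 pos [0.4874 0.0527 0.2293] psi 87.5 q [-72.   1.  63. 107.  -1.  73. -12.] F [-0.9  0.2  0.6] w 0.851 g 0.0
amber top exp box (374, 222, 20, 20) area 310 centre (383.5, 232.5) | seen [366 224  26  26 397] [380.7 236.1]
amber side exp box (337, 264, 26, 22) area 482 centre (350.5, 274.9) | seen [338 265  26  29 631] [350.5 279.2]
green top exp box (414, 270, 21, 20) area 318 centre (424.5, 280.0) | seen [416 272  19  17 233] [424.7 280. ]
green side exp box (272, 297, 29, 25) area 599 centre (286.4, 309.5) | seen [274 299  26  22 464] [286.6 309.7]
red top exp box (421, 236, 20, 20) area 319 centre (431.1, 245.9) | seen [413 237  28  27 405] [427.9 249.8]
red side exp box (324, 300, 28, 26) area 625 centre (338.0, 313.0) | seen [ 324  292   36   40 1028] [343.1 311.7]
blue top exp box (373, 267, 20, 19) area 315 centre (383.2, 276.7) | seen [374 268  20  25 255] [383.1 277.2]
blue side exp box (277, 267, 26, 21) area 493 centre (290.0, 277.5) | seen [278 267  25  20 406] [290.2 276.7]
```

```bash
python3 -c "
from workcell import *
print(hand_in())"
```

```text
the job is handed in; nothing more can be done
None
```

The job is handed in at about 70 s of the 210 s. Both jars were shown to the lamp on all four sides, amber then green, and all four jars, including the blue one that got knocked aside, stand on the board with a stopper pushed home. The hand-in returned no verdict, and I did not re-check at the end that the bystanders had stayed put.

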